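# Open the crayon stub box and refill it

## Robot

A 6-joint arm with a two-finger parallel gripper is mounted at the origin on the work surface. World frame = base frame: x ahead of the robot, y to its left, z up, the work surface at z = 0. Lengths are in m, angles in rad, forces in N, time in s.
With the tool pointing down it reaches from about 0.325 to 1 m from the base axis. Payload 5.1 kg.
Tool frame: the origin (TCP) lies on the front face of the gripper's body, between the roots of the fingers; the fingertips stand 73 mm ahead of it and the grasp point (between the pads) lies 54 mm ahead of it; x points along the fingers, y is the direction in which the jaws open and shut, and the axes are right-handed (so a half turn about x gives the same grasp; the last joint's range is limited). The gripper opens to 85 mm and grips with 20 to 120 N. Pads are 22 mm wide; open, the fingers measure 114 mm over their backs; the gripper's body (76 mm by 85 mm) begins 54 mm behind the grasp point. The pads swing forward as they close: fully open they stand 13 mm farther back than shut.
Start: joints at [1.094, 0.124, 1.65, -0, 1.367, -0.083], TCP at [0.249, 0.6, 0.304] pointing down, gripper open.
Joint ranges: [-2.61, 2.61], [-1.02, 2.33], [0.03, 2.71], [-1.35, 4.49], [0.32, 2.68], [-2.91, 2.91]. Speed limits (rad/s): [2.57, 2.57, 3.14, 3.14, 3.14, 3.14].

## Interface

Orientations are given as a rotation vector (axis times angle).
In Python, from workcell import sensors, snapshot, ticket, silhouettes, place_of gives the robot as it stands.
- The arm moves only by the tool servo_tool, never from a script. Its argument "deltas" is a list of rows, each a list of 7 numbers: the closure, from 0 (fully open) to 1 (shut), then the shift along the world's x, y, z in cm, then the turn, a rotation vector about the world's x, y, z in rad. In form: [[gripper, dx, dy, dz, wx, wy, wz], ...]. A call has 1 to 12 rows; each row is the pose to reach, as a shift and turn from the pose commanded when the call began; what a row does not reach only later rows make up. A row lasts 1/12 s, in which the tool goes at most 41.7 mm and 7.16 degrees, less where a joint would pass 70% of its speed; a pose out of reach is approached as far as the arm can. A call with a gripper value outside its range is refused whole. The fingers move at their own pace and stop on an object; the grip force is fixed at half the most. Time passes only in rows, so rows that repeat a pose let the fingers close. It gives the time, the measured TCP pose, the force and the opening at its end, in the units of the state.
- sensors.state(): the state, without advancing time (a new reading comes with each control period).
- snapshot(name): name is "scene" or "top"; returns a dict with "frame" (400x640x3 uint8, blue, green, red), "K" (3x3 intrinsics, pixels), "D" ([k1, k2, p1, p2, k3] as OpenCV has them; the pictures are not rectified), "eye" and "rotation" of the camera in the world. Camera axes: x right, y up, looking along -z (the intrinsics and any distortion apply to the point x, -y, -z); pixel columns grow to the right and rows downward; lengths in m; the calibration is good to about 2 mm. A picture is of the moment at which its call begins. There is no depth.
- ticket.sign_off(): hands the job in, once; it reports no verdict.
Trained networks look in the newest picture that a camera, given by its name, has taken for a name from the list of things; names that differ only in an ending like _2 or _b are one class to them, and where a whole thing is asked for, a point or a joint stands for the part that bears it (a point fixed in the world has none). Each returns a list of dicts, best first, with "conf" (0 to 1); they miss things now and then, are a little off and sometimes report something else, mostly with a low value. They report only what shows in the picture. A call takes as long as a camera call. They do not tell look-alikes from the thing itself.
- silhouettes(camera, target): "mask" (400x640 bool, what is visible of it) and "box" ([left, top, right, bottom] in pixels, round what is visible of it).
- place_of(camera, target): "centre" ([row, column] in pixels: a listed point, or the origin of a listed thing).
The state is a dict: "t": time; "joint_pos": joint angles; "qvel": joint speeds; "effort": joint torques, N m; "tcp_pos": TCP position; "eef_rot": TCP orientation; "ft_force": force on the tool from outside, world axes, zero at the start; "torque": the same for the moment, N m; "width": finger opening in m.
Only numpy, scipy, OpenCV 4.12 (cv2) and the standard library are available. Lean on these libraries where they do the work, as an engineer would, in place of code of your own. Each camera call takes 0.05 s, during which the arm holds its last target.

## Task

Slide the forked wedge under each spring clip on the stub box to spring it up over the bulb of its stud (do not pull a clip with the fingers before that), and put every clip in the steel tray. Then lift the lid off and lay it flat on the cork mat, pour all the crayon stubs from the white cup into the box, and tidy up: wedge lying flat on its rubber mat, empty cup standing upright on the table. Leave the ink jar alone.

Things in the scene. Friction and masses are not known exactly. Their poses are not given: they have to be found in the camera images.
- box: grey steel stub box, fixed, 220 (its x) x 150 (its y) x 75 mm high, origin at the centre of its underside, z up. Its open middle is 120 x 140 mm (x, y), rim 75 mm above the table; the two ends, 45 mm long in x, are solid and each carries a steel stud. A black control strip runs along its -y side.
- stud1_foot (a point): axis of the stud at the box's -x end (box x = -80 mm), at the level of the lid's top face while the lid is on (81 mm above the table). Polished steel rod, 12 mm in diameter, with a 16 mm bulb widest 12 to 13 mm above this point; from 17 mm up it is 9 mm in diameter; it ends 40 mm above this point. Axes as the box's.
- stud2_foot (a point): the same for the stud at the box's +x end (box x = +80 mm).
- lid_knob (a point): middle of the black round knob (30 mm in diameter, 22 mm high, its middle 29 mm above the lid's underside) at the centre of the plywood lid, which is 226 (x) x 158 (y) x 6 mm, 220 g, loose, with two 26 mm square holes, 80 mm either side of the knob along x, for the studs. z up.
- clip1_centre (a point): spring clip at the box's -x stud (absent in some starts), 70 g, 80 mm long, flat on the lid: two red sprung arms embrace the stud below its bulb, joined at one end by a dark bridge. From each arm a round lug, 8 mm thick, sticks out. This point is midway between the lugs, on their axis: 10 mm above the clip's underside; at the start on the stud's axis.
- clip1_bridge (a point): middle of that clip's bridge, 33 mm behind the centre. The clip's x runs from the bridge to the free arm ends (42 mm ahead of the centre), its y along the lugs, which measure 60 mm over their ends and pass 6 mm above the lid. The bridge end looks to the box's -y side.
- clip2_centre (a point): the same clip on the box's +x stud (absent in some starts). A wedge slid along the lid under both lugs, in from the bridge end, lifts a clip 17 mm: its arms snap over the bulb (some 10 N) and it then lies loose on the wedge, 4 to 9 mm ahead of the stud's axis, within 0.3 rad of level. It is then lifted off straight up, pinched at the two lug ends.
- clip2_bridge (a point): middle of that clip's bridge.
- wedge_grip (a point): forked wedge, loose, 250 g: an upright wooden handle, 32 x 24 mm (x, y), from 22 to 78 mm above the underside, on a blue nylon fork. This point is in the handle, 55 mm above the underside. x points from the handle to the tips, z up. The block under the handle is 56 mm wide (y), from 16 mm behind to 14 mm ahead, 22 mm high.
- wedge_seat (a point): point at the wedge's underside, 60 mm ahead of the handle: where the stud's axis stands when the wedge is fully home under a clip. Two tines, each 8 mm wide, 40 mm apart inside, 56 mm outside, reach to 138 mm ahead of the handle: 22 mm high and level up to 72 mm ahead, then sloping down to 3 mm at the tips.
- wedge_mat: the wedge's black rubber mat, fixed, 220 (its x) x 110 (its y) x 3 mm, origin at the centre of its underside; the wedge starts on it.
- tray: dark steel parts tray, fixed, 200 (x) x 120 (y) mm and 22 mm high, open above, walls and floor 4 mm thick; origin at the centre of its underside. The clips go in here.
- lid_mat: cork mat for the lid, fixed, 250 (its x) x 180 (its y) x 3 mm, origin at the centre of its underside.
- cup_grip (a point): middle of the flat handle plate of the white plastic cup, loose, 120 g, that holds the crayon stubs. The plate stands upright in the cup's y-z plane, 12 mm thick (x), on the cup's -y side, from 36 to 84 mm from its axis and 34 to 74 mm above its underside. This point is 62 mm from the axis, 54 mm above the underside; z up.
- cup_rim (a point): centre of the cup's mouth, 75 mm above its underside, axes as the cup's: 84 mm in diameter at the rim, 60 mm at the foot, wall 3 mm, floor 5 mm thick. The stubs stand in the lower 65 mm.
- stub1_centre (a point): middle of the red crayon stub with a paper band, 18 mm in diameter, 30 mm long, 12 g, in the cup at the start.
- stub2_centre (a point): middle of the blue crayon stub with a paper band, 18 mm in diameter, 30 mm long, 12 g, in the cup at the start.
- stub3_centre (a point): middle of the green crayon stub with a paper band, 18 mm in diameter, 30 mm long, 12 g, in the cup at the start.
- stub4_centre (a point): middle of the orange crayon stub with a paper band, 18 mm in diameter, 30 mm long, 12 g, in the cup at the start (absent in some starts).
- stub5_centre (a point): middle of the purple crayon stub with a paper band, 18 mm in diameter, 30 mm long, 12 g, in the cup at the start (absent in some starts).
- stub6_centre (a point): middle of the brown crayon stub with a paper band, 18 mm in diameter, 30 mm long, 12 g, in the cup at the start (absent in some starts).
- ink_jar: bystander: an amber glass ink jar with a black cap, loose, 60 mm in diameter, 85 mm high; origin at its underside.
There are look-alikes about, which are no part of the job. What is meant by the part that bears cup_grip is not green, and is the smaller of those in its own colour.

How it is judged:
On the way, in this order (a step that is already met when the one before it is completed fails the run):
1. every clip that was on the box lies in the steel tray (x of clip1_centre in the frame of tray between -0.096 and 0.096 m and y of clip1_centre in the frame of tray between -0.056 and 0.056 m and z of clip1_centre in the frame of tray between 0 and 0.03 m and x of clip2_centre in the frame of tray between -0.096 and 0.096 m and y of clip2_centre in the frame of tray between -0.056 and 0.056 m and z of clip2_centre in the frame of tray between 0 and 0.03 m), for 0.2 s.
2. the lid lies flat on the cork mat (x of lid_knob in the frame of lid_mat between -0.05 and 0.05 m and y of lid_knob in the frame of lid_mat between -0.05 and 0.05 m and z of lid_knob in the frame of lid_mat between 0.028 and 0.037 m and angle between lid_knob's own z axis and vertical below 0.06 rad), for 0.2 s.
3. the cup is tipped over the open box (angle between cup_grip's own z axis and vertical above 1.2 rad and horizontal distance between cup_rim and box below 0.1 m and height (world z) of cup_rim above 0.08 m), for 0.1 s.
4. all stubs are in the box (x of stub1_centre in the frame of box between -0.062 and 0.062 m and y of stub1_centre in the frame of box between -0.072 and 0.072 m and z of stub1_centre in the frame of box between 0 and 0.078 m and x of stub2_centre in the frame of box between -0.062 and 0.062 m and y of stub2_centre in the frame of box between -0.072 and 0.072 m and z of stub2_centre in the frame of box between 0 and 0.078 m and x of stub3_centre in the frame of box between -0.062 and 0.062 m and y of stub3_centre in the frame of box between -0.072 and 0.072 m and z of stub3_centre in the frame of box between 0 and 0.078 m and x of stub4_centre in the frame of box between -0.062 and 0.062 m and y of stub4_centre in the frame of box between -0.072 and 0.072 m and z of stub4_centre in the frame of box between 0 and 0.078 m and x of stub5_centre in the frame of box between -0.062 and 0.062 m and y of stub5_centre in the frame of box between -0.072 and 0.072 m and z of stub5_centre in the frame of box between 0 and 0.078 m and x of stub6_centre in the frame of box between -0.062 and 0.062 m and y of stub6_centre in the frame of box between -0.072 and 0.072 m and z of stub6_centre in the frame of box between 0 and 0.078 m), for 0.2 s.
At the end, for the whole second after the job is handed in: Every clip in the tray; lid flat on the cork mat, knob within 50 mm of the mat's middle along each side; every stub in the box below its rim; wedge flat on its mat, handle over the mat; cup upright on the table; lid, wedge and cup at rest (all of step 1 and all of step 2 and all of step 4 and x of wedge_grip in the frame of wedge_mat between -0.105 and 0.105 m and y of wedge_grip in the frame of wedge_mat between -0.06 and 0.06 m and z of wedge_grip in the frame of wedge_mat between 0.05 and 0.064 m and angle between each of wedge_grip, cup_grip's own z axis and vertical below 0.08 rad and height (world z) of cup_grip below 0.06 m and linear speed of each of lid, wedge, cup below 0.02 m/s); the robot touches nothing.
It fails at once if the fingers touch clip 1 with more than 2 N while it still sits under the bulb of its stud (contact force between the fingers and clip1 above 2 N and z of clip1_centre in the frame of box below 0.1 m and horizontal distance between clip1_centre and stud1_foot below 0.015 m).
It fails at once if the fingers touch clip 2 with more than 2 N while it still sits under the bulb of its stud (contact force between the fingers and clip2 above 2 N and z of clip2_centre in the frame of box below 0.1 m and horizontal distance between clip2_centre and stud2_foot below 0.015 m).
It fails at once if clip 1 is forced up over the bulb without the wedge under it (z of clip1_centre in the frame of box between 0.0955 and 0.1 m and horizontal distance between clip1_centre and stud1_foot below 0.015 m and horizontal distance between wedge_grip and clip1_centre above 0.19 m).
It fails at once if clip 2 is forced up over the bulb without the wedge under it (z of clip2_centre in the frame of box between 0.0955 and 0.1 m and horizontal distance between clip2_centre and stud2_foot below 0.015 m and horizontal distance between wedge_grip and clip2_centre above 0.19 m).
It fails at once if the ink jar is moved by more than 30 mm (distance of ink_jar from where it was at the start of the episode above 0.03 m).
Of clip1, clip2 only 1 to 2 are there at a start; the rules pass over those that are not, and their reading is None.
Of stub4, stub5, stub6 only 1 to 3 are there at a start; the rules pass over those that are not, and their reading is None.
At some moment in a run one of cup may be knocked a few centimetres aside while the robot is not near it.
It also fails if it takes over 210 s, if anything falls off the work surface, if the arm or the gripper's body presses on something with over 40 N, if the wrist force passes 120 N, or if a joint passes its speed limit or range.

## Working session

There is one attempt and no reset: what is moved stays moved. The work goes in short steps, Python scripts to look and compute and a tool call to move; the robot and the scene stay as the last step left them, time stands still between calls to the robot, and variables do not carry over. Pictures are saved under pics/ and viewed, and the job is handed in when it is done.

Besides the shell and the picture viewer there is one more tool, called after "Call:" as name([rows], argument=value, ...), one row to a line, values as JSON. servo_tool: Moves the arm, as the interface text tells. Its arguments: {"type":"object","properties":{"deltas":{"type":"array","items":{"type":"array","items":{"type":"number"}}}},"required":["deltas"]}

```bash
ls; mkdir -p pics
python3 - <<'E'
from workcell import sensors, snapshot
import cv2
print(sensors.state())
for n in("scene","top"):
    s=snapshot(n); cv2.imwrite(f"pics/a_{n}.png",s["frame"]); print(n,s["K"],s["D"],s["eye"],s["rotation"])
E
```

```text
pics
{'t': 0.0, 'joint_pos': array([ 1.09439179e+00,  1.24516143e-01,  1.65165454e+00,  8.07804519e-06,
        1.36749815e+00, -8.25622794e-02]), 'qvel': array([ 9.25644178e-04,  1.26634991e-04,  4.01198595e-05, -4.61760743e-04,
       -6.27385726e-04,  1.66269377e-03]), 'effort': array([ 1.70235635e-03, -4.23615324e+01, -3.65449762e+01,  3.74492868e-05,
        7.21017903e-03, -3.86974796e-05]), 'tcp_pos': array([0.24922555, 0.59983327, 0.30265722]), 'eef_rot': array([ 0.3074128 ,  1.54920655, -0.31056097]), 'ft_force': array([-0.28570242,  0.3688383 ,  0.36322434]), 'torque': array([-0.00280328,  0.02649362, -0.00715122]), 'width': 0.08509342846797804}
scene [[427.45648472   0.         315.9642954 ]
 [  0.         427.45648472 202.72564662]
 [  0.           0.           1.        ]] [-0.03879722  0.          0.          0.          0.        ] [1.10595429 0.79850117 1.11294534] [0.35710831 1.0143296  2.30320652]
top [[491.91921892   0.         315.91209404]
 [  0.         491.91921892 195.30730566]
 [  0.           0.           1.        ]] [-0.0623376  0.         0.         0.         0.       ] [ 0.15225887 -0.0749773   1.457154  ] [ 0.15259817 -0.1505769  -1.56785505]
```

View pics/a_scene.png

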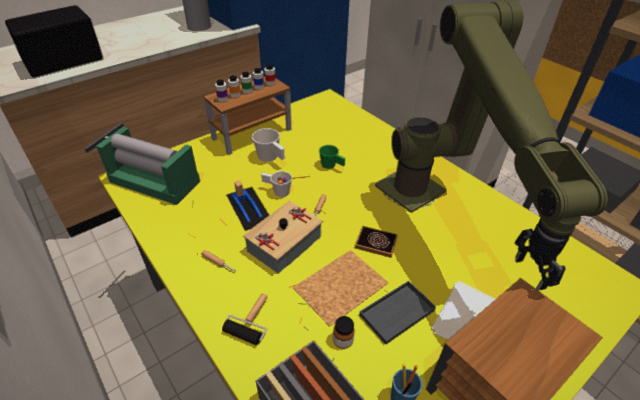

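View pics/a_top.png

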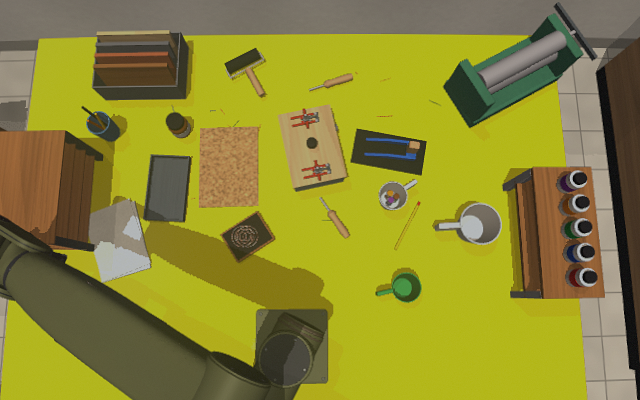

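```bash
cat > h.py <<'E'
import numpy as np, cv2
from scipy.spatial.transform import Rotation as R
from workcell import sensors, snapshot, silhouettes, place_of
C={}
def snap(n,save=None):
    s=snapshot(n); C[n]=s
    if save: cv2.imwrite(f"pics/{save}.png",s["frame"])
    return s
def mats(s):
    M=R.from_rotvec(np.array(s["rotation"])).as_matrix()@np.diag([1,-1,-1.])  # cv axes -> world
    return M,np.array(s["eye"])
def ray(s,row,col):
    M,e=mats(s); p=cv2.undistortPoints(np.array([[[col,row]]],float),s["K"],np.array(s["D"]))[0,0]
    d=M@np.array([p[0],p[1],1]); return e,d/np.linalg.norm(d)
def onz(s,row,col,z):
    e,d=ray(s,row,col); return e+d*(z-e[2])/d[2]
def proj(s,P):
    M,e=mats(s); rv=cv2.Rodrigues(M.T)[0]; tv=-M.T@e
    return cv2.projectPoints(np.atleast_2d(np.array(P,float)),rv,tv,s["K"],np.array(s["D"]))[0][:,0]  # col,row
def tri(rs):
    A=np.zeros((3,3));b=np.zeros(3)
    for e,d in rs:
        Q=np.eye(3)-np.outer(d,d);A+=Q;b+=Q@e
    p=np.linalg.solve(A,b); return p,[np.linalg.norm(np.cross(d,p-e)) for e,d in rs]
def crop(s,c0,r0,c1,r1,k,name):
    cv2.imwrite(f"pics/{name}.png",cv2.resize(s["frame"][r0:r1,c0:c1],None,fx=k,fy=k,interpolation=cv2.INTER_CUBIC))
E
python3 - <<'E'
from h import *
for n in C or("scene","top"): snap(n)
names={"box":0,"stud1_foot":.081,"stud2_foot":.081,"lid_knob":.104,"clip1_centre":.091,"clip1_bridge":.091,"clip2_centre":.091,"clip2_bridge":.091,"wedge_grip":.058,"wedge_seat":.003,"wedge_mat":0,"tray":0,"lid_mat":0,"cup_grip":.054,"cup_rim":.075,"ink_jar":0}
for k,z in names.items():
    for n in("top","scene"):
        for d in place_of(n,k)[:4]:
            print(k,n,round(d["conf"],2),np.round(d["centre"],1),np.round(onz(C[n],*d["centre"],z)[:2],4))
crop(C["top"],260,90,440,230,4,"b1")
s=C["scene"]; crop(s,210,110,360,280,4,"b2")
E
```

```text
box top 0.51 [151.3 386.1] [ 0.5744 -0.2897]
box top 0.47 [116.7 314.1] [ 0.687  -0.0683]
box scene 0.57 [246.6 283. ] [ 0.5795 -0.0523]
stud1_foot top 0.57 [170.2 316.8] [ 0.4949 -0.0762]
stud1_foot scene 0.62 [246.  281.6] [0.6199 0.0047]
stud1_foot scene 0.61 [216.5 298.9] [ 0.495  -0.0716]
stud1_foot scene 0.26 [313.4 396.3] [0.5086 0.4093]
stud2_foot top 0.78 [117.7 307. ] [ 0.6542 -0.0478]
stud2_foot top 0.26 [195.  390.5] [ 0.4216 -0.2864]
stud2_foot scene 0.7 [240.3 265.1] [ 0.6486 -0.0486]
lid_knob top 0.58 [142.3 311.5] [ 0.5715 -0.0612]
lid_knob scene 0.68 [222.8 283.5] [ 0.5671 -0.0591]
clip1_centre top 0.68 [167.8 319.6] [ 0.4994 -0.0842]
clip1_centre scene 0.55 [211.7 299.8] [ 0.4843 -0.0806]
clip1_bridge scene 0.5 [208.9 289.7] [ 0.5039 -0.1135]
clip2_centre scene 0.7 [239.6 265.2] [ 0.6511 -0.0428]
clip2_centre scene 0.48 [188.  236.5] [ 0.5947 -0.3248]
clip2_centre scene 0.17 [171.8 279.6] [ 0.414 -0.308]
clip2_bridge top 0.72 [167.5 319.5] [ 0.5003 -0.084 ]
clip2_bridge top 0.7 [116.8 318.3] [ 0.6533 -0.081 ]
clip2_bridge scene 0.46 [238. 259.] [ 0.6633 -0.061 ]
wed
[... 753 characters left out ...]
_grip top 0.66 [196.6 396. ] [ 0.4221 -0.3064]
cup_grip scene 0.92 [154.7 276.5] [ 0.3341 -0.4519]
cup_grip scene 0.9 [162.1 336.8] [ 0.1658 -0.2588]
cup_grip scene 0.86 [177.8 264.6] [ 0.4572 -0.3524]
cup_grip scene 0.41 [203.7 246.4] [ 0.5921 -0.2658]
cup_rim top 0.86 [219.5 478.1] [ 0.3509 -0.5362]
cup_rim top 0.72 [193.4 392. ] [ 0.4274 -0.2918]
cup_rim top 0.72 [285.7 406.6] [ 0.1662 -0.3245]
cup_rim scene 0.94 [176.1 280.8] [ 0.4147 -0.3003]
cup_rim scene 0.82 [136.3 263.5] [ 0.3184 -0.5743]
ink_jar top 0.69 [126.8 179.6] [0.6561 0.3519]
ink_jar scene 0.96 [338.5 341.9] [0.6464 0.3419]
ink_jar scene 0.63 [236.7 256.4] [ 0.6278 -0.1486]
ink_jar scene 0.23 [183.6 283.3] [ 0.3841 -0.3333]
```

View pics/b1.png

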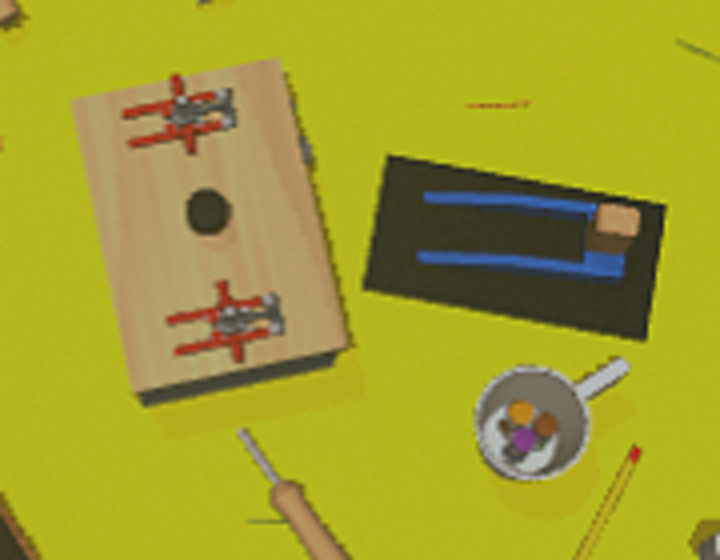

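View pics/b2.png

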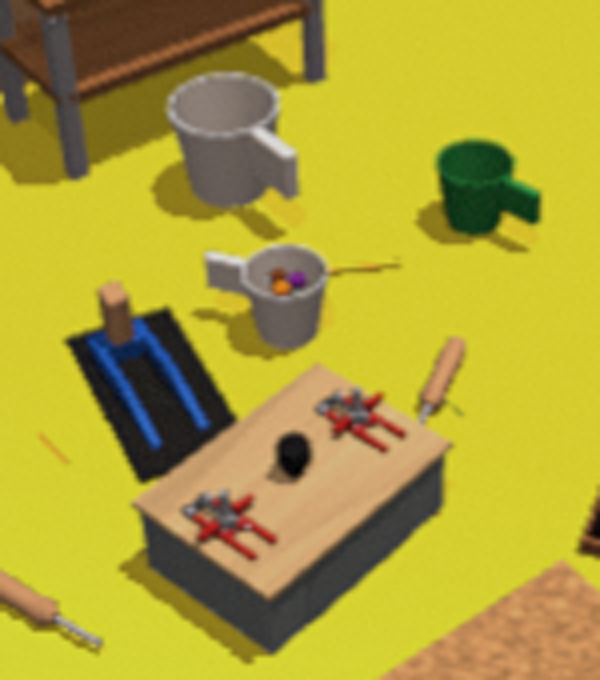

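```bash
cat >> h.py <<'E'
from scipy.optimize import minimize
def boxpts(lx,ly,z0,z1): return np.array([[sx*lx/2,sy*ly/2,z] for sx in(-1,1) for sy in(-1,1) for z in(z0,z1)])
def hullmask(s,P):
    h=cv2.convexHull(proj(s,P).astype(np.float32))
    m=np.zeros((1600,2560),np.uint8); cv2.fillConvexPoly(m,np.round((h+0.5)*4-0.5).astype(np.int32),1)
    return cv2.resize(m.astype(np.float32),(640,400),interpolation=cv2.INTER_AREA)
def place(P,x,y,a): 
    c,s_=np.cos(a),np.sin(a); return np.c_[x+c*P[:,0]-s_*P[:,1],y+s_*P[:,0]+c*P[:,1],P[:,2]]
def getmask(n,t,near=None):
    L=silhouettes(n,t)
    if near is not None: L=[d for d in L if np.hypot((d["box"][0]+d["box"][2])/2-near[0],(d["box"][1]+d["box"][3])/2-near[1])<25]
    return (L[0]["mask"].astype(np.uint8),L[0]["conf"]) if L else (None,0)
def hull(m):
    c=np.vstack(cv2.findContours(m,cv2.RETR_EXTERNAL,cv2.CHAIN_APPROX_NONE)[0]); o=np.zeros_like(m); cv2.fillConvexPoly(o,cv2.convexHull(c),1); return o
def fit(masks,P,x0):
    # masks: {cam:mask}
    def cost(v):
        t=0
        for n,m in masks.items():
            h=hullmask(C[n],place(P,v[0],v[1],v[2]*3)); t+=1-np.minimum(h,m).sum()/np.maximum(h,m).sum()
        return t
    x=np.array([x0[0],x0[1],x0[2]/3]); 
    for st in(.02,.006):
        S=np.vstack([x]+[x+st*np.eye(3)[i] for i in range(3)])
        r=minimize(cost,x,method="Nelder-Mead",options=dict(initial_simplex=S,xatol=1e-5,fatol=1e-5,maxiter=200)); x=r.x
    return np.array([x[0],x[1],x[2]*3]),r.fun
E
python3 - <<'E'
from h import *
for n in("scene","top"): snap(n)
jobs=[("lid","lid_knob",boxpts(.226,.158,.075,.081),(.573,-.061,.167)),
("wmat","wedge_mat",boxpts(.22,.11,0,.003),(.572,-.298,1.41)),
("tray","tray",boxpts(.2,.12,0,.022),(.462,.371,0)),
("lmat","lid_mat",boxpts(.25,.18,0,.003),(.531,.193,0))]
for nm,t,P,x0 in jobs:
    ms={}
    for n in("top","scene"):
        pc=proj(C[n],place(P,*x0)).mean(0)
        m,c=getmask(n,t,pc)
        if m is not None: ms[n]=hull(m)
        print(nm,n,round(c,2))
    for keys in (["top"],["scene"],["top","scene"]):
        q={k:ms[k] for k in keys if k in ms}
        if q: 
            for a in ((0,np.pi/2) if nm=="tray" else (0,)):
                v,f=fit(q,P,(x0[0],x0[1],x0[2]+a)); print(keys,np.round(v,4),round(f,3))
E
```

```text
lid top 0
lid scene 0.66
['scene'] [ 0.5686 -0.0617  0.2146] 0.025
['top', 'scene'] [ 0.5686 -0.0617  0.2146] 0.025
wmat top 0.65
wmat scene 0.96
['top'] [ 0.5736 -0.2955  1.3921] 0.042
['scene'] [ 0.5702 -0.3038  1.3686] 0.11
['top', 'scene'] [ 0.5728 -0.2977  1.375 ] 0.184
tray top 0.68
tray scene 0.81
['top'] [ 0.4594  0.376  -0.0386] 0.03
['top'] [0.4597 0.3759 3.0961] 0.03
['scene'] [ 0.4589  0.3793 -0.0601] 0.041
['scene'] [0.4594 0.379  3.0826] 0.039
['top', 'scene'] [ 0.4592  0.3767 -0.0515] 0.079
['top', 'scene'] [0.4592 0.3769 3.0882] 0.078
lmat top 0.7
lmat scene 0.87
['top'] [0.5285 0.1955 0.0214] 0.024
['scene'] [0.5282 0.1947 0.034 ] 0.036
['top', 'scene'] [0.5284 0.1946 0.0285] 0.063
```

Run:
```python
from h import *
for n in("scene","top"): snap(n)
P=boxpts(.226,.158,.081,.081)
ms={}
for n in("top","scene"):
    f=C[n]["frame"]; hsv=cv2.cvtColor(f,cv2.COLOR_BGR2HSV)
    g=hullmask(C[n],place(boxpts(.27,.2,.081,.081),.5686,-.0617,.2))>0.5
    print(n,[hsv[int(r),int(c)] for c,r in proj(C[n],place(np.array([[0.03,.05,.081],[.03,-.05,.081],[-.03,.05,.081]]),.5686,-.0617,.2))], hsv[160,260])
    m=((hsv[...,0]<24)&(hsv[...,0]>8)&(hsv[...,1]<190)&(hsv[...,2]>95)&g).astype(np.uint8)
    k,l,st,_=cv2.connectedComponentsWithStats(m); m=(l==1+np.argmax(st[1:,4])).astype(np.uint8)
    ms[n]=hull(m); print(st[1:,4].max(), ms[n].sum())
    o=f.copy(); o[ms[n]>0,0]=255; crop(dict(frame=o),*((260,90,440,230) if n=="top" else (210,160,360,280)),4,"c_"+n)
for k in(["top"],["scene"],["top","scene"]): print(k,fit({a:ms[a] for a in k},P,(.5686,-.0617,.2)))
```

```text
top [array([ 20, 113, 180], dtype=uint8), array([ 21, 109, 180], dtype=uint8), array([ 21, 110, 179], dtype=uint8)] [ 31 209 184]
3517 4226
scene [array([ 16, 114, 212], dtype=uint8), array([ 17, 113, 212], dtype=uint8), array([ 16, 112, 212], dtype=uint8)] [ 24 154 129]
1999 2517
['top'] (array([ 0.56980926, -0.06160948,  0.21562905]), np.float64(0.03555721044540405))
['scene'] (array([ 0.56978479, -0.05866686,  0.22404194]), np.float64(0.08748388290405273))
['top', 'scene'] (array([ 0.56968374, -0.06087282,  0.20373402]), np.float64(0.1304546594619751))
```

View pics/c_top.png

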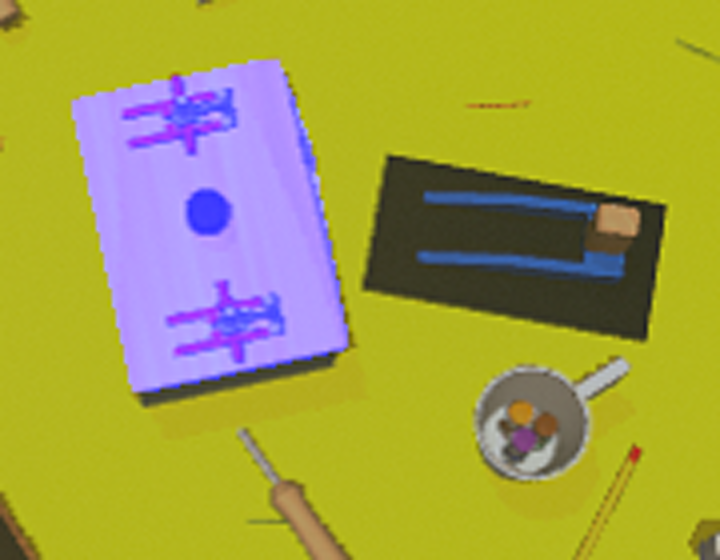

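Run:
```python
from h import *
for n in("scene","top"): snap(n)
T,S=C["top"],C["scene"]
def cp(s,c0,r0,w,h,k): return cv2.resize(s["frame"][r0:r0+h,c0:c0+w],None,fx=k,fy=k,interpolation=cv2.INTER_CUBIC)
a=cp(T,288,103,40,28,10);b=cp(T,298,155,40,28,10);c=cp(S,250,228,40,28,10);d=cp(S,284,203,40,28,10)
cv2.imwrite("pics/d.png",np.vstack([np.hstack([a,b]),np.hstack([c,d])]))
# predicted
for st,(x,y) in {"1":(.4915,-.078),"2":(.648,-.044)}.items():
    u=np.array([np.cos(.213),np.sin(.213)]);v=np.array([-u[1],u[0]])
    pts=[[x,y,.121],[x,y,.091],[*(np.array([x,y])+.03*u),.091],[*(np.array([x,y])-.03*u),.091],[*(np.array([x,y])-.033*v),.091],[*(np.array([x,y])+.042*v),.091]]
    for n in C: print(st,n,np.round(proj(C[n],pts),1).tolist())
```

```text
1 scene [[298.4, 206.6], [298.6, 213.0], [292.7, 217.6], [304.3, 208.5], [291.5, 208.8], [307.8, 218.5]]
1 top [[317.4, 167.9], [317.4, 170.5], [315.2, 160.6], [319.7, 180.5], [328.7, 168.1], [303.1, 173.6]]
2 scene [[265.1, 232.6], [265.8, 239.0], [259.2, 244.2], [272.3, 233.8], [258.7, 234.2], [275.1, 245.2]]
2 top [[305.4, 114.9], [305.6, 118.5], [303.5, 109.1], [307.8, 128.1], [316.7, 116.2], [291.6, 121.5]]
```

View pics/d.png

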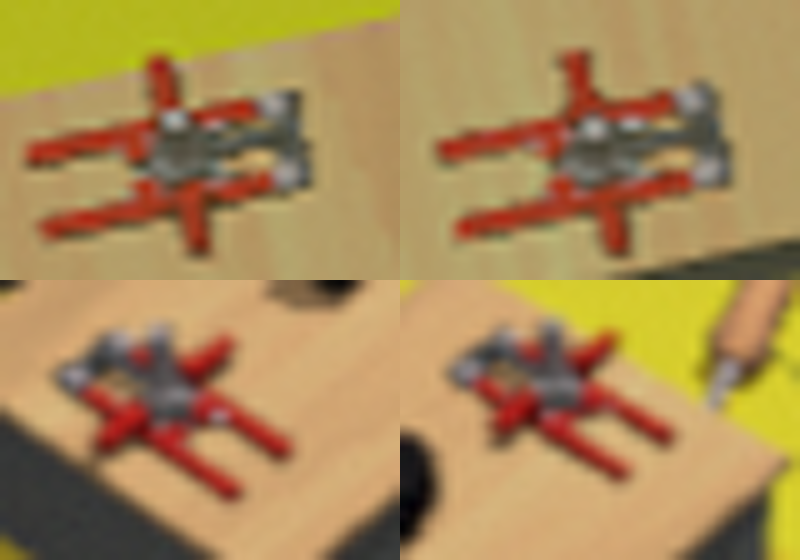

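Run:
```python
from h import *
for n in("scene","top"): snap(n)
T,S=C["top"],C["scene"]
cv2.imwrite("pics/e.png",np.hstack([cv2.resize(T["frame"][125:177,350:430],None,fx=5,fy=5,interpolation=cv2.INTER_CUBIC),cv2.resize(S["frame"][175:227,220:300],None,fx=5,fy=5,interpolation=cv2.INTER_CUBIC)]))
# blue fit: wedge model
def wpts():
    B=np.vstack([boxpts(.03,.056,0,.022)+[-.001,0,0]]); return B
def wmask(s,v):
    m=np.zeros((400,640),np.float32)
    parts=[boxpts(.030,.056,.003,.025)+[-.001,0,0]]
    for sy in(-1,1):
        y=sy*.024
        Pt=[[x,y+d,z] for d in(-.004,.004) for x,z in((.014,.003),(.014,.025),(.072,.025),(.138,.006),(.138,.003))]
        parts.append(np.array(Pt))
    for p in parts: m=np.maximum(m,hullmask(s,place(p,*v)))
    return m*(1-hullmask(s,place(boxpts(.032,.024,.025,.081),*v)))
ms={}
for n in C:
    hsv=cv2.cvtColor(C[n]["frame"],cv2.COLOR_BGR2HSV)
    g=hullmask(C[n],place(boxpts(.23,.12,0,.03),.573,-.297,1.38))>.5
    ms[n]=((hsv[...,0]>100)&(hsv[...,0]<125)&(hsv[...,1]>110)&(hsv[...,2]>60)&g).astype(float); print(n,ms[n].sum())
for keys in(["top"],["scene"],["top","scene"]):
    def cost(v):
        t=0
        for n in keys:
            h=wmask(C[n],[v[0],v[1],v[2]*5]); t+=1-np.minimum(h,ms[n]).sum()/np.maximum(h,ms[n]).sum()
        return t
    x=np.array([.575,-.36,1.41/5])
    for st in(.01,.004,.004):
        r=minimize(cost,x,method="Nelder-Mead",options=dict(initial_simplex=np.vstack([x]+[x+st*e for e in np.eye(3)]),xatol=1e-5,fatol=1e-5)); x=r.x
    print(keys,x*[1,1,5],r.fun)
```

```text
scene 301.0
top 300.0
['top'] [ 0.57557882 -0.36183091  1.46858602] 0.3358708676957778
['scene'] [ 0.56704651 -0.36329884  1.44644449] 0.18344854731973725
['top', 'scene'] [ 0.57244446 -0.36106911  1.46241035] 0.816356009532885
```

View pics/e.png

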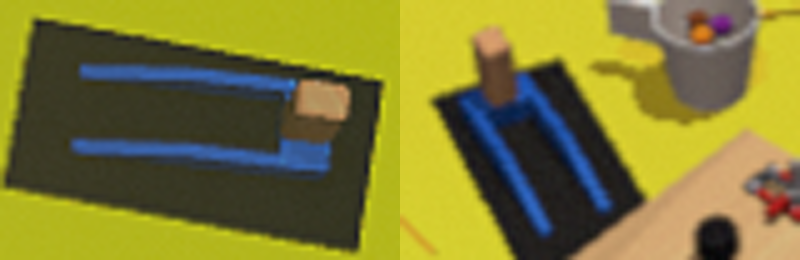

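Run:
```python
from h import *
for n in("scene","top"): snap(n)
T,S=C["top"],C["scene"]
print(tri([ray(T,145.2,414.6),ray(S,183.4,238)]))
for a in(ray(T,145.2,414.6),): pass
print("handle",onz(T,145.2,414.6,.081),onz(S,183.4,238,.081))
for r,c in((139.2,366),(154.2,364.4)): print("tipT",onz(T,r,c,.0045))
for r,c in((221.4,249),(216.6,261)): print("tipS",onz(S,r,c,.0045))
# check cross-calibration with lid knob: knob top
print(onz(T,142.3,311.5,.104),onz(S,222.8,283.5,.104))
```

```text
(array([ 0.56989125, -0.3618754 ,  0.07647824]), [np.float64(0.0010920623123949053), np.float64(0.0010920623123949402)])
handle [ 0.5693959  -0.36169839  0.081     ] [ 0.57166421 -0.3557123   0.081     ]
tipT [ 0.61193498 -0.22816908  0.0045    ]
tipT [ 0.56401448 -0.22216226  0.0045    ]
tipS [ 0.61047338 -0.22664674  0.0045    ]
tipS [ 0.56184341 -0.22128584  0.0045    ]
[ 0.57149463 -0.0612345   0.104     ] [ 0.56711348 -0.05909902  0.104     ]
```

```bash
cat >> h.py <<'E'
def Rdown(yaw_y):  # tool x down, tool y at world yaw
    x=np.array([0,0,-1.]);y=np.array([np.cos(yaw_y),np.sin(yaw_y),0]);return np.c_[x,y,np.cross(x,y)]
def goto(p,yaw_y=None,Rt=None,g=.054):
    s=sensors.state(); R0=R.from_rotvec(s["eef_rot"])
    if Rt is None: Rt=Rdown(yaw_y)
    tcp=np.array(p)-g*Rt[:,0]
    d=(tcp-s["tcp_pos"])*100; w=(R.from_matrix(Rt)*R0.inv()).as_rotvec()
    print("t",round(s["t"],2),"delta cm",np.round(d,2),"rot",np.round(w,3),"rows",round(max(np.linalg.norm(d)/4.17,np.linalg.norm(w)/.125),1),"q",np.round(s["joint_pos"],2),"F",np.round(s["ft_force"],1),"w",round(s["width"],4))
E
python3 - <<'E'
from h import *
M=R.from_rotvec(sensors.state()["eef_rot"]).as_matrix(); print(np.round(M,3))
for a in (1.45-np.pi/2,1.45+np.pi/2): goto([.570,-.3612,.058],a)
E
```

```text
[[-0.     0.384  0.923]
 [-0.     0.923 -0.384]
 [-1.    -0.     0.   ]]
t 2.7 delta cm [ 32.06 -96.14 -19.19] rot [ 0.    -0.    -1.298] rows 24.7 q [ 1.09  0.12  1.65 -0.    1.37 -0.08] F [-0.2 -0.   0.5] w 0.0856
t 2.7 delta cm [ 32.06 -96.14 -19.19] rot [0.    0.    1.844] rows 24.7 q [ 1.09  0.12  1.65 -0.    1.37 -0.08] F [-0.2 -0.   0.5] w 0.0856
```

Call:
servo_tool([
  [0,16,-48,0,0,0,-0.65],
  [0,16,-48,0,0,0,-0.65],
  [0,16,-48,0,0,0,-0.65],
  [0,16,-48,0,0,0,-0.65],
  [0,16,-48,0,0,0,-0.65],
  [0,16,-48,0,0,0,-0.65],
  [0,32,-96,0,0,0,-1.3],
  [0,32,-96,0,0,0,-1.3],
  [0,32,-96,0,0,0,-1.3],
  [0,32,-96,0,0,0,-1.3],
  [0,32,-96,0,0,0,-1.3],
  [0,32,-96,0,0,0,-1.3],
])

```text
t: 3.7
tcp_pos: [0.4076, 0.124, 0.3044]
eef_rot: [1.303, 1.145, -1.301]
ft_force: [1.3, 0.2, -0.2]
width: 0.0855
```

Run:
```python
from h import *
goto([.570,-.3612,.058],1.45-np.pi/2)
```

```text
t 3.7 delta cm [ 16.24 -48.52 -19.24] rot [-0.     0.002  0.006] rows 13.1 q [ 0.17 -0.4   2.12  0.    1.42  0.3 ] F [ 1.3  0.2 -0.2] w 0.0855
```

Call:
servo_tool([
  [0,16,-48,0,0,0,0],
  [0,16,-48,0,0,0,0],
  [0,16,-48,0,0,0,0],
  [0,16,-48,0,0,0,0],
  [0,16,-48,0,0,0,0],
  [0,16,-48,0,0,0,0],
  [0,16,-48,0,0,0,0],
  [0,16,-48,0,0,0,0],
  [0,16,-48,0,0,0,0],
  [0,16,-48,0,0,0,0],
  [0,16,-48,0,0,0,0],
  [0,16,-48,0,0,0,0],
])

```text
t: 4.7
tcp_pos: [0.5659, -0.3506, 0.3038]
eef_rot: [1.3, 1.148, -1.299]
ft_force: [1.4, 0.4, 0.4]
width: 0.0853
```

Run:
```python
from h import *
goto([.570,-.3612,.058],1.45-np.pi/2)
T=snap("top");crop(T,340,100,460,220,5,"f1"); goto([.570,-.3612,.058],1.45-np.pi/2)
```

```text
t 4.7 delta cm [  0.41  -1.06 -19.18] rot [-0.     0.     0.003] rows 4.6 q [-0.64  0.16  1.61  0.    1.37 -0.51] F [1.4 0.4 0.4] w 0.0853
t 4.75 delta cm [  0.31  -0.43 -19.04] rot [0.004 0.    0.006] rows 4.6 q [-0.64  0.17  1.61 -0.    1.37 -0.51] F [-1.2 -2.7  1.5] w 0.0855
```

View pics/f1.png

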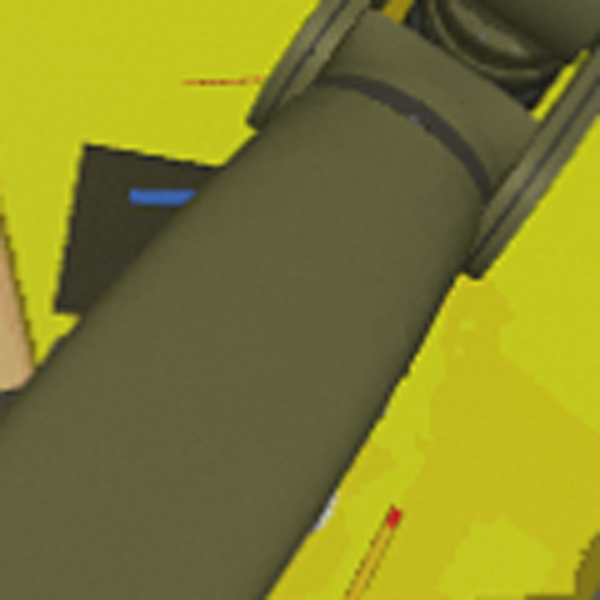

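Call:
servo_tool([
  [0,0.3,-0.4,-4,0,0,0],
  [0,0.3,-0.4,-8,0,0,0],
  [0,0.3,-0.4,-9,0,0,0],
  [0,0.3,-0.4,-9,0,0,0],
  [0,0.3,-0.4,-9,0,0,0],
])

```text
t: 5.17
tcp_pos: [0.5687, -0.3522, 0.2142]
eef_rot: [1.299, 1.149, -1.299]
ft_force: [0.2, -0.7, 0.8]
width: 0.0854
```

Run:
```python
from h import *
S=snap("scene");crop(S,190,120,290,240,5,"f2"); goto([.570,-.3612,.058],1.45-np.pi/2)
```

```text
t 5.22 delta cm [  0.05  -0.85 -10.43] rot [0.002 0.003 0.002] rows 2.5 q [-0.63  0.23  1.68  0.    1.23 -0.51] F [-0.4  0.2  0.7] w 0.0853
```

View pics/f2.png

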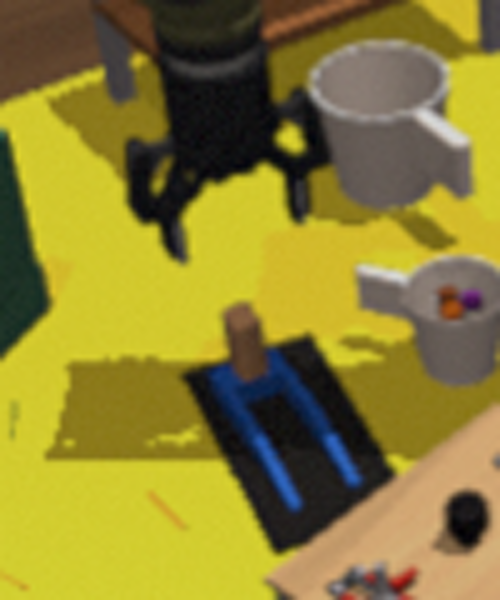

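Call:
servo_tool([
  [0,0,-0.8,-3,0,0,0],
  [0,0,-0.8,-6,0,0,0],
  [0,0,-0.8,-9,0,0,0],
  [0,0,-0.8,-10.4,0,0,0],
  [0,0,-0.8,-10.4,0,0,0],
  [0,0,-0.8,-10.4,0,0,0],
  [1,0,-0.8,-10.4,0,0,0],
  [1,0,-0.8,-10.4,0,0,0],
  [1,0,-0.8,-10.4,0,0,0],
  [1,0,-0.8,-10.4,0,0,0],
  [1,0,-0.8,-10.4,0,0,0],
  [1,0,-0.8,-10.4,0,0,0],
])

```text
t: 6.22
tcp_pos: [0.5694, -0.3609, 0.1112]
eef_rot: [1.299, 1.146, -1.298]
ft_force: [1.0, 0.3, 1.5]
width: 0.0231
```

Run:
```python
from h import *
S=snap("scene");crop(S,190,120,290,240,5,"f3"); goto([.570,-.3612,.058],1.45-np.pi/2)
```

```text
t 6.27 delta cm [ 0.06 -0.03  0.08] rot [0.001 0.002 0.002] rows 0.0 q [-0.64  0.35  1.73  0.    1.06 -0.52] F [1.5 0.1 4.1] w 0.0239
```

View pics/f3.png

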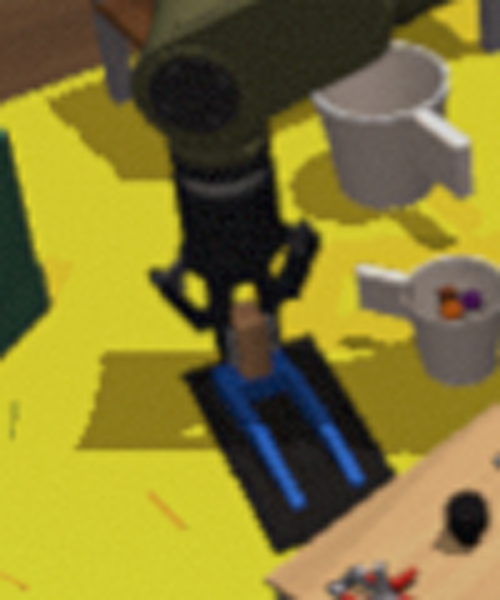

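Call:
servo_tool([
  [1,0,0,3,0,0,0],
  [1,0,0,7,0,0,0],
  [1,0,0,11,0,0,0],
  [1,0,0,15,0,0,0],
  [1,4,3,15,0,0,0.1],
  [1,8,6,15,0,0,0.2],
  [1,12,9,15,0,0,0.3],
  [1,12,12.6,15,0,0,0.334],
  [1,12,12.6,15,0,0,0.334],
  [1,12,12.6,15,0,0,0.334],
  [1,12,12.6,15,0,0,0.334],
  [1,12,12.6,15,0,0,0.334],
])

```text
t: 7.27
tcp_pos: [0.6878, -0.2351, 0.2589]
eef_rot: [1.052, 1.303, -1.054]
ft_force: [0.7, 1.0, -4.0]
width: 0.0234
```

Run:
```python
from h import *
S=snap("scene");T=snap("top")
a=cv2.resize(S["frame"][130:260,170:300],None,fx=3,fy=3,interpolation=cv2.INTER_CUBIC);b=cv2.resize(T["frame"][60:190,290:420],None,fx=3,fy=3,interpolation=cv2.INTER_CUBIC)
cv2.imwrite("pics/g1.png",np.hstack([a,b]));goto([.6896,-.2351,.055],.213)
```

```text
t 7.37 delta cm [  0.18   0.07 -15.06] rot [ 0.    -0.001  0.004] rows 3.6 q [-0.4   0.32  1.5  -0.    1.33 -0.61] F [ 0.9 -0.4 -2.1] w 0.023
```

View pics/g1.png

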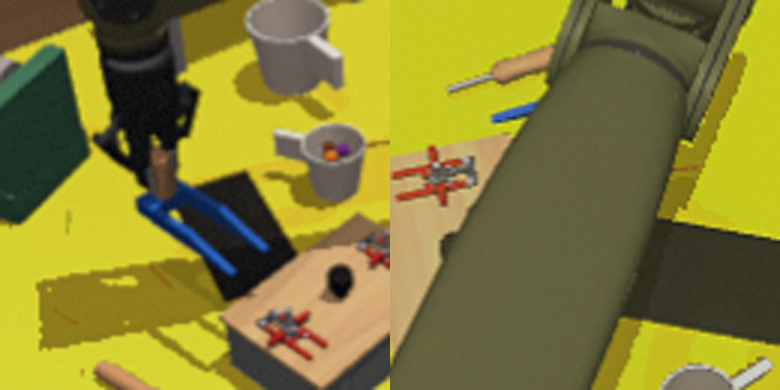

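Run:
```python
from h import *
S=snap("scene");T=snap("top")
for z in(.1475,.1525,.1575):
  P=[[.682,-.0951,z],[.6351,-.1053,z]]
  print(z,proj(S,P).round(1).tolist(),proj(T,P).round(1).tolist())
crop(S,235,195,275,235,14,"g2");crop(T,315,85,355,115,14,"g3")
```

```text
0.1475 [[246.8, 222.3], [257.6, 214.3]] [[323.3, 100.2], [327.0, 115.9]]
0.1525 [[246.7, 221.2], [257.5, 213.2]] [[323.3, 99.5], [327.1, 115.3]]
0.1575 [[246.5, 220.1], [257.4, 212.1]] [[323.4, 98.9], [327.1, 114.7]]
```

View pics/g2.png

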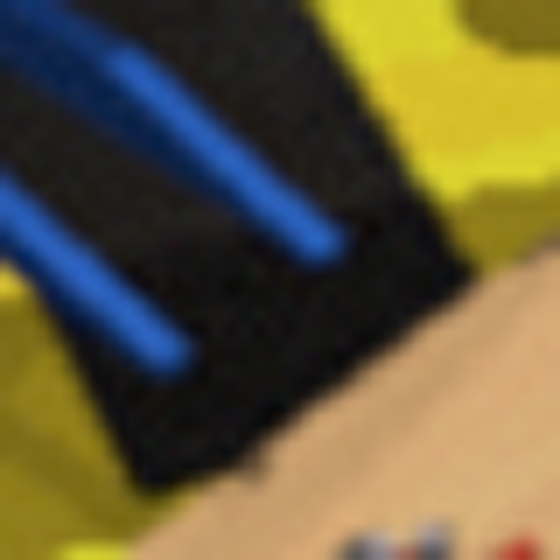

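View pics/g3.png

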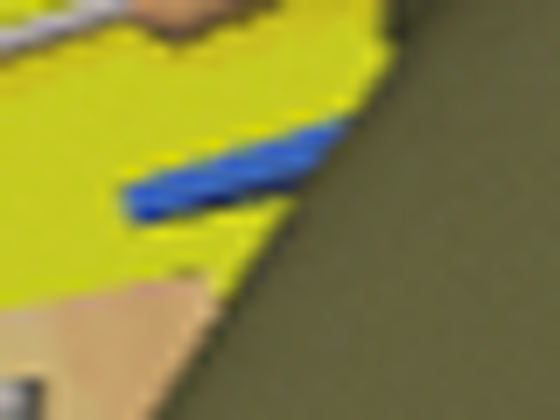

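Call:
servo_tool([
  [1,0.2,0.1,-2,0,0,0],
  [1,0.2,0.1,-4,0,0,0],
  [1,0.2,0.1,-5.5,0,0,0],
  [1,0.2,0.1,-6.3,0,0,0],
  [1,0.2,0.1,-6.3,0,0,0],
  [1,0.2,0.1,-6.3,0,0,0],
  [1,0.2,0.1,-6.3,0,0,0],
])

```text
t: 8.05
tcp_pos: [0.6912, -0.2339, 0.1984]
eef_rot: [1.053, 1.299, -1.052]
ft_force: [-0.0, 0.1, -1.9]
width: 0.0235
```

Run:
```python
from h import *
S=snap("scene");crop(S,220,190,300,260,8,"g4");goto([.6896,-.2351,.1357],.213)
```

```text
t 8.1 delta cm [-0.18 -0.12 -0.91] rot [0.001 0.003 0.002] rows 0.2 q [-0.4   0.37  1.54 -0.    1.23 -0.61] F [ 0.1 -0.1 -3.3] w 0.0235
```

View pics/g4.png

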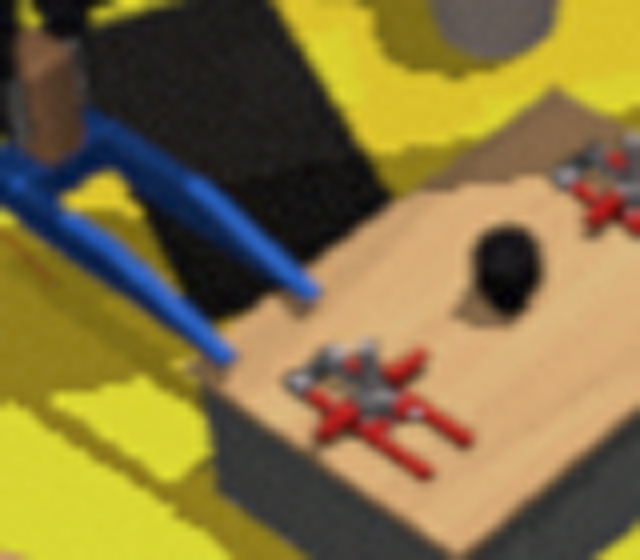

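Call:
servo_tool([
  [1,-0.1,-0.1,-0.3,0,0,0],
  [1,-0.1,-0.1,-0.6,0,0,0],
  [1,-0.1,-0.1,-0.8,0,0,0],
  [1,-0.1,-0.1,-0.8,0,0,0],
  [1,-0.1,-0.1,-0.8,0,0,0],
])

```text
t: 8.52
tcp_pos: [0.6897, -0.2344, 0.189]
eef_rot: [1.052, 1.302, -1.052]
ft_force: [0.1, -0.1, -1.8]
width: 0.0231
```

Run:
```python
from h import *
for i in range(4):
  S=snap("scene");goto([.6896,-.2351,.1357],.213)
crop(S,220,190,300,260,8,"g5")
```

```text
t 8.57 delta cm [-0.01 -0.07  0.07] rot [-0.    -0.     0.002] rows 0.0 q [-0.4   0.38  1.55  0.    1.22 -0.61] F [ 0.5  0.4 -3.1] w 0.0238
t 8.62 delta cm [-0.01 -0.07  0.07] rot [0.    0.    0.002] rows 0.0 q [-0.4   0.38  1.55 -0.    1.22 -0.61] F [ 0.1  0.7 -1.9] w 0.0232
t 8.67 delta cm [-0.01 -0.07  0.07] rot [0.    0.    0.002] rows 0.0 q [-0.4   0.38  1.55  0.    1.22 -0.61] F [-0.1  0.4 -2.2] w 0.0232
t 8.72 delta cm [-0.01 -0.07  0.07] rot [-0.     0.     0.002] rows 0.0 q [-0.4   0.38  1.55  0.    1.22 -0.61] F [ 0.1 -0.2 -1.3] w 0.0237
```

View pics/g5.png

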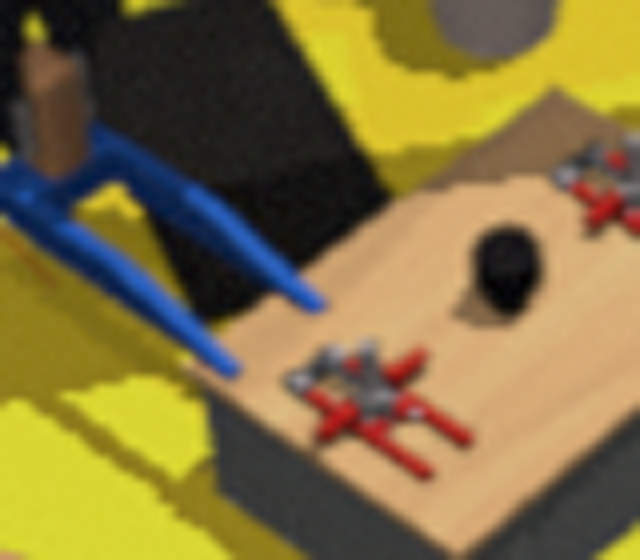

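Call:
servo_tool([
  [1,-0.2,1,0.05,0,0,0],
  [1,-0.44,2,0.05,0,0,0],
  [1,-0.66,3,0.05,0,0,0],
  [1,-0.88,4,0.05,0,0,0],
  [1,-0.98,4.5,0.05,0,0,0],
  [1,-0.98,4.5,0.05,0,0,0],
  [1,-0.98,4.5,0.05,0,0,0],
])

```text
t: 9.3
tcp_pos: [0.6798, -0.1888, 0.1895]
eef_rot: [1.051, 1.302, -1.052]
ft_force: [-0.6, -0.2, -1.8]
width: 0.0233
```

Run:
```python
from h import *
S=snap("scene");crop(S,230,200,290,250,12,"g6");goto([.6608,-.1022,.1357],.213)
T=snap("top");crop(T,280,85,350,140,8,"g7")
```

```text
t 9.35 delta cm [-1.91  8.71  0.01] rot [0.    0.    0.002] rows 2.1 q [-0.35  0.33  1.61 -0.    1.2  -0.56] F [ 0.6 -0.5 -2.1] w 0.0233
```

View pics/g6.png

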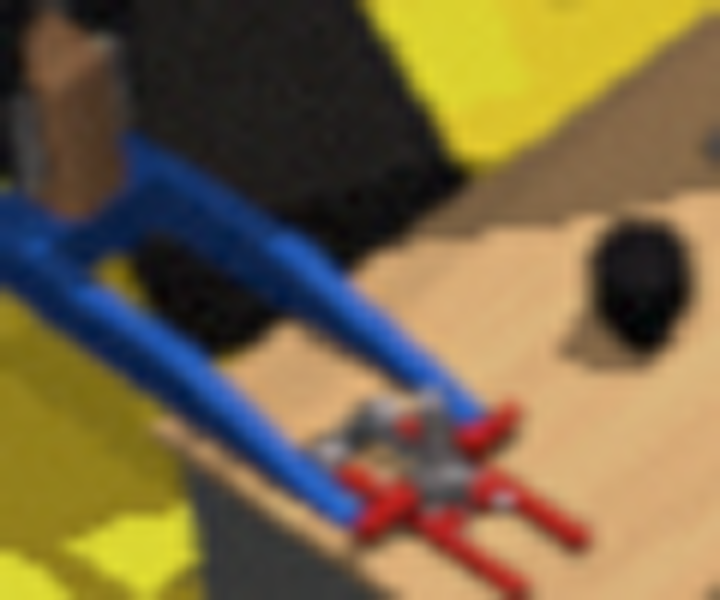

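View pics/g7.png

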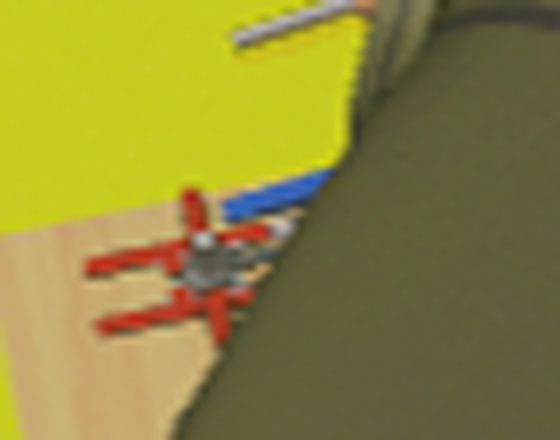

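Call:
servo_tool([
  [1,-0.15,0.7,0,0,0,0],
  [1,-0.3,1.4,0,0,0,0],
  [1,-0.46,2.1,0,0,0,0],
  [1,-0.61,2.8,0,0,0,0],
  [1,-0.76,3.5,0,0,0,0],
  [1,-0.91,4.2,0,0,0,0],
  [1,-0.91,4.2,0,0,0,0],
  [1,-0.91,4.2,0,0,0,0],
])

```text
t: 10.07
tcp_pos: [0.6706, -0.1467, 0.1895]
eef_rot: [1.052, 1.302, -1.052]
ft_force: [-0.2, -0.1, -2.5]
width: 0.0237
```

Run:
```python
from h import *
S=snap("scene");crop(S,230,200,290,250,12,"g8");goto([.6608,-.1022,.1357],.213)
```

```text
t 10.12 delta cm [-1.    4.48  0.02] rot [-0.    -0.     0.002] rows 1.1 q [-0.29  0.29  1.66  0.    1.2  -0.51] F [ 0.1  0.2 -2.6] w 0.0234
```

View pics/g8.png

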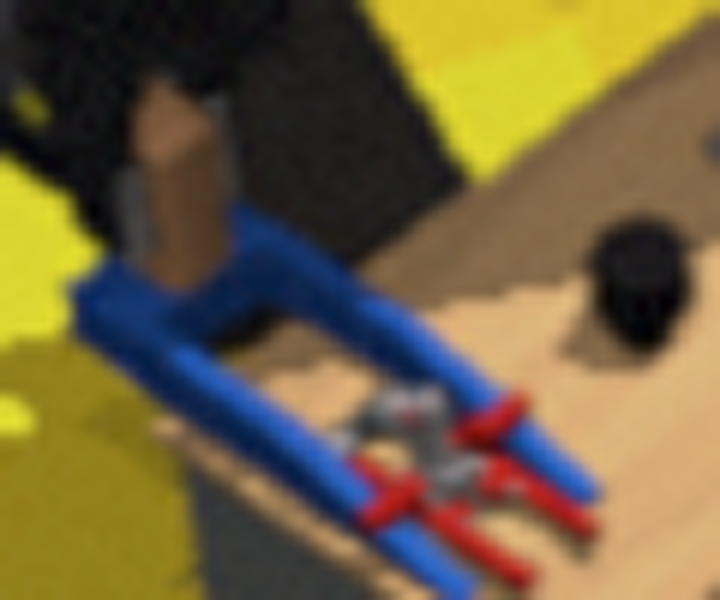

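Both tines are under the lugs and the clip is rising. I'll push the rest of the way.

Call:
servo_tool([
  [1,-0.15,0.7,0,0,0,0],
  [1,-0.3,1.4,0,0,0,0],
  [1,-0.46,2.1,0,0,0,0],
  [1,-0.61,2.8,0,0,0,0],
  [1,-0.76,3.5,0,0,0,0],
  [1,-0.91,4.2,0,0,0,0],
  [1,-1,4.5,0,0,0,0],
  [1,-1,4.5,0,0,0,0],
  [1,-1,4.5,0,0,0,0],
])

```text
t: 10.87
tcp_pos: [0.6607, -0.102, 0.1894]
eef_rot: [1.052, 1.302, -1.052]
ft_force: [0.0, -0.3, -2.1]
width: 0.0233
```

Run:
```python
from h import *
S=snap("scene");crop(S,230,200,290,250,12,"g9");goto([.6608,-.1022,.1357],.213)
T=snap("top");crop(T,280,85,350,140,8,"g10")
```

```text
t 10.92 delta cm [0.   0.01 0.02] rot [-0.     0.     0.002] rows 0.0 q [-0.23  0.25  1.7   0.    1.19 -0.45] F [ 0.6  0.  -2.8] w 0.0233
```

View pics/g9.png

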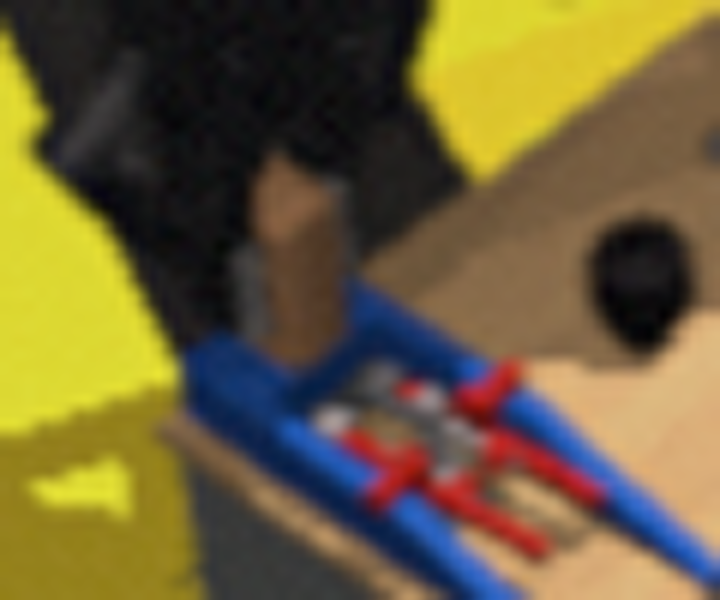

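View pics/g10.png

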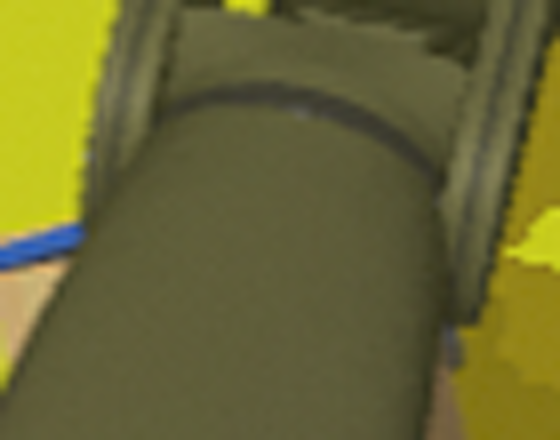

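Call:
servo_tool([
  [0.4,0,0,0,0,0,0],
  [0.4,0,0,0,0,0,0],
  [0.2,0,0,0,0,0,0],
  [0,0,0,0,0,0,0],
  [0,0,0,2,0,0,0],
  [0,0,0,5,0,0,0],
  [0,0,0,9,0,0,0],
  [0,0,-4,12,0,0,0],
  [0,0,-8,12,0,0,0],
  [0,0,-12,12,0,0,0],
  [0,0,-16,12,0,0,0],
  [0,0,-16,12,0,0,0],
])

```text
t: 11.97
tcp_pos: [0.6599, -0.2691, 0.31]
eef_rot: [1.055, 1.296, -1.058]
ft_force: [-1.5, 1.4, 0.0]
width: 0.0854
```

Run:
```python
from h import *
S=snap("scene");T=snap("top")
crop(S,235,200,295,250,12,"g11");crop(T,270,85,340,140,10,"g12");
v=np.array([-.2116,.9774]);u=np.array([.9774,.2116]);s2=np.array([.6483,-.0445])
for dx in (.004,.009):
  c=s2+dx*v
  P=[[*(c+.03*u),.108],[*(c-.03*u),.108],[*s2,.121]]
  print(proj(S,P).round(1).tolist(),proj(T,P).round(1).tolist())
goto([*(s2+.006*v),.108],.213)
```

```text
[[259.5, 241.2], [272.7, 230.8], [265.0, 232.5]] [[302.2, 107.1], [306.5, 126.4], [305.6, 114.8]]
[[260.6, 241.9], [273.8, 231.5], [265.0, 232.5]] [[300.5, 107.5], [304.8, 126.7], [305.6, 114.8]]
t 12.07 delta cm [ -1.34  22.57 -14.73] rot [-0.    -0.     0.005] rows 6.5 q [-0.46  0.25  1.49  0.    1.4  -0.66] F [-0.7 -0.2 -0.4] w 0.0852
```

View pics/g11.png

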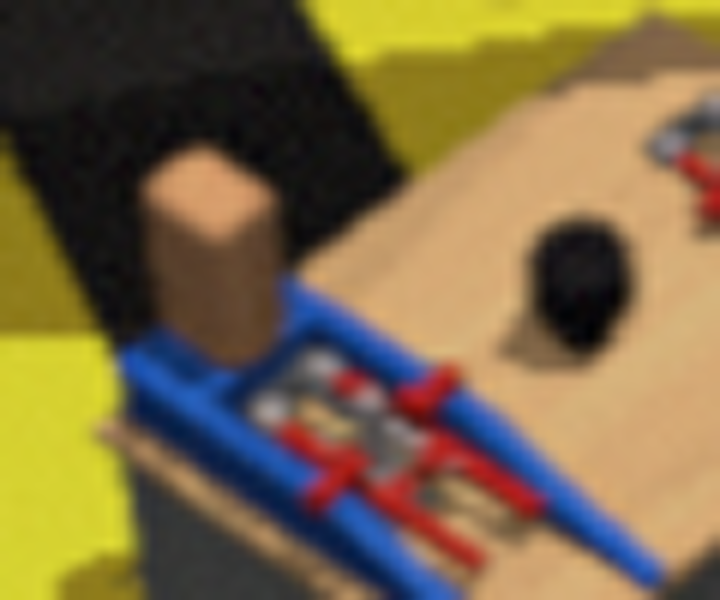

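View pics/g12.png

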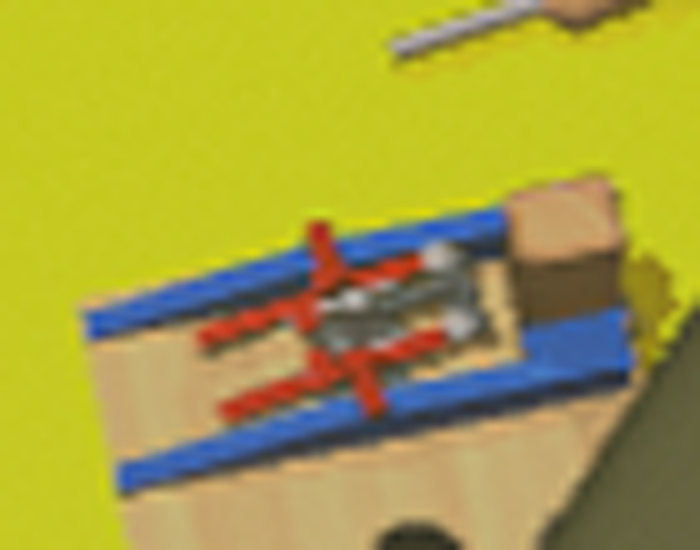

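Run:
```python
from h import *
T=snap("top")
a=onz(T,107.7,301.8,.108);b=onz(T,126,307.7,.108);c=(a+b)/2;print(a,b,c,np.linalg.norm(a-b),np.arctan2(a[1]-b[1],a[0]-b[0]))
c[1]+=.0005
goto(c,.29,g=.056)
```

```text
[ 0.67503593 -0.03316735  0.108     ] [ 0.61918734 -0.05035936  0.108     ] [ 0.64711164 -0.04176336  0.108     ] 0.05843483537297343 0.2986269606048429
t 12.12 delta cm [ -1.35  22.16 -14.52] rot [-0.001 -0.     0.08 ] rows 6.4 q [-0.45  0.25  1.49  0.    1.4  -0.66] F [ 0.7 -0.4  0.5] w 0.0855
```

Call:
servo_tool([
  [0,-0.2,4,0,0,0,0.08],
  [0,-0.5,8,0,0,0,0.08],
  [0,-0.8,12,0,0,0,0.08],
  [0,-1,16,0,0,0,0.08],
  [0,-1.2,20,0,0,0,0.08],
  [0,-1.35,22.2,0,0,0,0.08],
  [0,-1.35,22.2,-4,0,0,0.08],
  [0,-1.35,22.2,-8,0,0,0.08],
  [0,-1.35,22.2,-10,0,0,0.08],
  [0,-1.35,22.2,-10,0,0,0.08],
  [0,-1.35,22.2,-10,0,0,0.08],
])

```text
t: 13.03
tcp_pos: [0.6464, -0.0388, 0.2083]
eef_rot: [0.99, 1.337, -0.992]
ft_force: [0.5, -0.2, 1.3]
width: 0.0852
```

Run:
```python
from h import *
S=snap("scene");crop(S,220,170,300,250,8,"g13")
goto([.6471,-.0413,.108],.29,g=.056)
```

```text
t 13.08 delta cm [-0.05 -0.19 -4.67] rot [-0.     0.001 -0.002] rows 1.1 q [-0.14  0.19  1.73  0.    1.21 -0.44] F [ 0.4 -0.5  0.2] w 0.0856
```

View pics/g13.png

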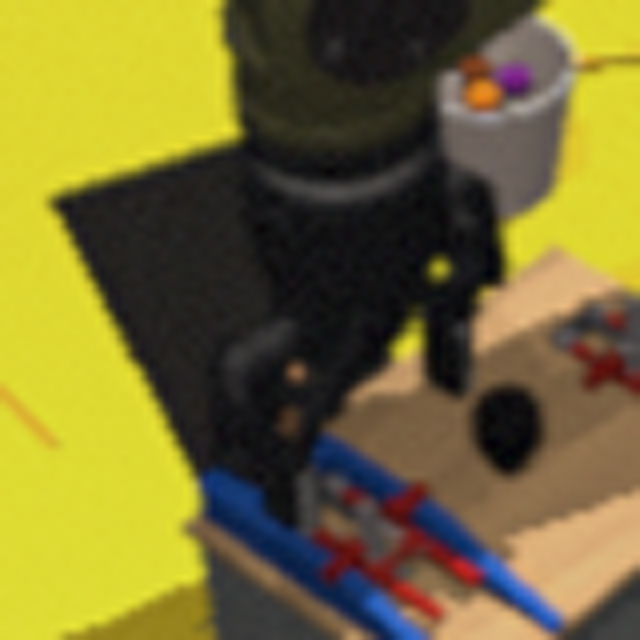

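Call:
servo_tool([
  [0,0,-0.2,-2,0,0,0],
  [0,0,-0.2,-4,0,0,0],
  [0,0,-0.2,-4.7,0,0,0],
  [0,0,-0.2,-4.7,0,0,0],
  [0,0,-0.2,-4.7,0,0,0],
])

```text
t: 13.5
tcp_pos: [0.6481, -0.0425, 0.1643]
eef_rot: [0.993, 1.331, -0.991]
ft_force: [-0.5, -0.9, 0.2]
width: 0.0856
```

Run:
```python
from h import *
S=snap("scene");crop(S,220,170,300,250,8,"g14")
goto([.6471,-.0413,.108],.29,g=.056)
```

```text
t 13.55 delta cm [-0.13  0.12 -0.08] rot [ 0.     0.003 -0.001] rows 0.0 q [-0.15  0.24  1.76  0.    1.14 -0.44] F [0.3 1.1 0.9] w 0.0855
```

View pics/g14.png

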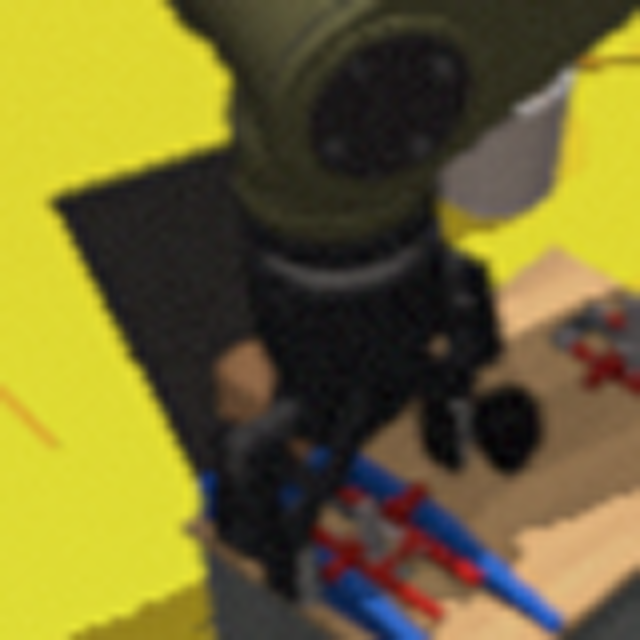

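Call:
servo_tool([
  [0.2,-0.1,0.1,0,0,0,0],
  [0.3,-0.1,0.1,0,0,0,0],
  [1,-0.1,0.1,0,0,0,0],
  [1,-0.1,0.1,0,0,0,0],
  [1,-0.1,0.1,0,0,0,0],
  [1,-0.1,0.1,0,0,0,0],
  [1,-0.1,0.1,0,0,0,0],
])

```text
t: 14.13
tcp_pos: [0.6481, -0.0414, 0.1653]
eef_rot: [0.995, 1.328, -0.989]
ft_force: [1.7, 1.6, 5.9]
width: 0.0554
```

Run:
```python
from h import *
S=snap("scene");crop(S,220,170,300,250,8,"g15")
goto([.6471,-.0413,.108],.29,g=.056)
```

```text
t 14.18 delta cm [-0.11  0.01 -0.13] rot [-0.     0.006 -0.001] rows 0.0 q [-0.15  0.24  1.76  0.    1.13 -0.44] F [1.6 2.  5.9] w 0.0553
```

View pics/g15.png

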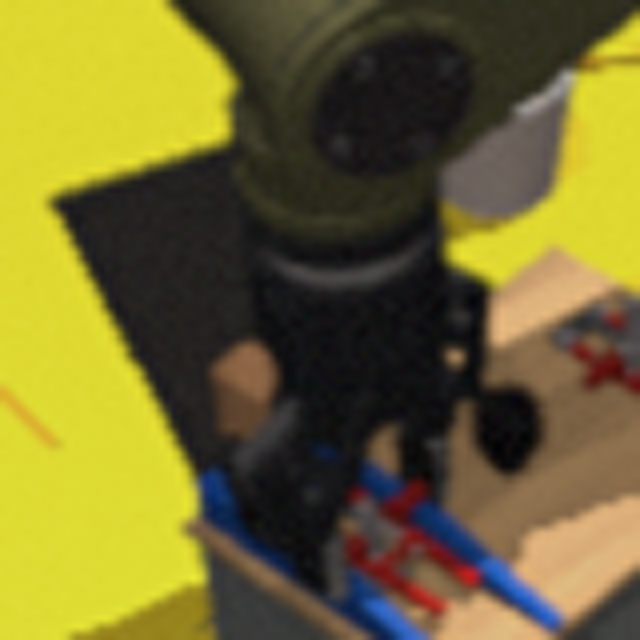

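Call:
servo_tool([
  [1,0,0,0.3,0,0,0],
  [1,0,0,0.6,0,0,0],
  [1,0,0,1,0,0,0],
  [1,0,0,1.3,0,0,0],
  [1,0,0,1.5,0,0,0],
  [1,0,0,1.5,0,0,0],
])

```text
t: 14.68
tcp_pos: [0.6473, -0.0404, 0.1763]
eef_rot: [0.996, 1.331, -0.989]
ft_force: [8.0, 4.6, -3.7]
width: 0.0549
```

Run:
```python
from h import *
S=snap("scene");crop(S,220,170,300,250,8,"g16")
goto([.6471,-.0413,.108],.29,g=.056)
```

```text
t 14.73 delta cm [-0.02 -0.09 -1.28] rot [-0.002  0.004 -0.001] rows 0.3 q [-0.15  0.22  1.76  0.    1.16 -0.44] F [ 6.6  4.5 -3.4] w 0.0545
```

View pics/g16.png

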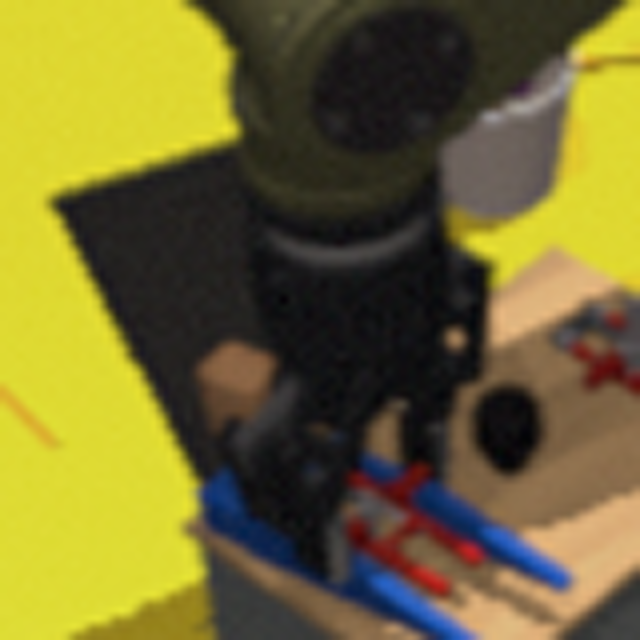

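Run:
```python
from h import *
S=snap("scene")
u=np.array([.958,.286]);v=np.array([-.286,.958]);c=np.array([.6481,-.0425])
for z in (.107,.103,.099,.095,.091):
  P=[[*(c+a*u+b*v),z] for a,b in((.0425,.011),(.0425,-.011),(.055,0),(-.0425,.011),(-.0425,-.011))]
  print(z,((proj(S,P)-[220,170])*8).round(0).tolist())
```

```text
0.107 [[317.0, 603.0], [275.0, 578.0], [274.0, 610.0], [454.0, 477.0], [412.0, 454.0]]
0.103 [[317.0, 609.0], [275.0, 585.0], [275.0, 616.0], [454.0, 484.0], [413.0, 461.0]]
0.099 [[318.0, 616.0], [276.0, 592.0], [276.0, 623.0], [455.0, 491.0], [414.0, 468.0]]
0.095 [[319.0, 623.0], [277.0, 599.0], [277.0, 630.0], [455.0, 497.0], [414.0, 475.0]]
0.091 [[320.0, 630.0], [278.0, 605.0], [278.0, 637.0], [456.0, 504.0], [415.0, 481.0]]
```

Call:
servo_tool([
  [1,0,0,-0.6,0,0,0],
  [1,0,0,-1.2,0,0,0],
  [1,0,0,-1.5,0,0,0],
  [1,0,0,-1.5,0,0,0],
  [0.2,0,0,-1.5,0,0,0],
  [0,0,0,-1.5,0,0,0],
  [0,0,0,-1.5,0,0,0],
  [0,0,0,-1.5,0,0,0],
  [0,0,0,-1.5,0,0,0],
])

```text
t: 15.53
tcp_pos: [0.6456, -0.0416, 0.1614]
eef_rot: [0.992, 1.335, -0.994]
ft_force: [0.1, -0.0, 0.7]
width: 0.0855
```

Run:
```python
from h import *
S=snap("scene");crop(S,220,170,300,250,8,"g17")
goto([.6471,-.0413,.108],.29,g=.056)
```

```text
t 15.58 delta cm [0.14 0.03 0.24] rot [-0.    -0.002 -0.001] rows 0.1 q [-0.15  0.24  1.77 -0.    1.14 -0.44] F [ 0.4  0.1 -0.5] w 0.0854
```

View pics/g17.png

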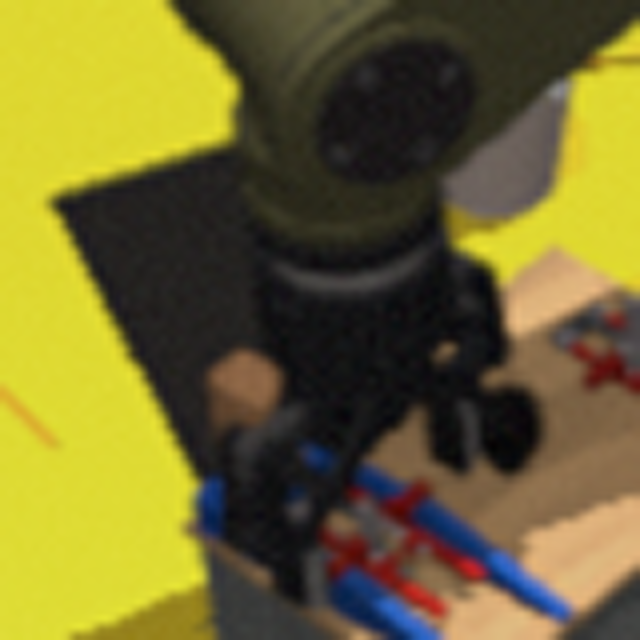

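Call:
servo_tool([
  [0,0.1,0,0.5,0,0,0],
  [0,0.1,0,1,0,0,0],
  [0,0.1,0,1,0,0,0],
  [0,0.1,0,1,0,0,0],
  [0.2,0.1,0,1,0,0,0],
  [1,0.1,0,1,0,0,0],
  [1,0.1,0,1,0,0,0],
  [1,0.1,0,1,0,0,0],
  [1,0.1,0,1,0,0,0],
  [1,0.1,0,1,0,0,0],
  [1,0.1,0,1,0,0,0],
])

```text
t: 16.5
tcp_pos: [0.6486, -0.0413, 0.174]
eef_rot: [0.994, 1.33, -0.989]
ft_force: [3.3, 1.2, 5.5]
width: 0.0532
```

Run:
```python
from h import *
S=snap("scene");crop(S,220,170,300,250,8,"g18")
goto([.6471,-.0413,.108],.29,g=.056)
```

```text
t 16.55 delta cm [-0.15 -0.   -1.  ] rot [-0.     0.004 -0.001] rows 0.2 q [-0.15  0.23  1.76  0.    1.15 -0.44] F [3.5 1.8 5.5] w 0.0534
```

View pics/g18.png

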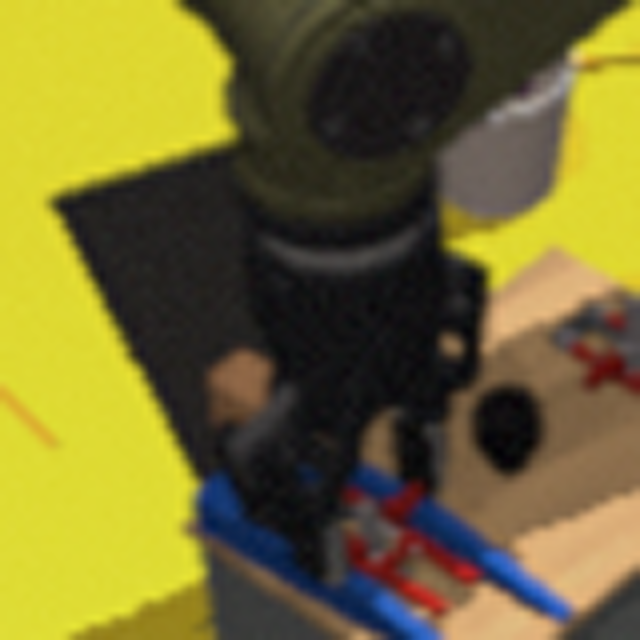

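Call:
servo_tool([
  [1,0,0,0.4,0,0,0],
  [1,0,0,0.8,0,0,0],
  [1,0,0,1.2,0,0,0],
  [1,0,0,1.8,0,0,0],
  [1,0,0,2.2,0,0,0],
  [1,0,0,2.2,0,0,0],
])

```text
t: 17.05
tcp_pos: [0.647, -0.0412, 0.1934]
eef_rot: [0.992, 1.334, -0.993]
ft_force: [3.7, 2.3, -0.3]
width: 0.0527
```

Run:
```python
from h import *
S=snap("scene");crop(S,220,170,300,250,8,"g19")
goto([.6471,-.0413,.108],.29,g=.056)
```

```text
t 17.1 delta cm [-0.   -0.01 -2.96] rot [-0.    -0.001 -0.001] rows 0.7 q [-0.15  0.21  1.75  0.    1.19 -0.44] F [2.9 1.7 1. ] w 0.0527
```

View pics/g19.png

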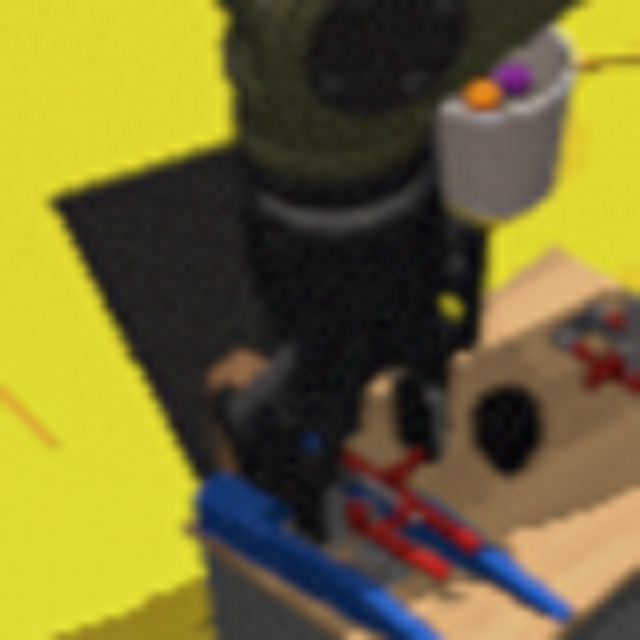

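Call:
servo_tool([
  [1,0,0,3,0,0,0],
  [1,0,0,6,0,0,0],
  [1,-1,3,8,0,0,-0.05],
  [1,-2,6,8,0,0,-0.1],
  [1,-3.5,10,8,0,0,-0.15],
  [1,-5,14,8,0,0,-0.2],
  [1,-6,17.5,8,0,0,-0.25],
  [1,-7,21,8,0,0,-0.3],
  [1,-8.2,24.5,8,0,0,-0.34],
  [1,-9.5,28,8,0,0,-0.34],
  [1,-11,32,8,0,0,-0.34],
  [1,-12,35.5,8,0,0,-0.34],
])

```text
t: 18.1
tcp_pos: [0.5252, 0.3146, 0.2731]
eef_rot: [1.242, 1.186, -1.248]
ft_force: [0.6, 0.3, -1.1]
width: 0.0526
```

Call:
servo_tool([
  [1,-1.2,3.5,0,0,0,0],
  [1,-2.3,6.1,0,0,0,0],
  [1,-2.3,6.1,0,0,0,0],
  [1,-2.3,6.1,0,0,0,0],
])

```text
t: 18.43
tcp_pos: [0.5029, 0.3751, 0.2731]
eef_rot: [1.24, 1.187, -1.246]
ft_force: [0.0, -0.5, -1.8]
width: 0.0525
```

Run:
```python
from h import *
S=snap("scene");crop(S,330,220,450,350,6,"h1")
goto([.5042,.3745,.03],-.05,g=.068)
```

```text
t 18.48 delta cm [  0.06   0.04 -17.52] rot [ 0.002 -0.002 -0.002] rows 4.2 q [ 0.55  0.1   1.73 -0.    1.32  0.6 ] F [-0.1  0.1  0.4] w 0.0529
```

View pics/h1.png

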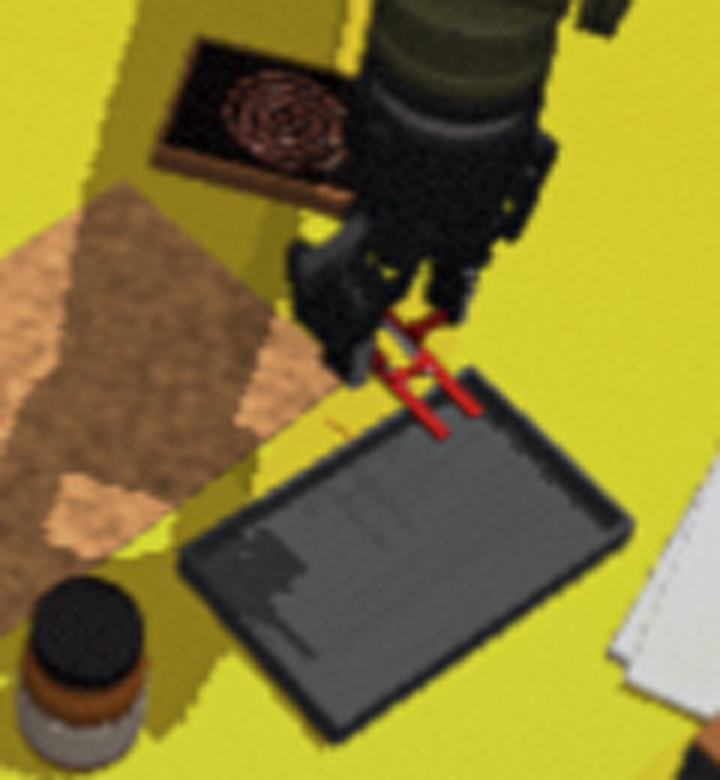

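Call:
servo_tool([
  [1,0,0,-4,0,0,0],
  [1,0,0,-8,0,0,0],
  [1,0,0,-12,0,0,0],
  [1,0,0,-16,0,0,0],
  [1,0,0,-18,0,0,0],
  [1,0,0,-18.5,0,0,0],
  [1,0,0,-18.5,0,0,0],
  [1,0,0,-18.5,0,0,0],
])

```text
t: 19.15
tcp_pos: [0.5055, 0.3741, 0.0908]
eef_rot: [1.247, 1.184, -1.245]
ft_force: [-0.5, 0.4, -0.6]
width: 0.053
```

Run:
```python
from h import *
S=snap("scene");crop(S,330,220,450,350,6,"h2")
goto([.5042,.3745,.02],-.05,g=.068)
```

```text
t 19.2 delta cm [-0.17 -0.02 -0.39] rot [-0.002  0.003 -0.   ] rows 0.1 q [ 0.55  0.29  1.84 -0.    1.01  0.6 ] F [-0.5 -0.1  0.1] w 0.053
```

View pics/h2.png

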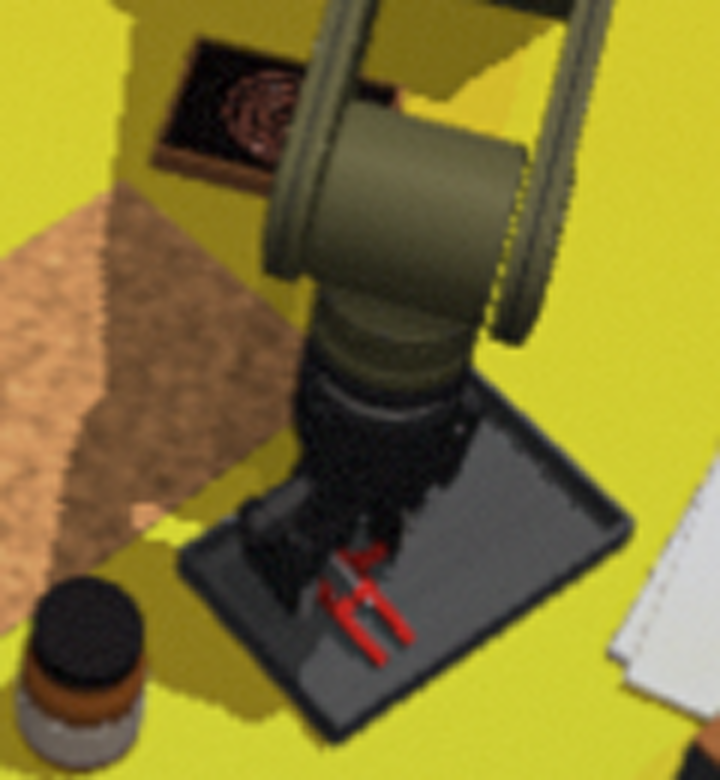

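Call:
servo_tool([
  [1,-0.1,0,-0.5,0,0,0],
  [1,-0.1,0,-0.8,0,0,0],
  [1,-0.1,0,-0.8,0,0,0],
  [0.22,-0.1,0,-0.8,0,0,0],
  [0.2,-0.1,0,-0.8,0,0,0],
  [0.2,-0.1,0,-0.8,0,0,0],
  [0.2,-0.1,0,-0.8,0,0,0],
  [0.2,-0.1,0,2,0,0,0],
  [0.2,-0.1,0,6,0,0,0],
  [0.2,-0.1,0,10,0,0,0],
  [0,-0.1,0,14,0,0,0],
  [0,-0.1,0,18,0,0,0],
])

```text
t: 20.2
tcp_pos: [0.5029, 0.3744, 0.2712]
eef_rot: [1.245, 1.186, -1.245]
ft_force: [2.2, -0.0, 0.1]
width: 0.0852
```

Run:
```python
from h import *
S=snap("scene");T=snap("top")
a=cv2.resize(S["frame"][260:350,340:440],None,fx=4,fy=4,interpolation=cv2.INTER_CUBIC);b=cv2.resize(T["frame"][85:175,270:370],None,fx=4,fy=4,interpolation=cv2.INTER_CUBIC)
cv2.imwrite("pics/h3.png",np.hstack([a,b]))
goto([.6608,-.1022,.1357],.213)
```

```text
t 20.3 delta cm [ 15.46 -47.87  -9.  ] rot [-0.01   0.013  0.262] rows 12.3 q [0.55 0.09 1.73 0.   1.31 0.6 ] F [ 0.9 -0.7  0.4] w 0.0853
```

View pics/h3.png

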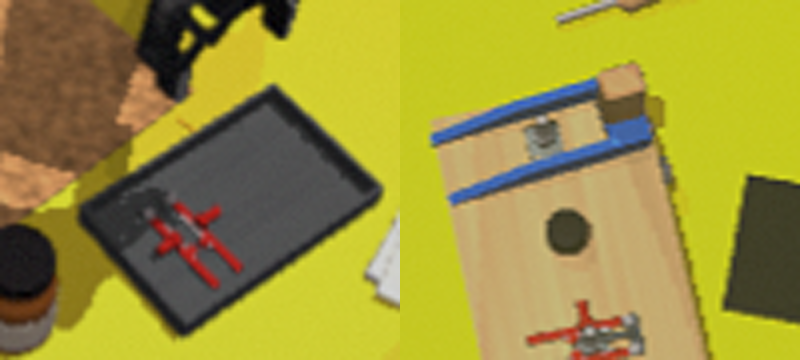

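Run:
```python
from h import *
S=snap("scene");T=snap("top")
crop(T,270,90,340,145,10,"h4")
print(onz(T,105.5,325,.159),onz(T,120,278.75,.0825),onz(T,135,283.75,.0825))
```

```text
[ 0.66159993 -0.09955644  0.159     ] [0.6468586 0.0352825 0.0825   ] [0.60064762 0.02004111 0.0825    ]
```

View pics/h4.png

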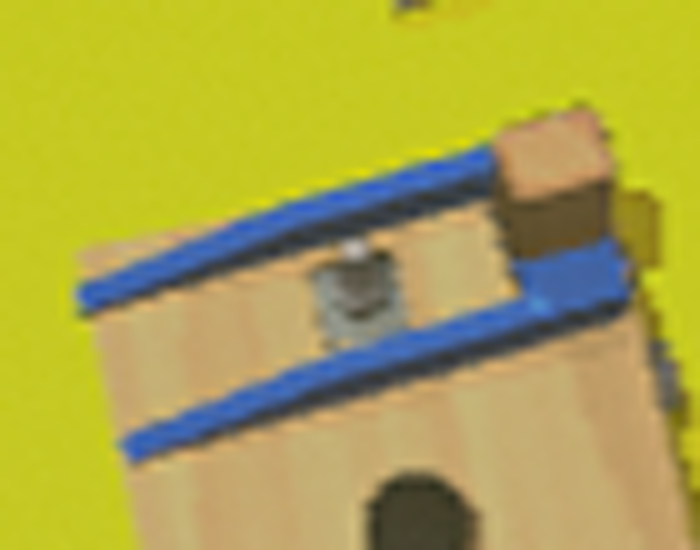

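Call:
servo_tool([
  [0,1.3,-4,0,0,0,0.05],
  [0,2.6,-8,0,0,0,0.1],
  [0,4,-12,0,0,0,0.15],
  [0,5.2,-16,0,0,0,0.2],
  [0,6.5,-20,0,0,0,0.25],
  [0,7.8,-24,0,0,0,0.3],
  [0,9,-28,0,0,0,0.34],
  [0,10.4,-32,0,0,0,0.34],
  [0,11.7,-36,0,0,0,0.34],
  [0,13,-40,0,0,0,0.34],
  [0,14.3,-44,0,0,0,0.34],
  [0,15.7,-47.8,0,0,0,0.34],
])

```text
t: 21.4
tcp_pos: [0.6583, -0.1023, 0.2662]
eef_rot: [0.992, 1.337, -0.995]
ft_force: [0.4, 0.1, -0.1]
width: 0.0853
```

Call:
servo_tool([
  [0,0,0,0,0,0,0],
  [0,0,0,-2,0,0,0],
  [0,0,0,-2,0,0,0],
  [0,0,0,-2,0,0,0],
])

```text
t: 21.73
tcp_pos: [0.6575, -0.1, 0.2454]
eef_rot: [0.991, 1.34, -0.996]
ft_force: [0.7, -0.5, -0.5]
width: 0.0856
```

Run:
```python
from h import *
S=snap("scene");crop(S,200,150,300,250,6,"h5")
goto([.663,-.1025,.1357],.294)
```

```text
t 21.78 delta cm [ 0.48 -0.27 -5.74] rot [-0.001 -0.004  0.003] rows 1.4 q [-0.23  0.2   1.66  0.    1.28 -0.52] F [0.6 0.9 0.5] w 0.0854
```

View pics/h5.png

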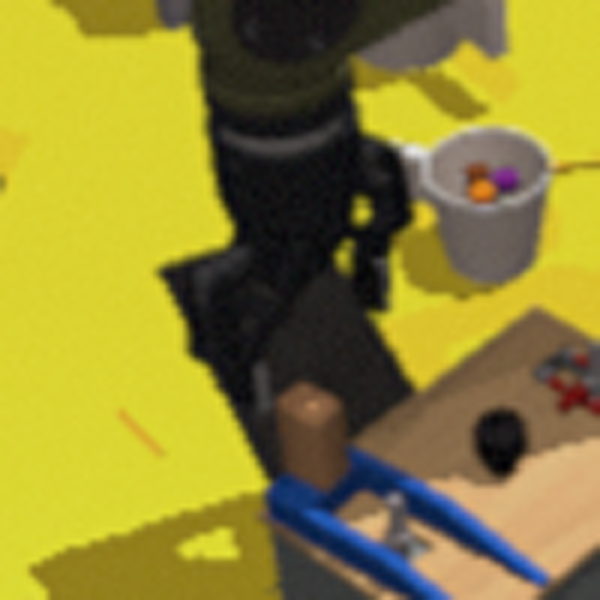

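Call:
servo_tool([
  [0,0.5,-0.3,-2,0,0,0],
  [0,0.5,-0.3,-4,0,0,0],
  [0,0.5,-0.3,-5.7,0,0,0],
  [0,0.5,-0.3,-5.7,0,0,0],
  [0,0.5,-0.3,-5.7,0,0,0],
  [1,0.5,-0.3,-5.7,0,0,0],
  [1,0.5,-0.3,-5.7,0,0,0],
  [1,0.5,-0.3,-5.7,0,0,0],
  [1,0.5,-0.3,-5.7,0,0,0],
  [1,0.5,-0.3,-5.7,0,0,0],
  [1,0.5,-0.3,-5.7,0,0,0],
])

```text
t: 22.7
tcp_pos: [0.6647, -0.1035, 0.1935]
eef_rot: [0.993, 1.331, -0.991]
ft_force: [-0.5, -0.2, 2.2]
width: 0.0233
```

Run:
```python
from h import *
S=snap("scene");crop(S,200,150,300,250,6,"h6")
goto([.663,-.1025,.1357],.294)
```

```text
t 22.75 delta cm [-0.17  0.11 -0.39] rot [0.    0.002 0.003] rows 0.1 q [-0.23  0.26  1.69  0.    1.19 -0.53] F [ 0.3 -0.9  3.5] w 0.0236
```

View pics/h6.png

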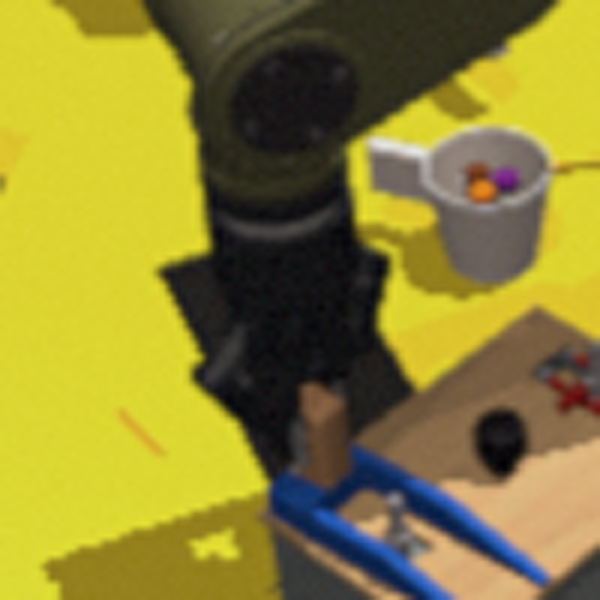

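Call:
servo_tool([
  [1,0,0,2,0,0,0],
  [1,0,0,4,0,0,0],
  [1,0,0,6.5,0,0,0],
  [1,0,0,9,0,0,0],
  [1,-2,-2.6,9,0,0,-0.04],
  [1,-4,-5.2,9,0,0,-0.08],
  [1,-6.5,-8.3,9,0,0,-0.08],
  [1,-9,-11.5,9,0,0,-0.08],
  [1,-11,-14,9,0,0,-0.08],
  [1,-13.1,-16.8,9,0,0,-0.08],
  [1,-13.1,-16.8,9,0,0,-0.08],
  [1,-13.1,-16.8,9,0,0,-0.08],
])

```text
t: 23.75
tcp_pos: [0.5318, -0.2726, 0.2815]
eef_rot: [1.055, 1.302, -1.055]
ft_force: [0.3, 0.7, -1.9]
width: 0.0234
```

Run:
```python
from h import *
S=snap("scene");T=snap("top")
a=cv2.resize(S["frame"][150:250,230:330],None,fx=4,fy=4,interpolation=cv2.INTER_CUBIC);b=cv2.resize(T["frame"][100:200,280:380],None,fx=4,fy=4,interpolation=cv2.INTER_CUBIC)
cv2.imwrite("pics/h7.png",np.hstack([a,b]))
goto([.5337,-.271,.14],.213)
s=sensors.state();p=s["tcp_pos"]
M=R.from_rotvec(s["eef_rot"]).as_matrix();yw=np.arctan2(M[1,1],M[0,1])+np.pi/2;u=np.array([np.cos(yw),np.sin(yw)]);n=np.array([u[1],-u[0]])
P=[[*(p[:2]+.138*u+k*n),p[2]-.1125+.0015] for k in(.024,-.024)]+[[*p[:2],p[2]-.1125+.078]]
print(proj(S,P).round(1),proj(T,P).round(1),yw)
```

```text
t 23.85 delta cm [ 0.06  0.01 -8.78] rot [-0.001 -0.001  0.002] rows 2.1 q [-0.56  0.03  1.79  0.    1.33 -0.77] F [-0.1 -0.6 -2.2] w 0.0233
[[280.1 191.7]
 [289.8 184.7]
 [254.7 154.3]] [[337.  150.4]
 [340.9 167.2]
 [392.7 139.9]] 1.7815427737533334
```

View pics/h7.png

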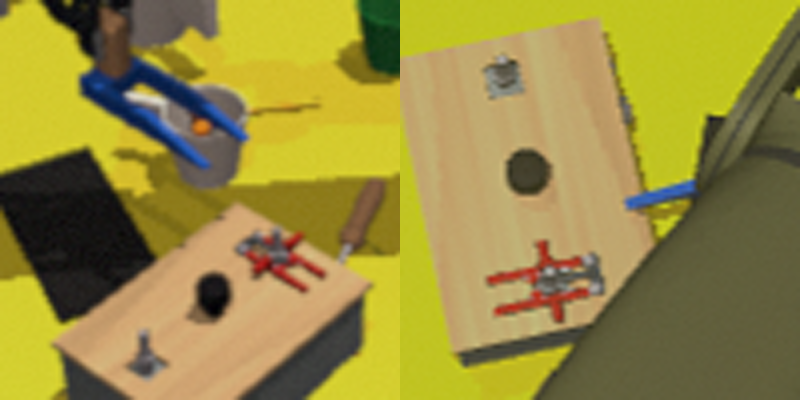

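Call:
servo_tool([
  [1,0.05,0,-2,0,0,0],
  [1,0.05,0,-4,0,0,0],
  [1,0.05,0,-6,0,0,0],
  [1,0.05,0,-7.5,0,0,0],
  [1,0.05,0,-8.2,0,0,0],
  [1,0.05,0,-8.2,0,0,0],
  [1,0.05,0,-8.2,0,0,0],
  [1,0.05,0,-8.2,0,0,0],
])

```text
t: 24.52
tcp_pos: [0.5346, -0.2714, 0.2018]
eef_rot: [1.052, 1.3, -1.051]
ft_force: [0.0, -0.1, -1.2]
width: 0.0234
```

Run:
```python
from h import *
S=snap("scene");S=snap("scene");crop(S,250,170,330,230,9,"h8");goto([.5337,-.271,.140],.213)
print(sensors.state()["tcp_pos"])
```

```text
t 24.62 delta cm [-0.08  0.07 -0.81] rot [0.001 0.002 0.002] rows 0.2 q [-0.56  0.1   1.86  0.    1.19 -0.77] F [ 0.3  0.8 -2.3] w 0.0233
[ 0.53448917 -0.27172041  0.20211561]
```

View pics/h8.png

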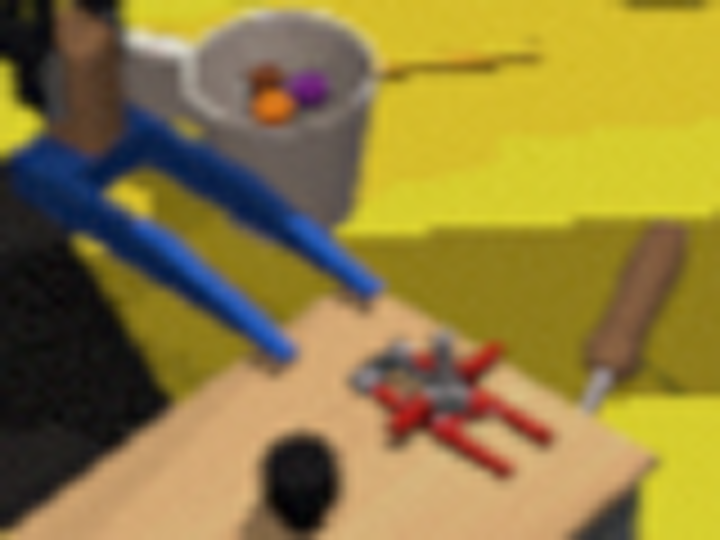

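Call:
servo_tool([
  [1,-0.05,0,-0.3,0,0,0],
  [1,-0.05,0,-0.6,0,0,0],
  [1,-0.05,0,-0.75,0,0,0],
  [1,-0.05,0,-0.75,0,0,0],
  [1,-0.05,0,-0.75,0,0,0],
])

```text
t: 25.03
tcp_pos: [0.5331, -0.2714, 0.1931]
eef_rot: [1.053, 1.302, -1.052]
ft_force: [-0.8, 0.1, -0.2]
width: 0.0235
```

Run:
```python
from h import *
S=snap("scene");S=snap("scene");crop(S,250,170,330,230,9,"h9")
u=np.array([-.2116,.9774]);h=np.array([.492,-.0785])-.059*u
goto([*h,.140],.213)
print(sensors.state()["tcp_pos"],h)
```

```text
t 25.13 delta cm [-2.86 13.52  0.1 ] rot [-0.    -0.     0.002] rows 3.3 q [-0.56  0.1   1.86  0.    1.17 -0.77] F [ 0.3  1.1 -1.6] w 0.0233
[ 0.53312414 -0.27141585  0.19302774] [ 0.5044844 -0.1361666]
```

View pics/h9.png

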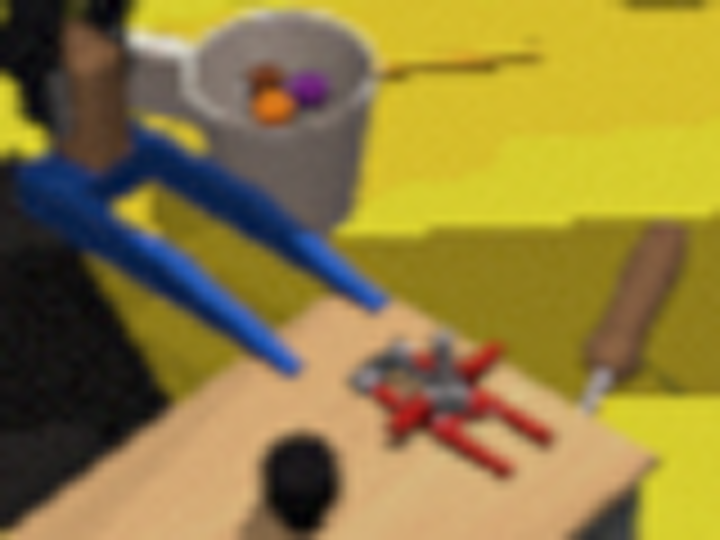

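Call:
servo_tool([
  [1,-0.2,1,0.06,0,0,0],
  [1,-0.42,2,0.06,0,0,0],
  [1,-0.64,3,0.06,0,0,0],
  [1,-0.85,4,0.06,0,0,0],
  [1,-0.97,4.6,0.06,0,0,0],
  [1,-0.97,4.6,0.06,0,0,0],
  [1,-0.97,4.6,0.06,0,0,0],
])

```text
t: 25.72
tcp_pos: [0.5234, -0.2248, 0.1935]
eef_rot: [1.051, 1.302, -1.052]
ft_force: [-0.1, 0.2, -1.9]
width: 0.0237
```

Run:
```python
from h import *
S=snap("scene");S=snap("scene");crop(S,255,175,315,225,12,"h10")
goto([.5045,-.1362,.140],.213)
```

```text
t 25.82 delta cm [-1.9   8.93  0.05] rot [0.    0.    0.002] rows 2.2 q [-0.5   0.04  1.93 -0.    1.17 -0.71] F [ 0.7 -0.9 -2.6] w 0.0235
```

View pics/h10.png

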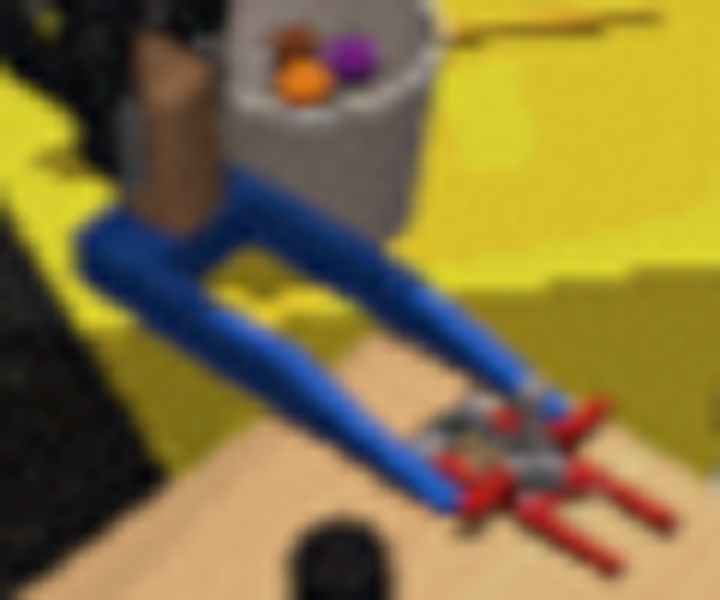

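Call:
servo_tool([
  [1,-0.25,0.7,0,0,0,0],
  [1,-0.4,1.4,0,0,0,0],
  [1,-0.55,2.1,0,0,0,0],
  [1,-0.7,2.8,0,0,0,0],
  [1,-0.85,3.5,0,0,0,0],
  [1,-1,4.2,0,0,0,0],
  [1,-1,4.2,0,0,0,0],
])

```text
t: 26.4
tcp_pos: [0.5131, -0.1821, 0.1934]
eef_rot: [1.052, 1.303, -1.051]
ft_force: [0.9, 0.5, -2.0]
width: 0.0232
```

Run:
```python
from h import *
S=snap("scene");crop(S,255,175,315,225,12,"h11")
goto([.5045,-.1362,.140],.213)
```

```text
t 26.45 delta cm [-0.87  4.62  0.06] rot [-0.001 -0.     0.001] rows 1.1 q [-0.44 -0.01  1.99  0.    1.17 -0.65] F [-0.5  0.3 -1.8] w 0.0235
```

View pics/h11.png

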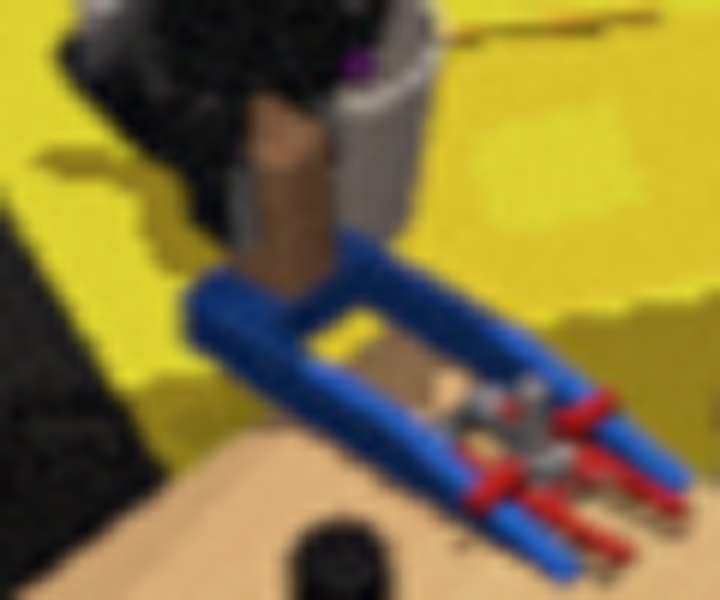

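Call:
servo_tool([
  [1,-0.15,0.7,0,0,0,0],
  [1,-0.3,1.4,0,0,0,0],
  [1,-0.45,2.1,0,0,0,0],
  [1,-0.6,2.8,0,0,0,0],
  [1,-0.75,3.5,0,0,0,0],
  [1,-0.85,4.2,0,0,0,0],
  [1,-0.95,4.6,0,0,0,0],
  [1,-0.95,4.6,0,0,0,0],
  [1,-0.95,4.6,0,0,0,0],
])

```text
t: 27.2
tcp_pos: [0.5039, -0.1368, 0.1935]
eef_rot: [1.053, 1.303, -1.052]
ft_force: [-0.8, 0.7, -2.0]
width: 0.0234
```

Run:
```python
from h import *
S=snap("scene");crop(S,255,175,315,225,12,"h12")
goto([.5045,-.1362,.140],.213)
```

```text
t 27.25 delta cm [0.06 0.09 0.05] rot [-0.001 -0.     0.002] rows 0.0 q [-0.37 -0.06  2.03  0.    1.17 -0.58] F [ 0.3  1.  -2. ] w 0.0236
```

View pics/h12.png

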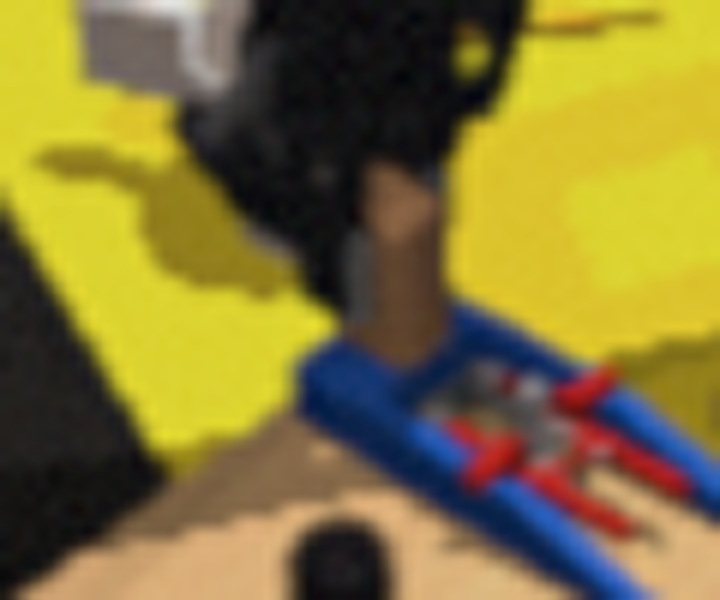

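Call:
servo_tool([
  [0.4,0,0,0,0,0,0],
  [0.4,0,0,0,0,0,0],
  [0.2,0,0,0,0,0,0],
  [0,0,0,0,0,0,0],
  [0,0,0,2,0,0,0],
  [0,0,0,5,0,0,0],
  [0,0,0,9,0,0,0],
  [0,0,-4,12,0,0,0],
  [0,0,-8,12,0,0,0],
  [0,0,-12,12,0,0,0],
  [0,0,-16,12,0,0,0],
  [0,0,-20,12,0,0,0],
])

```text
t: 28.25
tcp_pos: [0.5038, -0.3393, 0.3144]
eef_rot: [1.052, 1.3, -1.052]
ft_force: [0.7, 0.7, 0.4]
width: 0.0856
```

Run:
```python
from h import *
S=snap("scene");T=snap("top")
crop(S,255,175,315,225,12,"h13");crop(T,280,140,350,195,10,"h14");goto([.4915,-.0745,.108],.213)
```

```text
t 28.35 delta cm [ -1.17  26.79 -15.13] rot [ 0.002 -0.     0.008] rows 7.4 q [-0.69  0.03  1.74 -0.    1.38 -0.89] F [-0.1  0.3 -0.1] w 0.0857
```

View pics/h13.png

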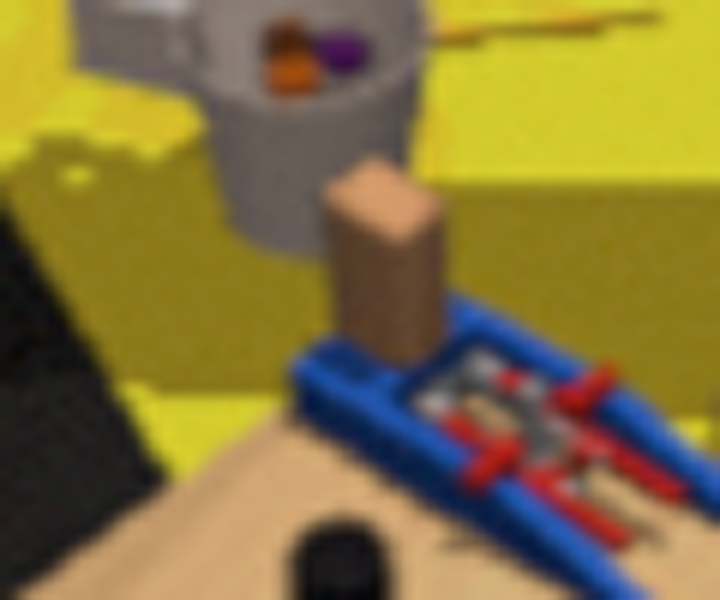

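View pics/h14.png

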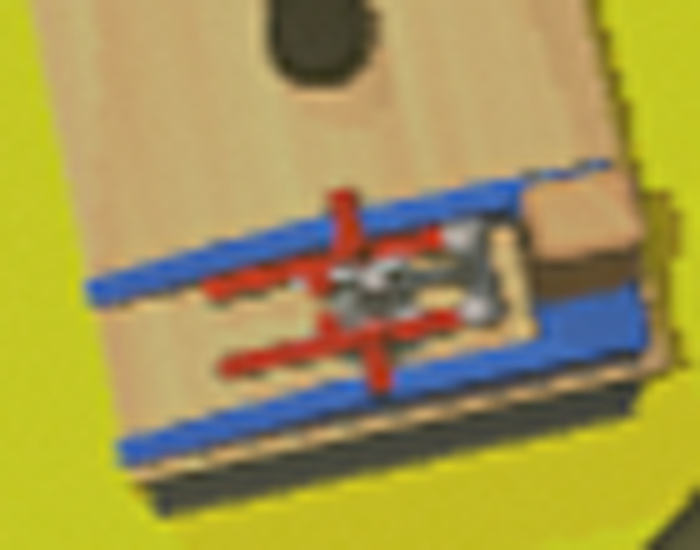

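Run:
```python
from h import *
S=snap("scene");T=snap("top")
a=onz(T,159.3,314.3,.108);b=onz(T,178.7,318,.108);c=(a+b)/2;yw=np.arctan2(a[1]-b[1],a[0]-b[0]);print(a,b,c,np.linalg.norm(a-b),yw)
goto(c,yw,g=.065)
a=onz(S,175+480/12,255+468/12-.6,.108);b=onz(S,175+375/12,255+612/12-.6,.108); print((a+b)/2)
```

```text
[ 0.51998935 -0.06919507  0.108     ] [ 0.46351714 -0.07951443  0.108     ] [ 0.49175324 -0.07435475  0.108     ] 0.057407307033512205 0.1807393307730708
t 28.45 delta cm [ -1.19  26.4  -14.01] rot [-0.001 -0.    -0.028] rows 7.2 q [-0.68  0.02  1.74  0.    1.38 -0.89] F [-0.5  0.2  0.4] w 0.0852
[ 0.49225242 -0.07115691  0.108     ]
```

Call:
servo_tool([
  [0,-0.2,4,0,0,0,0],
  [0,-0.4,8,0,0,0,-0.03],
  [0,-0.6,12,0,0,0,-0.03],
  [0,-0.8,16,0,0,0,-0.03],
  [0,-1,20,0,0,0,-0.03],
  [0,-1.2,24,0,0,0,-0.03],
  [0,-1.2,26.4,0,0,0,-0.03],
  [0,-1.2,26.4,-4,0,0,-0.03],
  [0,-1.2,26.4,-8,0,0,-0.03],
  [0,-1.2,26.4,-10,0,0,-0.03],
  [0,-1.2,26.4,-10,0,0,-0.03],
  [0,-1.2,26.4,-10,0,0,-0.03],
])

```text
t: 29.45
tcp_pos: [0.4911, -0.072, 0.2128]
eef_rot: [1.073, 1.292, -1.075]
ft_force: [0.9, -0.2, 0.2]
width: 0.0854
```

Run:
```python
from h import *
S=snap("scene");goto([.492,-.0737,.108],.19,g=.065);crop(S,240,145,320,225,8,"h15")
```

```text
t 29.5 delta cm [-0.03 -0.11 -4.18] rot [0.    0.001 0.008] rows 1.0 q [-0.25 -0.15  2.07  0.    1.21 -0.44] F [ 0.7 -0.5  0.3] w 0.0854
```

View pics/h15.png

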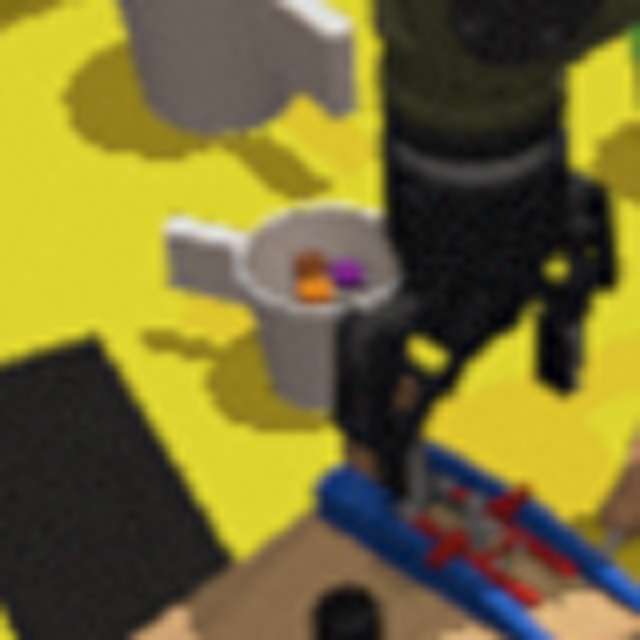

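Call:
servo_tool([
  [0,0,-0.1,-2,0,0,0],
  [0,0,-0.1,-3.5,0,0,0],
  [0,0,-0.1,-4,0,0,0],
  [0,0,-0.1,-4,0,0,0],
  [0,0,-0.1,-4,0,0,0],
  [0.2,0,-0.1,-4,0,0,0],
  [1,0,-0.1,-4,0,0,0],
  [1,0,-0.1,-4,0,0,0],
  [1,0,-0.1,-4,0,0,0],
  [1,0,-0.1,-4,0,0,0],
  [1,0,-0.1,-4,0,0,0],
])

```text
t: 30.42
tcp_pos: [0.4939, -0.0746, 0.1768]
eef_rot: [1.077, 1.284, -1.072]
ft_force: [-0.1, 0.9, 7.9]
width: 0.0516
```

Run:
```python
from h import *
S=snap("scene");goto([.492,-.0737,.108],.19,g=.065);crop(S,240,145,320,225,8,"h16")
```

```text
t 30.47 delta cm [-0.19  0.09 -0.37] rot [0.001 0.006 0.009] rows 0.1 q [-0.26 -0.1   2.1   0.    1.14 -0.44] F [0.3 1.1 7.6] w 0.0515
```

View pics/h16.png

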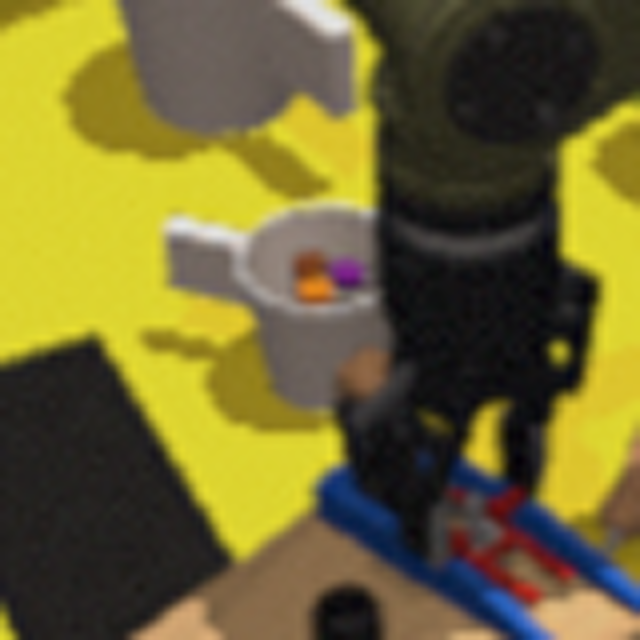

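Call:
servo_tool([
  [1,0,0,0.3,0,0,0],
  [1,0,0,0.6,0,0,0],
  [1,0,0,1,0,0,0],
  [1,0,0,1.5,0,0,0],
  [1,0,0,2,0,0,0],
  [1,0,0,2.5,0,0,0],
  [1,0,0,2.5,0,0,0],
])

```text
t: 31.05
tcp_pos: [0.4922, -0.0744, 0.1999]
eef_rot: [1.074, 1.288, -1.075]
ft_force: [-0.5, 0.3, -1.3]
width: 0.0506
```

Run:
```python
from h import *
S=snap("scene");goto([.492,-.0737,.108],.19,g=.065);crop(S,240,145,320,225,8,"h17")
```

```text
t 31.1 delta cm [-0.    0.07 -2.64] rot [0.001 0.    0.009] rows 0.6 q [-0.26 -0.13  2.08 -0.    1.19 -0.44] F [0.  0.4 0. ] w 0.0506
```

View pics/h17.png

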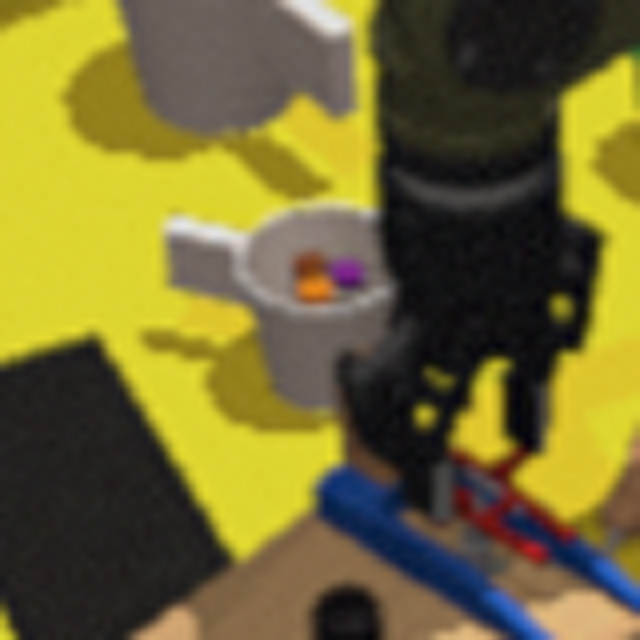

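Call:
servo_tool([
  [1,0,0,3,0,0,0],
  [1,0,0,6,0,0,0],
  [1,0,2.5,8,0,0,0],
  [1,-1,6,8,0,0,-0.04],
  [1,-1.7,10,8,0,0,-0.08],
  [1,-2.4,14,8,0,0,-0.12],
  [1,-3.2,18,8,0,0,-0.16],
  [1,-4,22,8,0,0,-0.2],
  [1,-4.7,26,8,0,0,-0.24],
  [1,-5.3,30,8,0,0,-0.24],
  [1,-6,34,8,0,0,-0.24],
  [1,-6.7,38,8,0,0,-0.24],
])

```text
t: 32.1
tcp_pos: [0.4239, 0.3075, 0.2784]
eef_rot: [1.251, 1.181, -1.253]
ft_force: [1.1, -0.1, 0.3]
width: 0.0506
```

Call:
servo_tool([
  [1,-0.7,4,0,0,0,0],
  [1,-1.3,7.3,0,0,0,0],
  [1,-1.3,7.3,0,0,0,0],
  [1,-1.3,7.3,-4,0,0,0],
  [1,-1.3,7.3,-8,0,0,0],
  [1,-1.3,7.3,-12,0,0,0],
  [1,-1.3,7.3,-14,0,0,0],
  [1,-1.3,7.3,-14,0,0,0],
  [1,-1.3,7.3,-14,0,0,0],
])

```text
t: 32.85
tcp_pos: [0.4114, 0.3778, 0.1373]
eef_rot: [1.249, 1.181, -1.256]
ft_force: [0.5, 0.6, -0.5]
width: 0.0507
```

Run:
```python
from h import *
S=snap("scene");crop(S,330,230,450,350,6,"i1")
goto([.412,.379,.018],-.05,g=.068)
```

```text
t 32.9 delta cm [-0.06  0.02 -5.35] rot [-0.     0.001  0.009] rows 1.3 q [ 0.65  0.09  1.98 -0.    1.07  0.71] F [-0.   0.1  0.4] w 0.051
```

View pics/i1.png

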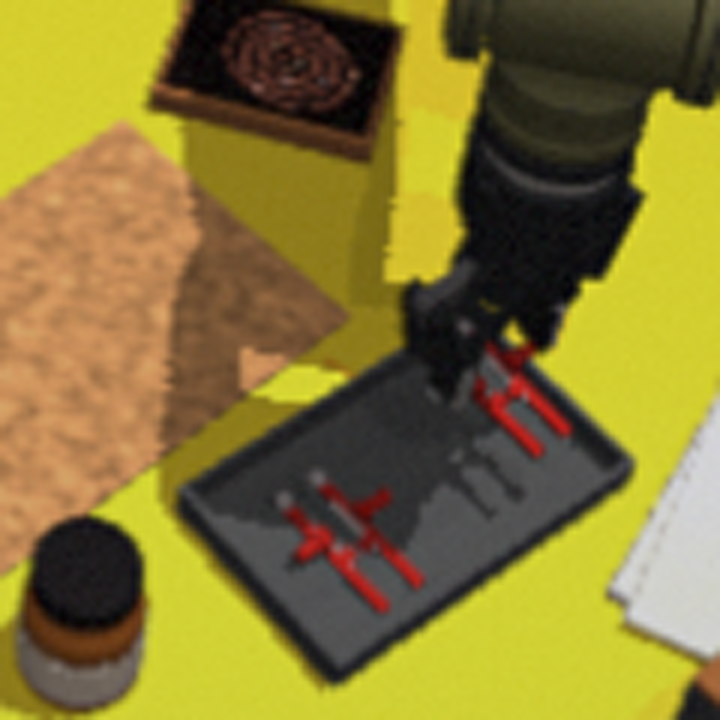

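Call:
servo_tool([
  [1,0,0,-2,0,0,0],
  [1,0,0,-4,0,0,0],
  [1,0,0,-5.2,0,0,0],
  [1,0,0,-5.2,0,0,0],
  [1,0,0,-5.2,0,0,0],
  [0.22,0,0,-5.2,0,0,0],
  [0.2,0,0,-5.2,0,0,0],
  [0.2,0,0,-5.2,0,0,0],
  [0.2,0,0,-3,0,0,0],
  [0.2,0,0,1,0,0,0],
  [0,0,0,5,0,0,0],
  [0,0,0,9,0,0,0],
])

```text
t: 33.9
tcp_pos: [0.4117, 0.3786, 0.2305]
eef_rot: [1.253, 1.181, -1.252]
ft_force: [-0.2, 0.4, 0.1]
width: 0.0852
```

Call:
servo_tool([
  [0,0,-2,4,0,0,0],
  [0,0,-6,6,0,0,0],
  [0,0,-10,6,0,0,0.05],
  [0,0,-10,6,0,0,0.1],
])

```text
t: 34.23
tcp_pos: [0.4127, 0.2754, 0.2923]
eef_rot: [1.183, 1.224, -1.175]
ft_force: [0.1, 1.3, -1.1]
width: 0.0852
```

Run:
```python
from h import *
S=snap("scene");T=snap("top")
a=cv2.resize(S["frame"][260:350,340:440],None,fx=4,fy=4,interpolation=cv2.INTER_CUBIC);b=cv2.resize(T["frame"][120:210,270:370],None,fx=4,fy=4,interpolation=cv2.INTER_CUBIC)
cv2.imwrite("pics/i2.png",np.hstack([a,b]))
goto([.5042,-.135,.14],.213)
for n in C:
  for t in("clip1_centre","clip2_centre"):
    for d in place_of(n,t)[:3]: print(n,t,round(d["conf"],2),np.round(d["centre"]),onz(C[n],*d["centre"],.014)[:2])
```

```text
t 34.33 delta cm [  9.19 -41.27  -9.62] rot [-0.002  0.003  0.175] rows 10.4 q [ 0.48 -0.21  2.    0.    1.35  0.45] F [ 0.3  0.3 -0.7] w 0.0854
scene clip1_centre 0.67 [302. 410.] [0.407788   0.37997986]
scene clip2_centre 0.58 [320. 388.] [0.50598272 0.38623346]
```

View pics/i2.png

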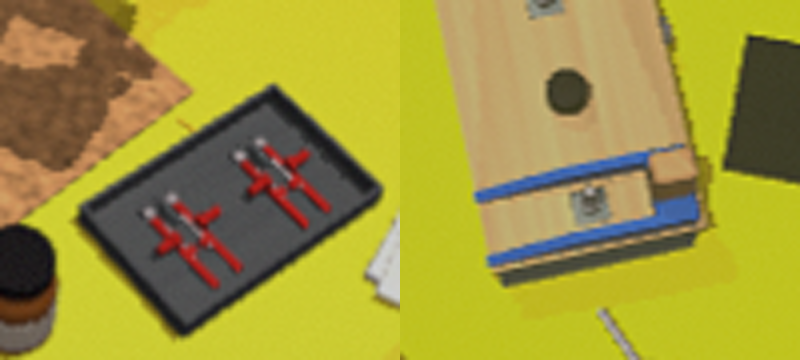

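Run:
```python
from h import *
T=snap("top")
h=onz(T,161.25,338.25,.159);m=(onz(T,169.25,289.5,.0825)+onz(T,185,292.5,.0825))/2
yw=np.arctan2(m[1]-h[1],m[0]-h[0]);print(h,m,yw,np.linalg.norm((m-h)[:2]),m[:2]-.137*np.array([np.cos(yw),np.sin(yw)]))
goto([.5045,-.136,.138],yw-np.pi/2)
```

```text
[ 0.5004285  -0.13471031  0.159     ] [ 0.47432009 -0.0021376   0.0825    ] 1.7652444957543603 0.13511909926502405 [ 0.50079194 -0.13655576]
t 34.58 delta cm [  9.27 -41.55  -9.61] rot [ 0.    -0.001  0.153] rows 10.5 q [ 0.49 -0.21  2.    0.    1.35  0.45] F [-0.3  1.1 -0.6] w 0.0858
```

Call:
servo_tool([
  [0,0.9,-4,0,0,0,0.05],
  [0,1.8,-8,0,0,0,0.1],
  [0,2.6,-12,0,0,0,0.155],
  [0,3.5,-16,0,0,0,0.155],
  [0,4.3,-20,0,0,0,0.155],
  [0,5.2,-24,0,0,0,0.155],
  [0,6.1,-28,0,0,0,0.155],
  [0,7,-32,0,0,0,0.155],
  [0,7.8,-36,0,0,0,0.155],
  [0,8.7,-40,0,0,0,0.155],
  [0,9,-41.5,0,0,0,0.155],
  [0,9,-41.5,-3,0,0,0.155],
])

```text
t: 35.58
tcp_pos: [0.5059, -0.1402, 0.2643]
eef_rot: [1.067, 1.282, -1.062]
ft_force: [-0.1, 0.4, 0.9]
width: 0.0853
```

Call:
servo_tool([
  [0,0,0,-1,0,0,0],
  [0,0,0,-1,0,0,0],
  [0,0,0,-1,0,0,0],
])

```text
t: 35.83
tcp_pos: [0.5016, -0.1352, 0.2472]
eef_rot: [1.062, 1.299, -1.064]
ft_force: [-1.0, -0.9, 0.4]
width: 0.0853
```

Run:
```python
from h import *
S=snap("scene");crop(S,240,145,320,225,8,"i3")
goto([.502,-.136,.138],.194)
```

```text
t 35.88 delta cm [-0.02 -0.07 -5.66] rot [-0.    -0.001 -0.003] rows 1.4 q [-0.37 -0.12  1.99  0.    1.27 -0.56] F [ 0.7 -0.2  0. ] w 0.0857
```

View pics/i3.png

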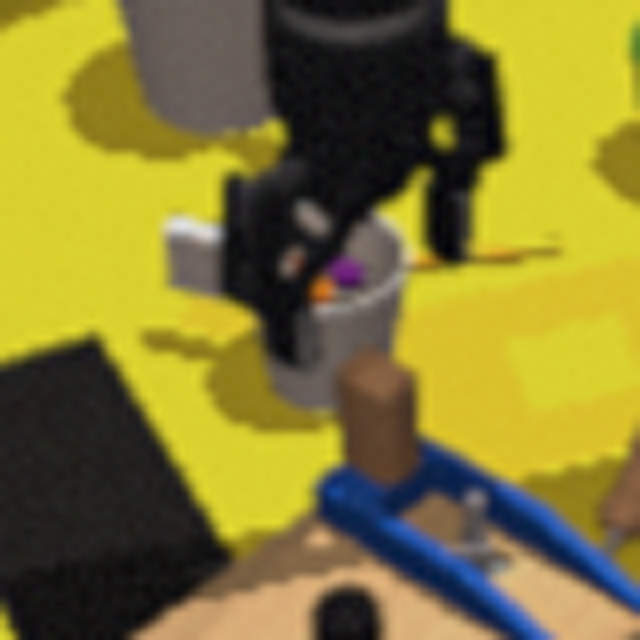

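Call:
servo_tool([
  [0,0,0,-2,0,0,0],
  [0,0,0,-4,0,0,0],
  [0,0,0,-5.6,0,0,0],
  [0,0,0,-5.6,0,0,0],
  [0,0,0,-5.6,0,0,0],
  [1,0,0,-5.6,0,0,0],
  [1,0,0,-5.6,0,0,0],
  [1,0,0,-5.6,0,0,0],
  [1,0,0,-5.6,0,0,0],
  [1,0,0,-5.6,0,0,0],
  [1,0,0,-5.6,0,0,0],
])

```text
t: 36.8
tcp_pos: [0.5024, -0.1364, 0.1934]
eef_rot: [1.064, 1.294, -1.063]
ft_force: [0.1, 0.6, 2.7]
width: 0.0233
```

Run:
```python
from h import *
goto([.570,-.3612,.2],1.375-np.pi/2); print(sensors.state()["tcp_pos"])
```

```text
t 36.8 delta cm [  6.76 -22.48   6.06] rot [ 0.001  0.001 -0.392] rows 5.8 q [-0.37 -0.07  2.04  0.    1.17 -0.56] F [0.1 0.6 2.7] w 0.0233
[ 0.50236778 -0.13637897  0.19336264]
```

Call:
servo_tool([
  [1,0,0,2,0,0,0],
  [1,0,0,4,0,0,0],
  [1,0,0,6.5,0,0,0],
  [1,0,0,9,0,0,0],
  [1,1,-3.8,9,0,0,-0.1],
  [1,2,-7.6,9,0,0,-0.2],
  [1,3,-11.4,9,0,0,-0.3],
  [1,4.2,-15,9,0,0,-0.35],
  [1,5.3,-19,9,0,0,-0.35],
  [1,6.3,-22.5,9,0,0,-0.35],
  [1,6.3,-22.5,6,0,0,-0.35],
  [1,6.3,-22.5,3,0,0,-0.35],
])

```text
t: 37.8
tcp_pos: [0.5659, -0.3644, 0.2237]
eef_rot: [1.324, 1.126, -1.322]
ft_force: [0.1, 1.3, -4.0]
width: 0.0234
```

Call:
servo_tool([
  [1,0,0,-3,0,0,0],
  [1,0,0,-6,0,0,0],
  [1,0,0,-8.5,0,0,0],
  [1,0,0,-8.5,0,0,0],
  [1,0,0,-8.5,0,0,0],
  [1,0,0,-8.5,0,0,0],
])

```text
t: 38.3
tcp_pos: [0.5656, -0.3617, 0.1389]
eef_rot: [1.322, 1.131, -1.321]
ft_force: [0.2, -0.5, -2.2]
width: 0.0233
```

Run:
```python
from h import *
S=snap("scene");crop(S,200,130,320,250,6,"i4")
goto([.565,-.361,.0614],-.15)
```

```text
t 38.35 delta cm [-0.11  0.1  -2.47] rot [0.002 0.003 0.004] rows 0.6 q [-0.65  0.31  1.72 -0.    1.11 -0.49] F [ 0.7  0.7 -2.4] w 0.0233
```

View pics/i4.png

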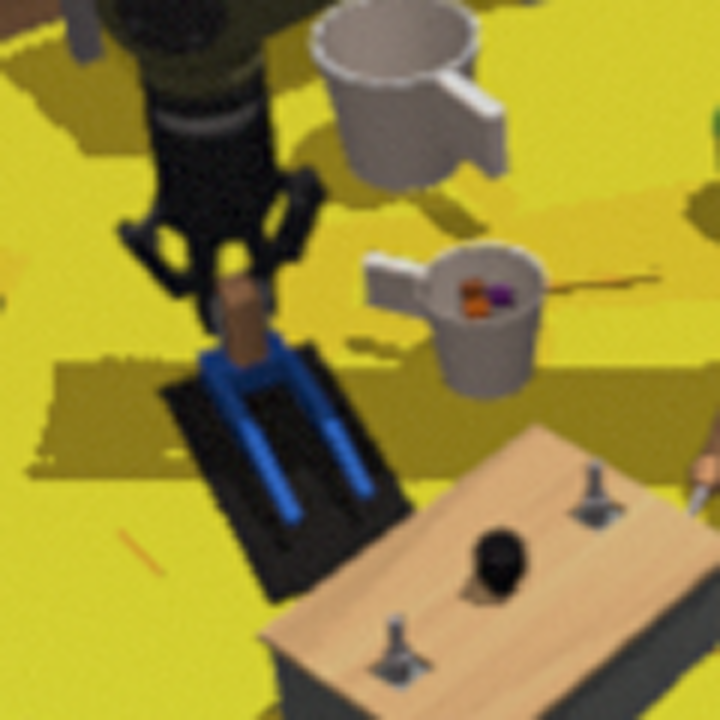

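Call:
servo_tool([
  [1,0,0,-1.2,0,0,0],
  [1,0,0,-2,0,0,0],
  [1,0,0,-2.4,0,0,0],
  [1,0,0,-2.4,0,0,0],
  [1,0,0,-2.4,0,0,0],
  [0.4,0,0,-2.4,0,0,0],
  [0.3,0,0,-2.4,0,0,0],
  [0.3,0,0,-2.4,0,0,0],
  [0.3,0,0,1,0,0,0],
  [0.3,0,0,5,0,0,0],
  [0.3,0,0,9,0,0,0],
  [0.2,0,0,13,0,0,0],
])

```text
t: 39.35
tcp_pos: [0.5646, -0.361, 0.2686]
eef_rot: [1.322, 1.134, -1.322]
ft_force: [0.9, -1.5, 0.4]
width: 0.0685
```

Run:
```python
from h import *
S=snap("scene");crop(S,200,130,320,250,6,"i5")
goto([.5697,-.061,.104],.213)
for d in place_of("scene","lid_knob")[:2]: print(d["conf"],d["centre"],onz(S,*d["centre"],.104))
```

```text
t 39.4 delta cm [  0.21  30.21 -12.22] rot [0.007 0.014 0.367] rows 7.8 q [-0.65  0.18  1.62 -0.    1.32 -0.49] F [ 2.  -1.8  5.8] w 0.068
0.46 [340.9, 342.7] [0.69213589 0.39109154 0.104     ]
```

View pics/i5.png

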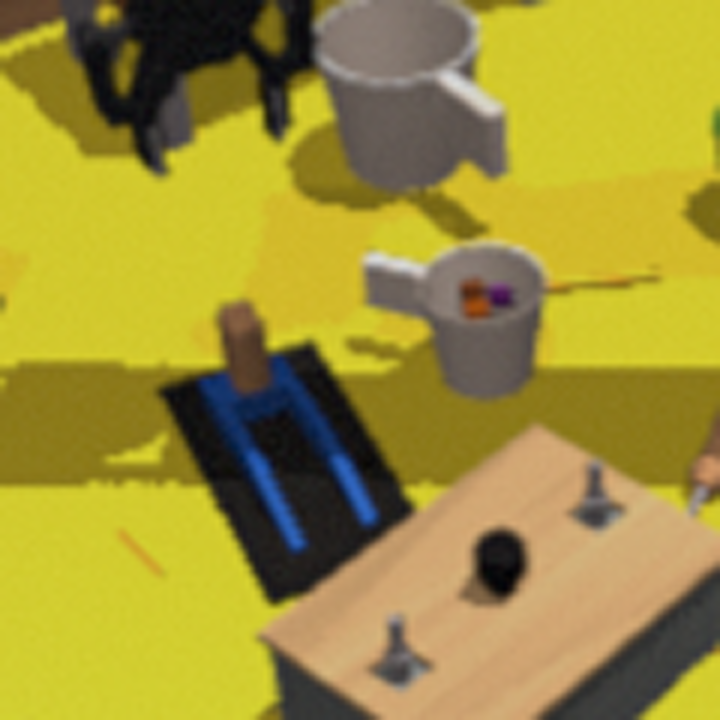

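Call:
servo_tool([
  [0.1,0,4,0,0,0,0.1],
  [0,0.1,8,0,0,0,0.2],
  [0,0.2,12,0,0,0,0.3],
  [0,0.3,16,0,0,0,0.367],
  [0,0.3,20,0,0,0,0.367],
  [0,0.3,24,0,0,0,0.367],
  [0,0.3,28,0,0,0,0.367],
  [0,0.3,30.1,0,0,0,0.367],
  [0,0.3,30.1,-4,0,0,0.367],
  [0,0.3,30.1,-7,0,0,0.367],
  [0,0.3,30.1,-7,0,0,0.367],
  [0,0.3,30.1,-7,0,0,0.367],
])

```text
t: 40.45
tcp_pos: [0.5666, -0.0598, 0.1952]
eef_rot: [1.049, 1.307, -1.053]
ft_force: [0.9, -0.6, 1.1]
width: 0.0853
```

Run:
```python
from h import *
S=snap("scene");crop(S,220,150,320,250,6,"i6")
goto([.570,-.062,.106],.213)
```

```text
t 40.5 delta cm [ 0.2  -0.16 -3.76] rot [-0.    -0.001  0.   ] rows 0.9 q [-0.2   0.04  1.92 -0.    1.18 -0.41] F [ 0.3 -0.3 -0. ] w 0.0854
```

View pics/i6.png

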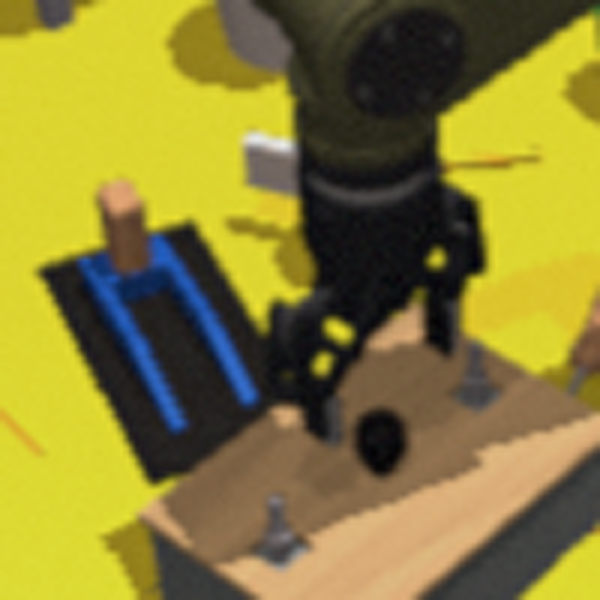

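Call:
servo_tool([
  [0,0.2,-0.1,-2,0,0,0],
  [0,0.2,-0.1,-3.7,0,0,0],
  [0,0.2,-0.1,-3.7,0,0,0],
  [0,0.2,-0.1,-3.7,0,0,0],
  [1,0.2,-0.1,-3.7,0,0,0],
  [1,0.2,-0.1,-3.7,0,0,0],
  [1,0.2,-0.1,-3.7,0,0,0],
  [1,0.2,-0.1,-3.7,0,0,0],
  [1,0.2,-0.1,-3.7,0,0,0],
  [1,0.2,-0.1,-3.7,0,0,0],
])

```text
t: 41.33
tcp_pos: [0.5707, -0.0613, 0.1618]
eef_rot: [1.051, 1.301, -1.05]
ft_force: [-0.7, -0.0, 4.4]
width: 0.0284
```

Call:
servo_tool([
  [1,0,0,0.5,0,0,0],
  [1,0,0,1,0,0,0],
  [1,0,0,2,0,0,0],
  [1,0,0,3,0,0,0],
  [1,0,0,4,0,0,0],
  [1,0,0,4,0,0,0],
])

```text
t: 41.83
tcp_pos: [0.5714, -0.0615, 0.204]
eef_rot: [1.052, 1.298, -1.048]
ft_force: [1.2, 0.7, -1.2]
width: 0.0283
```

Run:
```python
from h import *
S=snap("scene");crop(S,200,150,320,270,6,"i7")
goto([.5284,.195,.20],.028)
```

```text
t 41.88 delta cm [-4.26 25.64  5.12] rot [ 0.001  0.004 -0.185] rows 6.4 q [-0.2   0.04  1.91  0.    1.18 -0.41] F [ 0.  -0.1 -3.2] w 0.0279
```

View pics/i7.png

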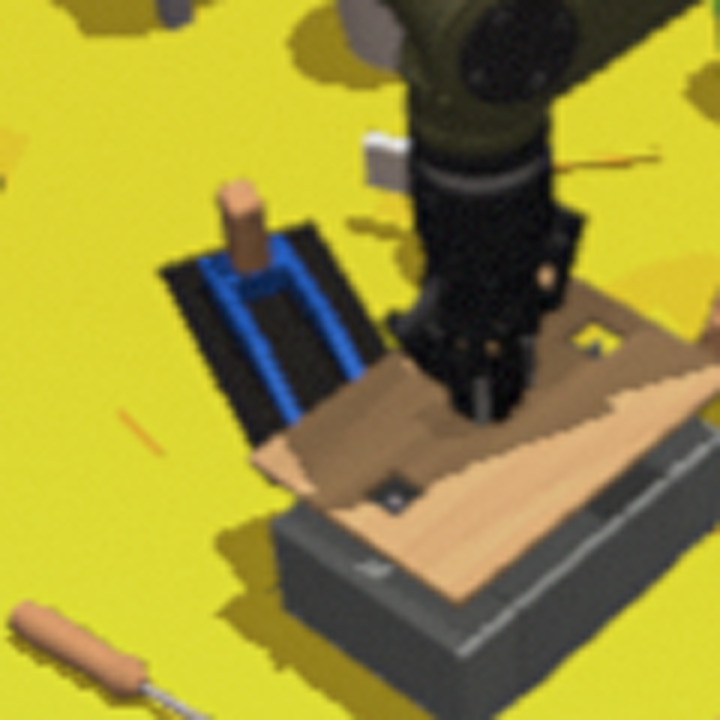

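Call:
servo_tool([
  [1,0,0,2,0,0,0],
  [1,0,0,4,0,0,0],
  [1,0,0,5,0,0,0],
  [1,-0.5,3,5,0,0,-0.04],
  [1,-1,6.5,5,0,0,-0.08],
  [1,-1.7,10,5,0,0,-0.12],
  [1,-2.3,14,5,0,0,-0.16],
  [1,-3,18,5,0,0,-0.185],
  [1,-3.6,22,5,0,0,-0.185],
  [1,-4.2,25.6,5,0,0,-0.185],
  [1,-4.2,25.6,5,0,0,-0.185],
  [1,-4.2,25.6,5,0,0,-0.185],
])

```text
t: 42.88
tcp_pos: [0.5272, 0.1965, 0.25]
eef_rot: [1.185, 1.224, -1.186]
ft_force: [-0.0, -0.0, -2.0]
width: 0.0278
```

Call:
servo_tool([
  [1,0,0,-3,0,0,0],
  [1,0,0,-6,0,0,0],
  [1,0,0,-9,0,0,0],
  [1,0,0,-12,0,0,0],
  [1,0,0,-14,0,0,0],
  [1,0,0,-14,0,0,0],
  [1,0,0,-14,0,0,0],
])

```text
t: 43.47
tcp_pos: [0.5273, 0.1935, 0.1092]
eef_rot: [1.187, 1.223, -1.193]
ft_force: [-0.4, -0.3, -1.1]
width: 0.0281
```

Run:
```python
from h import *
S=snap("scene");crop(S,280,210,400,330,6,"i8")
goto([.5284,.195,.0358],.028)
```

```text
t 43.52 delta cm [-0.02  0.1  -2.13] rot [0.    0.001 0.001] rows 0.5 q [ 0.26  0.13  1.99 -0.    1.02  0.23] F [ 0.8 -0.2 -1.4] w 0.0281
```

View pics/i8.png

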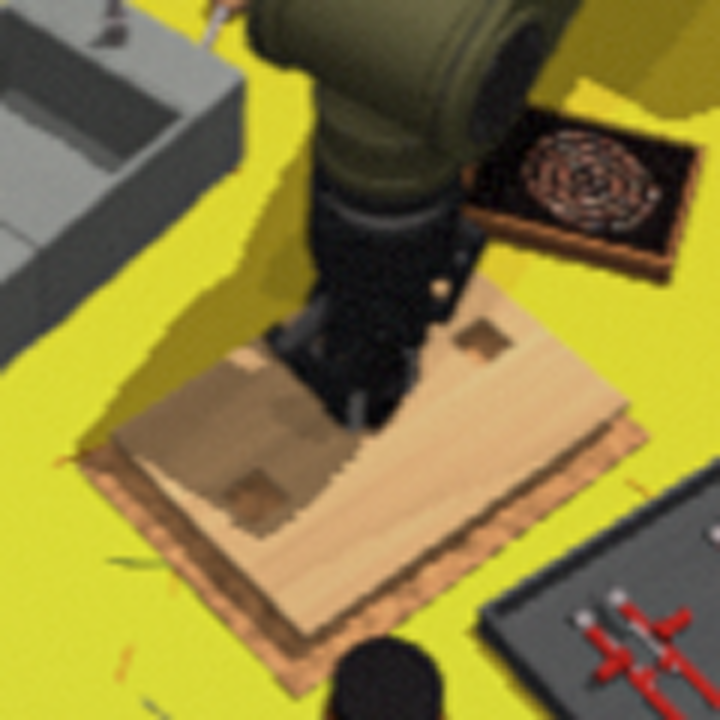

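Call:
servo_tool([
  [1,0,0,-1,0,0,0],
  [1,0,0,-1.6,0,0,0],
  [1,0,0,-2,0,0,0],
  [1,0,0,-2,0,0,0],
  [1,0,0,-2,0,0,0],
  [0.5,0,0,-2,0,0,0],
  [0.3,0,0,-2,0,0,0],
  [0.2,0,0,-2,0,0,0],
  [0.2,0,0,2,0,0,0],
  [0.2,0,0,6,0,0,0],
  [0.2,0,0,10,0,0,0],
  [0,0,0,14,0,0,0],
])

```text
t: 44.52
tcp_pos: [0.5277, 0.1947, 0.2526]
eef_rot: [1.189, 1.222, -1.188]
ft_force: [1.2, 0.1, 1.0]
width: 0.0786
```

Call:
servo_tool([
  [0,-2,2,3,0,0,0],
  [0,-4,4,3,0,0,0],
  [0,-6,6,3,0,0,0],
  [0,-8,8,3,0,0,0],
  [0,-8,8,3,0,0,0],
])

```text
t: 44.93
tcp_pos: [0.4454, 0.2772, 0.2813]
eef_rot: [1.187, 1.225, -1.185]
ft_force: [-0.1, 0.2, -0.0]
width: 0.0851
```

Run:
```python
from h import *
S=snap("scene","j1");T=snap("top","j2")
goto([.46,-.35,.2],.64)
for n in C:
  for t,z in(("lid_knob",.032),("cup_grip",.054),("cup_rim",.075)):
    for d in place_of(n,t)[:4]: print(n,t,round(d["conf"],2),np.round(d["centre"],1),onz(C[n],*d["centre"],z)[:2].round(4))
crop(T,360,160,500,260,5,"j3")
```

```text
t 45.03 delta cm [  1.25 -62.53  -2.7 ] rot [-0.     0.001  0.61 ] rows 15.0 q [ 0.45 -0.14  1.95 -0.    1.33  0.42] F [-0.1  0.5  0.4] w 0.0858
scene lid_knob 0.67 [278.5 344.4] [0.5177 0.2003]
scene cup_grip 0.85 [154.4 280.3] [ 0.3202 -0.444 ]
scene cup_grip 0.63 [161.7 337.6] [ 0.1615 -0.2589]
scene cup_grip 0.6 [179.  266.9] [ 0.4541 -0.3406]
scene cup_rim 0.71 [134.1 266.2] [ 0.2996 -0.5817]
scene cup_rim 0.68 [175.2 282.6] [ 0.406  -0.3007]
scene cup_rim 0.68 [152.9 327.9] [ 0.1732 -0.3087]
top lid_knob 0.73 [163.6 228.8] [0.5283 0.1874]
top cup_grip 0.8 [184.5 411.8] [ 0.458 -0.354]
top cup_grip 0.64 [291.9 383.9] [ 0.1496 -0.2638]
top cup_grip 0.59 [225.  446.3] [ 0.3383 -0.4494]
top cup_rim 0.91 [219.9 478.7] [ 0.3497 -0.5379]
top cup_rim 0.87 [193.9 396.4] [ 0.4259 -0.3044]
top cup_rim 0.62 [288.7 404.9] [ 0.158  -0.3195]
top cup_rim 0.37 [169.3 318. ] [ 0.499  -0.0797]
```

View pics/j2.png

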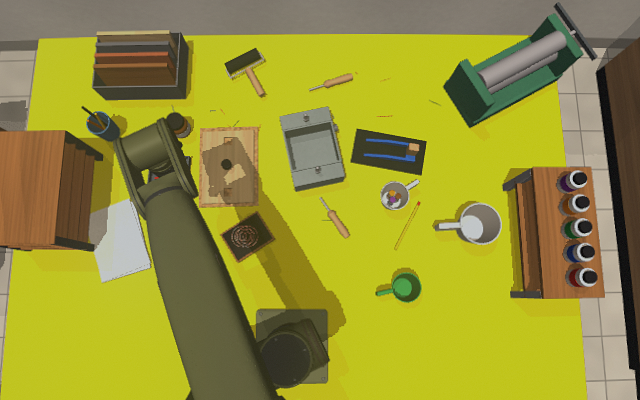

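View pics/j3.png

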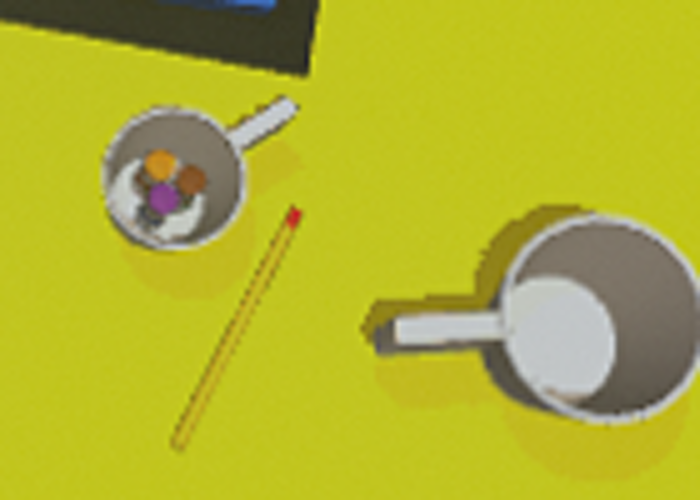

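View pics/j1.png

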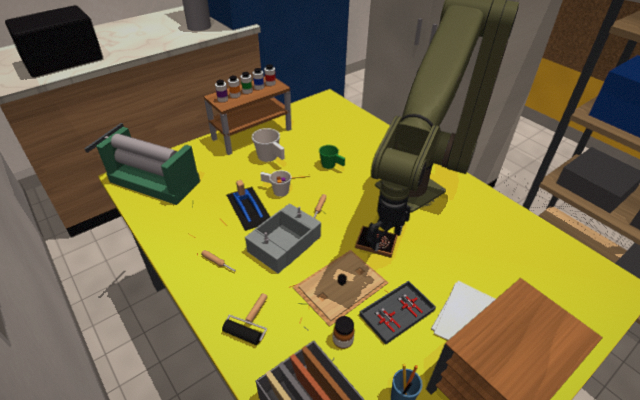

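Call:
servo_tool([
  [0,0,-3,2,0.1,0.05,0],
  [0,0,-6,4,0.18,0.087,0],
  [0,0,-6,4,0.18,0.087,0],
  [0,0,-6,4,0.18,0.087,0],
])

```text
t: 45.67
tcp_pos: [0.4495, 0.2127, 0.322]
eef_rot: [1.285, 1.414, -1.16]
ft_force: [-0.4, 0.3, -0.0]
width: 0.0853
```

Run:
```python
from h import *
s=sensors.state();print(s["joint_pos"],s["tcp_pos"]);print(R.from_rotvec(s["eef_rot"]).as_matrix().round(3))
T=snap("top")
c=onz(T,195.4,394.8,.075);e=onz(T,160+103/5,360+288/5,.074);print(c,e,np.linalg.norm(e-c),np.arctan2(*(e-c)[[1,0]]))
# rim via mask of white in crop
```

```text
[ 0.25368304 -0.22780984  1.96438414  0.19735171  1.44292566  0.20176711] [0.4494918  0.21267448 0.32201772]
[[-0.082  0.996  0.015]
 [ 0.18   0.03  -0.983]
 [-0.98  -0.078 -0.181]]
[ 0.42153288 -0.29964336  0.075     ] [ 0.46511787 -0.36735056  0.074     ] 0.08052897773374881 -0.998843215954304
```

```bash
cat >> h.py <<'E'
def Rcup(hyaw,d=.4):
    h=np.array([np.cos(hyaw),np.sin(hyaw),0]);x=-np.sin(d)*h+np.array([0,0,-np.cos(d)]);y=np.array([np.cos(hyaw-np.pi/2),np.sin(hyaw-np.pi/2),0]);return np.c_[x,y,np.cross(x,y)]
E
python3 - <<'E'
from h import *
T=snap("top")
f=T["frame"][170:222,370:425]; cv2.imwrite("pics/j4.png",cv2.resize(f,None,fx=12,fy=12,interpolation=cv2.INTER_CUBIC))
goto([.455,-.352,.20],Rt=Rcup(-1.0))
goto([.455,-.352,.054],Rt=Rcup(-1.0))
E
```

```text
t 45.77 delta cm [  1.82 -58.42  -7.03] rot [-0.332  0.708 -2.485] rows 20.8 q [ 0.26 -0.23  1.97  0.2   1.44  0.2 ] F [-0.2  0.3 -0.8] w 0.0855
t 45.77 delta cm [  1.82 -58.42 -21.63] rot [-0.332  0.708 -2.485] rows 20.8 q [ 0.26 -0.23  1.97  0.2   1.44  0.2 ] F [-0.2  0.3 -0.8] w 0.0855
```

View pics/j4.png

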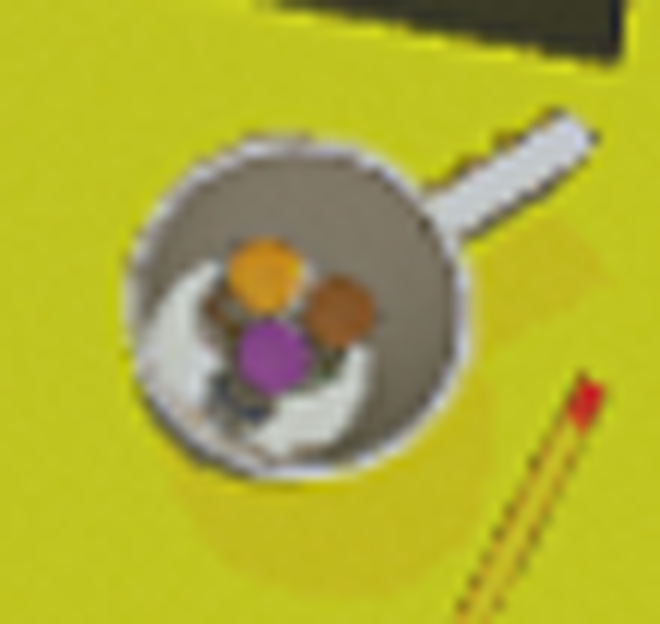

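Call:
servo_tool([
  [0,0,-3,0,-0.016,0.034,-0.118],
  [0,0,-6,0,-0.032,0.067,-0.237],
  [0,0,-9,0,-0.047,0.1,-0.355],
  [0,0,-12,0,-0.063,0.135,-0.473],
  [0,0,-15,0,-0.079,0.168,-0.59],
  [0.2,0,-18,0,-0.095,0.2,-0.71],
  [0.3,0,-21,0,-0.11,0.236,-0.828],
  [0.4,0,-24,0,-0.127,0.27,-0.947],
  [0.4,0,-27,0,-0.142,0.303,-1.065],
  [0.4,0,-30,0,-0.158,0.337,-1.183],
  [0.4,0,-33,0,-0.174,0.37,-1.3],
  [0.4,0,-36,0,-0.19,0.404,-1.42],
])

```text
t: 46.77
tcp_pos: [0.4481, -0.1454, 0.3193]
eef_rot: [-1.907, -0.387, 2.362]
ft_force: [0.4, -0.5, 0.2]
width: 0.0511
```

Run:
```python
from h import *
goto([.455,-.352,.20],Rt=Rcup(-1.0))
```

```text
t 46.77 delta cm [  1.83 -22.43  -6.96] rot [-0.143  0.301 -1.063] rows 8.9 q [-0.47 -0.15  1.91  0.1   1.68  0.97] F [ 0.4 -0.5  0.2] w 0.0511
```

Call:
servo_tool([
  [0.4,0,-3,0,-0.016,0.033,-0.118],
  [0.4,0.5,-6,0,-0.032,0.067,-0.236],
  [0.4,0.8,-9,0,-0.048,0.1,-0.354],
  [0.4,1,-12,0,-0.064,0.134,-0.472],
  [0.4,1.3,-15,0,-0.08,0.167,-0.59],
  [0.4,1.5,-18,0,-0.095,0.2,-0.708],
  [0.4,1.8,-21,-1,-0.111,0.234,-0.826],
  [0.4,1.8,-22.4,-3,-0.127,0.267,-0.944],
  [0.4,1.8,-22.4,-5,-0.143,0.301,-1.063],
  [0.4,1.8,-22.4,-7,-0.143,0.301,-1.063],
  [0.4,1.8,-22.4,-7,-0.143,0.301,-1.063],
  [0.4,1.8,-22.4,-7,-0.143,0.301,-1.063],
])

```text
t: 47.77
tcp_pos: [0.4661, -0.3677, 0.2481]
eef_rot: [-1.228, 0.666, 1.858]
ft_force: [0.1, 0.1, 0.5]
width: 0.0512
```

Run:
```python
from h import *
S=snap("scene");T=snap("top");goto([.455,-.352,.054],Rt=Rcup(-1.0))
a=cv2.resize(S["frame"][110:210,220:320],None,fx=4,fy=4,interpolation=cv2.INTER_CUBIC);b=cv2.resize(T["frame"][140:240,350:450],None,fx=4,fy=4,interpolation=cv2.INTER_CUBIC)
cv2.imwrite("pics/k1.png",np.hstack([a,b]))
```

```text
t 47.87 delta cm [ -0.05  -0.1  -14.76] rot [ 0.002  0.002 -0.006] rows 3.5 q [-0.79  0.21  1.67  0.08  1.65  1.77] F [-0.1 -0.5  0.4] w 0.0514
```

View pics/k1.png

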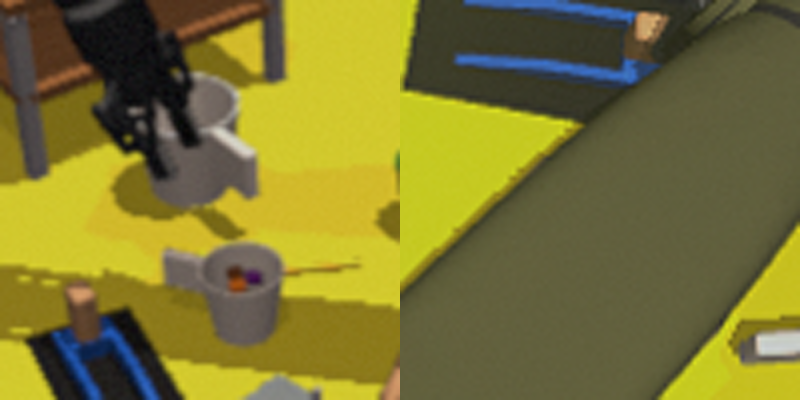

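Call:
servo_tool([
  [0.4,0,-0.1,-3,0,0,0],
  [0.4,0,-0.1,-6,0,0,0],
  [0.4,0,-0.1,-9,0,0,0],
  [0.4,0,-0.1,-10,0,0,0],
  [0.4,0,-0.1,-10,0,0,0],
  [0.4,0,-0.1,-10,0,0,0],
])

```text
t: 48.37
tcp_pos: [0.4666, -0.3704, 0.152]
eef_rot: [-1.234, 0.669, 1.853]
ft_force: [-0.5, 0.2, 1.1]
width: 0.051
```

Run:
```python
from h import *
S=snap("scene");goto([.455,-.352,.054],Rt=Rcup(-1.0));crop(S,220,110,320,210,6,"k2")
```

```text
t 48.42 delta cm [-0.07  0.13 -4.93] rot [ 0.004  0.004 -0.005] rows 1.2 q [-0.79  0.31  1.72  0.08  1.49  1.75] F [-0.5  0.1  0.5] w 0.0512
```

View pics/k2.png

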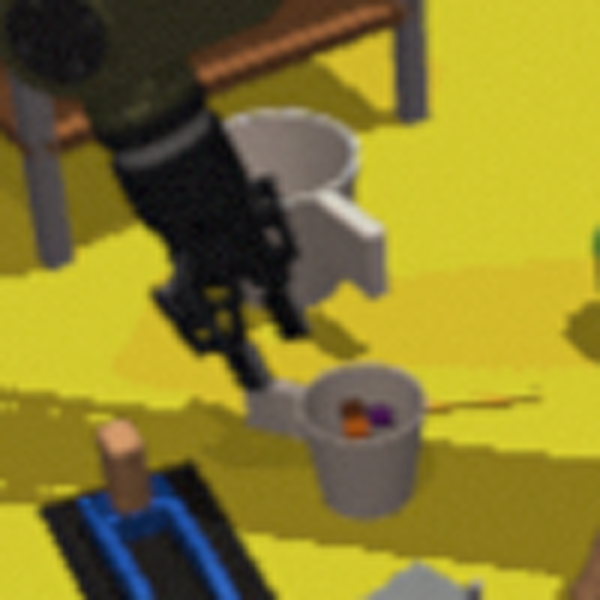

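Call:
servo_tool([
  [0.4,-0.1,0.1,-2,0,0,0],
  [0.4,-0.1,0.1,-4,0,0,0],
  [0.4,-0.1,0.1,-4.8,0,0,0],
  [0.4,-0.1,0.1,-4.8,0,0,0],
  [0.4,-0.1,0.1,-4.8,0,0,0],
  [0.4,-0.1,0.1,-4.8,0,0,0],
])

```text
t: 48.92
tcp_pos: [0.4658, -0.37, 0.1045]
eef_rot: [-1.235, 0.67, 1.851]
ft_force: [0.6, 0.8, 0.1]
width: 0.0512
```

Run:
```python
from h import *
S=snap("scene");goto([.455,-.352,.054],Rt=Rcup(-1.0));crop(S,240,130,300,200,9,"k3")
```

```text
t 48.97 delta cm [ 0.06  0.03 -0.07] rot [ 0.004  0.004 -0.005] rows 0.1 q [-0.79  0.37  1.74  0.08  1.41  1.75] F [ 0.2 -0.6 -0.3] w 0.0516
```

View pics/k3.png

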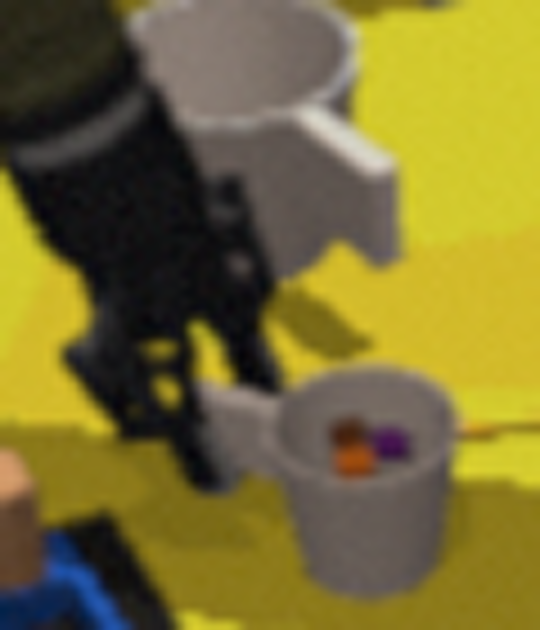

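Straddling the handle. Close and lift slightly.

Call:
servo_tool([
  [0.6,0,0,0,0,0,0],
  [0.8,0,0,0,0,0,0],
  [1,0,0,0,0,0,0],
  [1,0,0,0,0,0,0],
  [1,0,0,0,0,0,0],
  [1,0,0,0,0,0,0],
  [1,0,0,1,0,0,0],
  [1,0,0,2,0,0,0],
  [1,0,0,3.5,0,0,0],
  [1,0,0,5,0,0,0],
  [1,0,0,5,0,0,0],
  [1,0,0,5,0,0,0],
])

```text
t: 49.97
tcp_pos: [0.4657, -0.37, 0.1547]
eef_rot: [-1.237, 0.67, 1.85]
ft_force: [-0.2, 0.5, -1.8]
width: 0.0113
```

Run:
```python
from h import *
S=snap("scene");goto([.455,-.352,.104],Rt=Rcup(-1.0));crop(S,240,110,320,200,7,"k4")
```

```text
t 50.02 delta cm [ 0.12 -0.02  0.04] rot [ 0.003  0.003 -0.005] rows 0.1 q [-0.79  0.31  1.73  0.08  1.49  1.76] F [-0.7  0.5 -1.5] w 0.0112
```

View pics/k4.png

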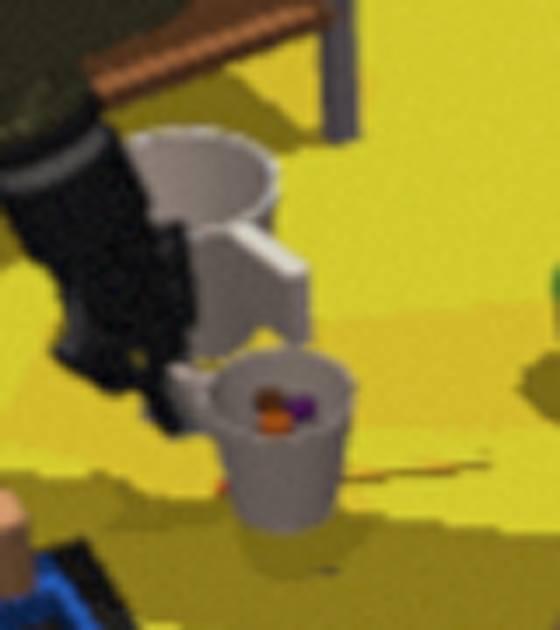

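Run:
```python
from h import *
goto([.5433,.0612,.22],Rt=Rcup(1.784))
# intermediate waypoint: TCP path = grip path - .054*x(yaw)
s=sensors.state();g0=np.array([.4545,-.352,.104]);p0=s["tcp_pos"]
for k in range(1,25):
    f=k/24;y=-1.0+2.784*f; g=g0+f*(np.array([.5433,.0612,0.22])-[.4545,-.352,.104]); g[2]=.104+.116*min(1,k/4)
    tcp=g-.054*Rcup(y)[:,0]; w=(R.from_matrix(Rcup(y))*R.from_matrix(Rcup(-1.0)).inv()).as_rotvec()
    print(k,((tcp-(g0-.054*Rcup(-1.0)[:,0]))*100).round(1),w.round(3))
```

```text
t 50.02 delta cm [ 7.37 45.12 11.64] rot [-0.004  0.005  2.779] rows 22.2 q [-0.79  0.31  1.73  0.08  1.49  1.76] F [-0.7  0.5 -1.5] w 0.0112
1 [0.6 1.9 2.9] [0.    0.    0.116]
2 [1.1 3.8 5.8] [0.    0.    0.232]
3 [1.6 5.7 8.7] [0.    0.    0.348]
4 [ 2.2  7.6 11.6] [-0.     0.     0.464]
5 [ 2.6  9.5 11.6] [-0.   -0.    0.58]
6 [ 3.1 11.5 11.6] [-0.     0.     0.696]
7 [ 3.5 13.4 11.6] [-0.    -0.     0.812]
8 [ 3.9 15.4 11.6] [-0.    -0.     0.928]
9 [ 4.3 17.4 11.6] [ 0.    -0.     1.044]
10 [ 4.6 19.3 11.6] [ 0.   -0.    1.16]
11 [ 5.  21.3 11.6] [0.    0.    1.276]
12 [ 5.2 23.2 11.6] [0.    0.    1.392]
13 [ 5.5 25.2 11.6] [ 0.    -0.     1.508]
14 [ 5.8 27.1 11.6] [0.    0.    1.624]
15 [ 6.  29.  11.6] [0.   0.   1.74]
16 [ 6.2 30.9 11.6] [-0.     0.     1.856]
17 [ 6.3 32.8 11.6] [-0.    -0.     1.972]
18 [ 6.5 34.6 11.6] [ 0.    -0.     2.088]
19 [ 6.6 36.4 11.6] [-0.     0.     2.204]
20 [ 6.8 38.2 11.6] [0.   0.   2.32]
21 [ 6.9 40.  11.6] [-0.    -0.     2.436]
22 [ 7.  41.7 11.6] [ 0.    -0.     2.552]
23 [ 7.2 43.5 11.6] [ 0.    -0.     2.668]
24 [ 7.3 45.1 11.6] [-0.    -0.     2.784]
```

Call:
servo_tool([
  [1,0.6,1.9,2.9,0,0,0.1],
  [1,1.1,3.8,5.8,0,0,0.22],
  [1,1.6,5.7,8.7,0,0,0.34],
  [1,2.2,7.6,11.6,0,0,0.46],
  [1,2.6,9.5,11.6,0,0,0.58],
  [1,3.1,11.5,11.6,0,0,0.7],
  [1,3.5,13.4,11.6,0,0,0.81],
  [1,3.9,15.4,11.6,0,0,0.93],
  [1,4.3,17.4,11.6,0,0,1.04],
  [1,4.6,19.3,11.6,0,0,1.16],
  [1,5,21.3,11.6,0,0,1.28],
  [1,5.2,23.2,11.6,0,0,1.39],
])

```text
t: 51.02
tcp_pos: [0.5167, -0.1358, 0.2673]
eef_rot: [1.544, 0.316, -2.326]
ft_force: [0.4, 0.1, -1.8]
width: 0.0111
```

Call:
servo_tool([
  [1,0.3,2,0,0,0,0.11],
  [1,0.6,3.9,0,0,0,0.23],
  [1,0.8,5.8,0,0,0,0.35],
  [1,1,7.7,0,0,0,0.46],
  [1,1.1,9.6,0,0,0,0.58],
  [1,1.3,11.4,0,0,0,0.7],
  [1,1.4,13.2,0,0,0,0.81],
  [1,1.6,15,0,0,0,0.93],
  [1,1.7,16.8,0,0,0,1.04],
  [1,1.8,18.5,0,0,0,1.16],
  [1,2,20.3,0,0,0,1.28],
  [1,2.1,21.9,0,0,0,1.39],
])

```text
t: 52.02
tcp_pos: [0.5371, 0.0829, 0.2671]
eef_rot: [0.785, 0.985, -1.185]
ft_force: [-0.5, -0.8, -2.6]
width: 0.0109
```

Run:
```python
from h import *
S=snap("scene");T=snap("top");goto([.5433,.0612,.22],Rt=Rcup(1.784))
a=cv2.resize(S["frame"][150:270,230:350],None,fx=3.3,fy=3.3,interpolation=cv2.INTER_CUBIC);b=cv2.resize(T["frame"][80:200,240:360],None,fx=3.3,fy=3.3,interpolation=cv2.INTER_CUBIC)
cv2.imwrite("pics/k5.png",np.hstack([a,b]))
```

```text
t 52.12 delta cm [ 0.21 -0.18  0.25] rot [-0.003 -0.004 -0.004] rows 0.1 q [ 0.2  -0.07  1.94 -0.41  1.29  0.1 ] F [ 0.2 -1.1 -2.6] w 0.0114
```

View pics/k5.png

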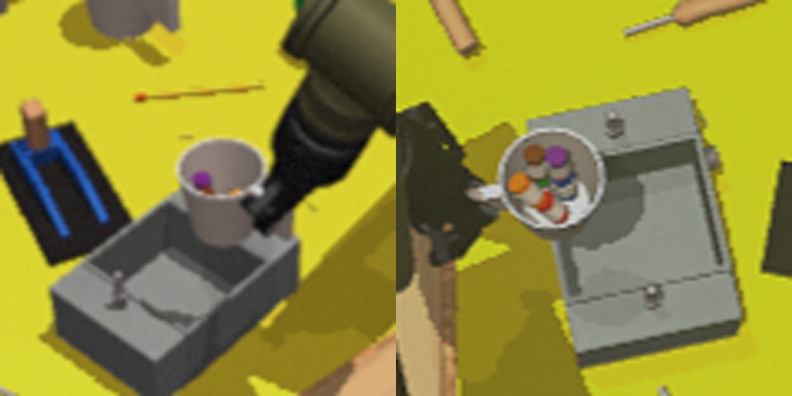

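Run:
```python
from h import *
s=sensors.state();p0=s["tcp_pos"];R0=R.from_rotvec(s["eef_rot"])
a=np.array([np.cos(.213),np.sin(.213),0]);v=np.array([-a[1],a[0],0]);c=np.array([.5697,-.061,0])
ylip=.022
for k,th in enumerate(list(np.arange(.1,2.06,.1))+[2.1]):
    Ly=-.104*np.cos(th)-.021*np.sin(th)
    g=c+(ylip-Ly)*v; g[2]=.207
    if th<.5: g[2]=.207+.013*(1-th/.5)
    Rr=R.from_rotvec(th*a); tcp=g-.054*(Rr*R0).as_matrix()[:,0]
    print(k+1,round(th,2),((tcp-p0)*100).round(1).tolist(),(th*a).round(3)[:2].tolist())
```

```text
1 0.1 [0.3, -0.4, 0.2] [0.098, 0.021]
2 0.2 [0.4, -0.9, 0.1] [0.195, 0.042]
3 0.3 [0.5, -1.5, -0.1] [0.293, 0.063]
4 0.4 [0.6, -2.2, -0.4] [0.391, 0.085]
5 0.5 [0.8, -2.9, -0.7] [0.489, 0.106]
6 0.6 [1.0, -3.8, -0.7] [0.586, 0.127]
7 0.7 [1.2, -4.8, -0.9] [0.684, 0.148]
8 0.8 [1.4, -5.8, -1.1] [0.782, 0.169]
9 0.9 [1.7, -6.9, -1.3] [0.88, 0.19]
10 1.0 [1.9, -8.1, -1.6] [0.977, 0.211]
11 1.1 [2.2, -9.3, -1.9] [1.075, 0.233]
12 1.2 [2.4, -10.5, -2.3] [1.173, 0.254]
13 1.3 [2.7, -11.8, -2.7] [1.271, 0.275]
14 1.4 [3.0, -13.0, -3.1] [1.368, 0.296]
15 1.5 [3.3, -14.2, -3.6] [1.466, 0.317]
16 1.6 [3.5, -15.5, -4.1] [1.564, 0.338]
17 1.7 [3.8, -16.7, -4.6] [1.662, 0.359]
18 1.8 [4.0, -17.8, -5.1] [1.759, 0.381]
19 1.9 [4.3, -18.9, -5.7] [1.857, 0.402]
20 2.0 [4.5, -19.9, -6.2] [1.955, 0.423]
21 2.1 [4.7, -20.9, -6.7] [2.053, 0.444]
```

Call:
servo_tool([
  [1,0.3,-0.4,0.2,0.098,0.021,0],
  [1,0.4,-0.9,0.1,0.195,0.042,0],
  [1,0.5,-1.5,-0.1,0.293,0.063,0],
  [1,0.6,-2.2,-0.4,0.391,0.085,0],
  [1,0.8,-2.9,-0.7,0.489,0.106,0],
  [1,1,-3.8,-0.7,0.586,0.127,0],
  [1,1.2,-4.8,-0.9,0.684,0.148,0],
  [1,1.4,-5.8,-1.1,0.782,0.169,0],
  [1,1.7,-6.9,-1.3,0.88,0.19,0],
  [1,1.9,-8.1,-1.6,0.977,0.211,0],
  [1,1.9,-8.1,-1.6,0.977,0.211,0],
])

```text
t: 53.03
tcp_pos: [0.5564, -0.0029, 0.2493]
eef_rot: [1.436, 1.777, -0.759]
ft_force: [-0.6, -0.4, -2.8]
width: 0.0117
```

Run:
```python
from h import *
S=snap("scene");T=snap("top")
s=sensors.state();print(s["joint_pos"].round(2),s["tcp_pos"],s["ft_force"].round(1),s["width"])
a=cv2.resize(S["frame"][150:270,230:350],None,fx=3.3,fy=3.3,interpolation=cv2.INTER_CUBIC);b=cv2.resize(T["frame"][80:200,240:360],None,fx=3.3,fy=3.3,interpolation=cv2.INTER_CUBIC)
cv2.imwrite("pics/k6.png",np.hstack([a,b]))
```

```text
[-0.28  0.07  1.86  0.52  1.53 -0.6 ] [ 5.56530981e-01 -4.29718040e-04  2.51083401e-01] [-0.4 -0.6 -1.1] 0.011429118303825826
```

View pics/k6.png

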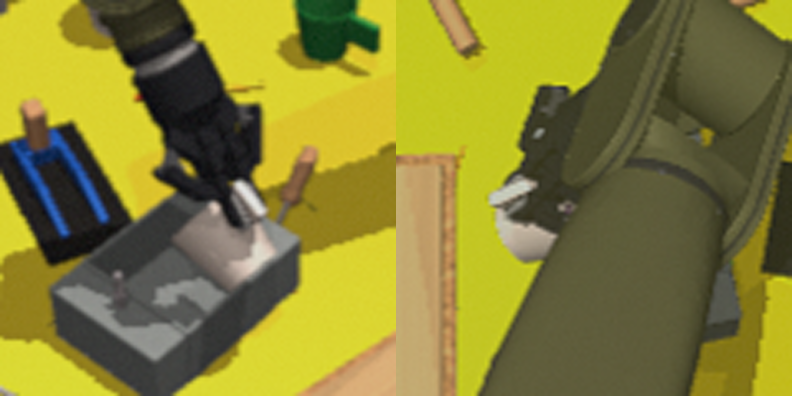

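Run:
```python
from h import *
S=snap("scene")
s=sensors.state();M=R.from_rotvec(s["eef_rot"]).as_matrix()
g=s["tcp_pos"]+.054*M[:,0]; a=np.array([np.cos(.213),np.sin(.213),0])
print("toolx",M[:,0].round(2),"tooly",M[:,1].round(3),"grip",g)
# cup frame: handle dir & axis in tool frame: at pretilt .4, h0=+v dir
d=.4
h=-np.sin(d)*M[:,0]+ -np.cos(d)*M[:,2]*0
# derive: Rcup(hyaw) maps; cup rotation = M @ Rcup(0)^T
Q=M@Rcup(0,d).T; h=Q@[1,0,0]; z=Q@[0,0,1]
rim=g-.062*h+.021*z; lip=rim-.042*h
u=a;v=np.array([-a[1],a[0],0]);c=np.array([.5697,-.061,0])
for n,p in(("grip",g),("rim",rim),("lip",lip)): print(n,p.round(3),"box",round((p-c)@u,3),round((p-c)@v,3),((proj(S,p)[0]-[230,150])*3.3).round())
print("tilt",np.arccos(z[2]))
P=[c+x*u+y*v+[0,0,.075] for x in(-.06,.06) for y in(-.07,.07)]; print(((proj(S,P)-[230,150])*3.3).round())
crop(S,235,185,325,270,8,"k7")
print(((proj(S,[rim,lip,g]+P)-[235,185])*8).round())
```

```text
toolx [-0.12  0.55 -0.82] tooly [ 0.977  0.211 -0.002] grip [0.55014819 0.03029361 0.20738037]
grip [0.55  0.03  0.207] box 0.0 0.093 [242. 208.]
rim [ 0.561 -0.02   0.166] box 0.0 0.042 [202. 215.]
lip [ 0.566 -0.042  0.131] box 0.0 0.02 [187. 230.]
tilt 1.0013993256655542
[[165. 199.]
 [265. 260.]
 [ 85. 261.]
 [185. 327.]]
[[450. 240.]
 [412. 278.]
 [545. 224.]
 [361. 203.]
 [602. 350.]
 [165. 352.]
 [408. 514.]]
```

View pics/k7.png

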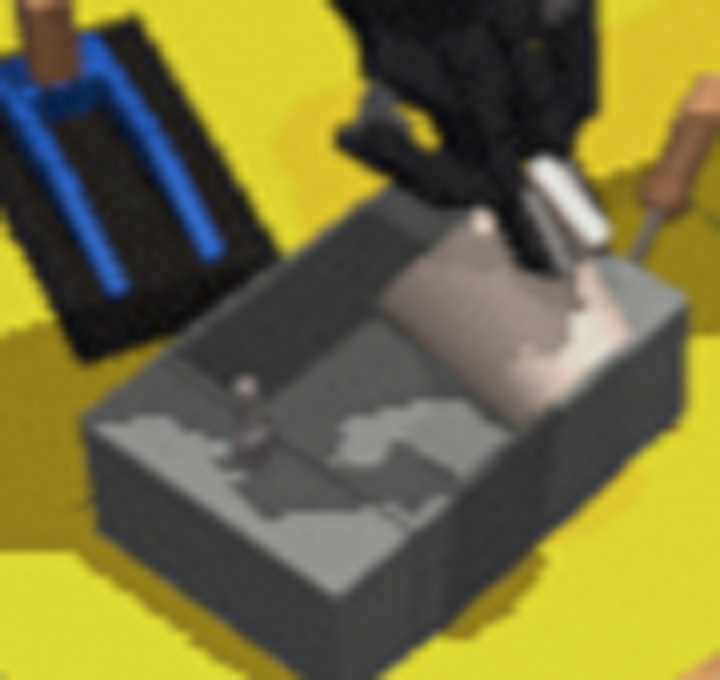

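Call:
servo_tool([
  [1,0.3,-1.2,-0.3,0.098,0.021,0],
  [1,0.5,-2.4,-0.7,0.195,0.042,0],
  [1,0.8,-3.7,-1.1,0.293,0.063,0],
  [1,1.1,-4.9,-1.5,0.391,0.085,0],
  [1,1.4,-6.1,-2,0.489,0.106,0],
  [1,1.6,-7.4,-2.5,0.586,0.127,0],
  [1,1.9,-8.6,-3,0.684,0.148,0],
  [1,2.1,-9.7,-3.5,0.782,0.169,0],
  [1,2.4,-10.8,-4.1,0.88,0.19,0],
  [1,2.6,-11.8,-4.6,0.977,0.211,0],
  [1,2.6,-11.8,-4.6,0.977,0.211,0],
  [1,2.6,-11.8,-4.6,0.977,0.211,0],
])

```text
t: 54.18
tcp_pos: [0.583, -0.1162, 0.2057]
eef_rot: [-1.956, -2.428, -0.027]
ft_force: [-0.3, 0.7, -1.9]
width: 0.0115
```

Run:
```python
from h import *
S=snap("scene");T=snap("top")
s=sensors.state();print(s["joint_pos"].round(2),s["tcp_pos"],s["ft_force"].round(1),s["width"])
M=R.from_rotvec(s["eef_rot"]).as_matrix();z=(M@Rcup(0,.4).T)@[0,0,1];print("tilt",np.arccos(z[2]))
crop(S,235,185,325,270,8,"k8")
```

```text
[-0.54  0.55  1.67  1.07  2.17 -0.8 ] [ 0.58342837 -0.11624863  0.20786287] [-0.3 -0.2 -0.9] 0.01151565887681781
tilt 1.9981543417359782
```

View pics/k8.png

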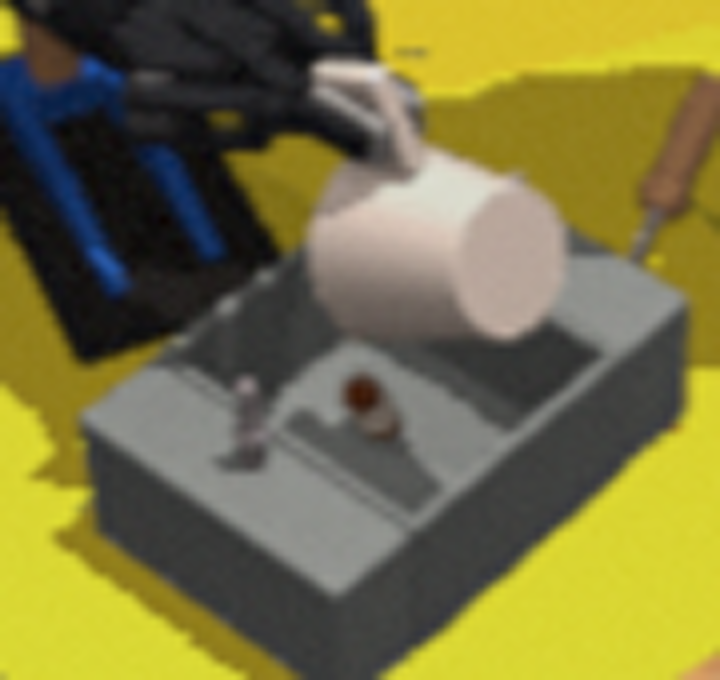

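Call:
servo_tool([
  [1,0.2,-1,0,0.098,0.021,0],
  [1,0.3,-1.7,0,0.195,0.042,0],
  [1,0.3,-1.7,0.8,0.195,0.042,0],
  [1,0.3,-1.7,0,0.195,0.042,0],
  [1,0.3,-1.2,0.8,0.195,0.042,0],
  [1,0.3,-1.7,0,0.195,0.042,0],
  [1,0.3,-1.2,0.8,0.195,0.042,0],
  [1,0.3,-1.7,0,0.195,0.042,0],
  [1,0.3,-1.7,0,0.195,0.042,0],
])

```text
t: 55.03
tcp_pos: [0.5858, -0.1344, 0.2062]
eef_rot: [-1.857, -2.3, -0.215]
ft_force: [-0.4, -0.5, -2.4]
width: 0.0114
```

Run:
```python
from h import *
S=snap("scene");T=snap("top")
s=sensors.state();print(s["joint_pos"].round(2),s["tcp_pos"],s["ft_force"].round(1),s["width"])
M=R.from_rotvec(s["eef_rot"]).as_matrix();z=(M@Rcup(0,.4).T)@[0,0,1];print("tilt",np.arccos(z[2]))
crop(S,235,185,325,270,8,"k9")
crop(T,240,80,380,200,5,"k10")
```

```text
[-0.56  0.63  1.65  1.21  2.3  -0.75] [ 0.58585561 -0.13434118  0.20618795] [-1.1  0.1 -1.2] 0.011349031758259676
tilt 2.201271101670167
```

View pics/k9.png

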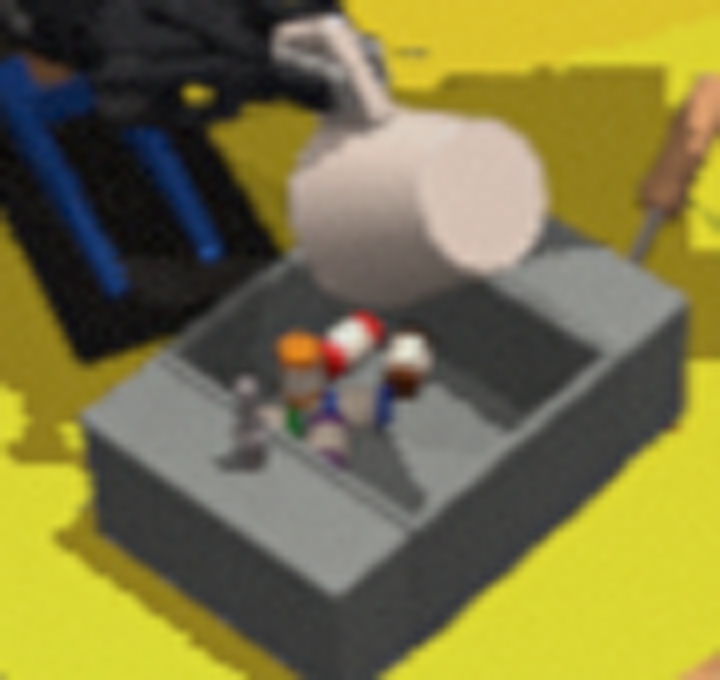

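View pics/k10.png

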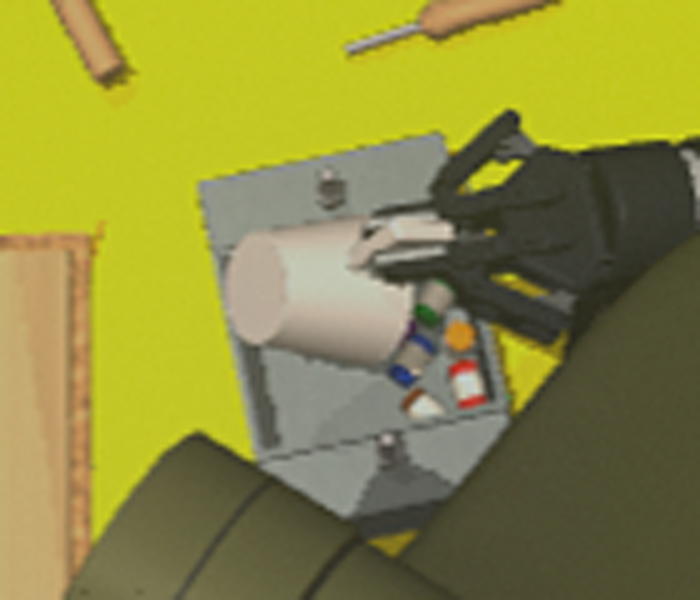

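Run:
```python
from h import *
s=sensors.state();p0=s["tcp_pos"];R0=R.from_rotvec(s["eef_rot"])
a=np.array([np.cos(.213),np.sin(.213),0]);v=np.array([-a[1],a[0],0]);c=np.array([.5697,-.061,0])
ylip=.022;th0=2.2013
for k in range(1,21):
    th=th0-.11*k
    Ly=-.104*np.cos(th)-.021*np.sin(th)
    g=c+(ylip-Ly)*v; g[2]=.207+.043*min(1,k/4)
    tcp=g-.054*(R.from_rotvec((th-th0)*a)*R0).as_matrix()[:,0]
    print(k,round(th,2),((tcp-p0)*100).round(1).tolist(),((th-th0)*a).round(3)[:2].tolist())
```

```text
1 2.09 [-0.2, 1.0, 0.5] [-0.108, -0.023]
2 1.98 [-0.5, 2.0, 2.2] [-0.215, -0.047]
3 1.87 [-0.7, 3.2, 3.8] [-0.323, -0.07]
4 1.76 [-1.0, 4.4, 5.5] [-0.43, -0.093]
5 1.65 [-1.3, 5.7, 6.1] [-0.538, -0.116]
6 1.54 [-1.6, 7.0, 6.6] [-0.645, -0.14]
7 1.43 [-1.8, 8.4, 7.2] [-0.753, -0.163]
8 1.32 [-2.1, 9.8, 7.6] [-0.86, -0.186]
9 1.21 [-2.4, 11.2, 8.1] [-0.968, -0.209]
10 1.1 [-2.7, 12.5, 8.5] [-1.075, -0.233]
11 0.99 [-3.0, 13.8, 8.9] [-1.183, -0.256]
12 0.88 [-3.3, 15.1, 9.2] [-1.29, -0.279]
13 0.77 [-3.6, 16.3, 9.4] [-1.398, -0.302]
14 0.66 [-3.8, 17.4, 9.6] [-1.505, -0.326]
15 0.55 [-4.0, 18.4, 9.7] [-1.613, -0.349]
16 0.44 [-4.2, 19.3, 9.8] [-1.72, -0.372]
17 0.33 [-4.4, 20.1, 9.8] [-1.828, -0.395]
18 0.22 [-4.5, 20.8, 9.7] [-1.935, -0.419]
19 0.11 [-4.6, 21.3, 9.6] [-2.043, -0.442]
20 0.0 [-4.7, 21.7, 9.4] [-2.15, -0.465]
```

Call:
servo_tool([
  [1,-0.2,1,0.5,-0.108,-0.023,0],
  [1,-0.5,2,2.2,-0.215,-0.047,0],
  [1,-0.7,3.2,3.8,-0.323,-0.07,0],
  [1,-1,4.4,5.5,-0.43,-0.093,0],
  [1,-1.3,5.7,6.1,-0.538,-0.116,0],
  [1,-1.6,7,6.6,-0.645,-0.14,0],
  [1,-1.8,8.4,7.2,-0.753,-0.163,0],
  [1,-2.1,9.8,7.6,-0.86,-0.186,0],
  [1,-2.4,11.2,8.1,-0.968,-0.209,0],
  [1,-2.7,12.5,8.5,-1.075,-0.233,0],
  [1,-3,13.8,8.9,-1.183,-0.256,0],
  [1,-3.3,15.1,9.2,-1.29,-0.279,0],
])

```text
t: 56.13
tcp_pos: [0.5527, 0.017, 0.2994]
eef_rot: [1.354, 1.676, -0.822]
ft_force: [0.8, 0.5, -2.5]
width: 0.0116
```

Call:
servo_tool([
  [1,-0.3,1.2,0.2,-0.108,-0.023,0],
  [1,-0.5,2.3,0.4,-0.215,-0.047,0],
  [1,-0.7,3.3,0.5,-0.323,-0.07,0],
  [1,-0.9,4.2,0.6,-0.43,-0.093,0],
  [1,-1.1,5,0.6,-0.538,-0.116,0],
  [1,-1.2,5.7,0.5,-0.645,-0.14,0],
  [1,-1.3,6.2,0.4,-0.753,-0.163,0],
  [1,-1.4,6.6,0.2,-0.86,-0.186,0],
  [1,-1.4,6.6,0.2,-0.86,-0.186,0],
  [1,-1.4,6.6,0.2,-0.86,-0.186,0],
])

```text
t: 56.97
tcp_pos: [0.5382, 0.0838, 0.2994]
eef_rot: [0.788, 0.984, -1.187]
ft_force: [1.1, 0.4, -1.5]
width: 0.0116
```

Run:
```python
from h import *
S=snap("scene");T=snap("top");goto([.4545,-.352,.20],Rt=Rcup(-1.0))
a=cv2.resize(S["frame"][150:270,230:350],None,fx=3.3,fy=3.3,interpolation=cv2.INTER_CUBIC);b=cv2.resize(T["frame"][80:200,260:380],None,fx=3.3,fy=3.3,interpolation=cv2.INTER_CUBIC)
cv2.imwrite("pics/l1.png",np.hstack([a,b]))
g0=np.array([.5433,.0612,.25])
for k in range(1,25):
    f=k/24;y=1.784-2.784*f; g=g0+f*(np.array([.4545,-.352,.25])-g0)
    tcp=g-.054*Rcup(y)[:,0]
    if k%2==0 : print(k,((tcp-(g0-.054*Rcup(1.784)[:,0]))*100).round(1),round(-2.784*f,3))
```

```text
t 57.07 delta cm [ -7.31 -45.21  -5.08] rot [-0.003  0.005 -2.784] rows 22.3 q [ 0.2  -0.09  1.9  -0.41  1.35  0.08] F [-0.2 -0.3 -2.2] w 0.0116
2 [-0.3 -3.4  0. ] -0.232
4 [-0.5 -6.9  0. ] -0.464
6 [ -0.8 -10.5   0. ] -0.696
8 [ -1.1 -14.2   0. ] -0.928
10 [ -1.5 -18.    0. ] -1.16
12 [ -2.1 -21.9   0. ] -1.392
14 [ -2.7 -25.8   0. ] -1.624
16 [ -3.4 -29.8   0. ] -1.856
18 [ -4.2 -33.7   0. ] -2.088
20 [ -5.1 -37.6   0. ] -2.32
22 [ -6.2 -41.4   0. ] -2.552
24 [ -7.3 -45.1   0. ] -2.784
```

View pics/l1.png

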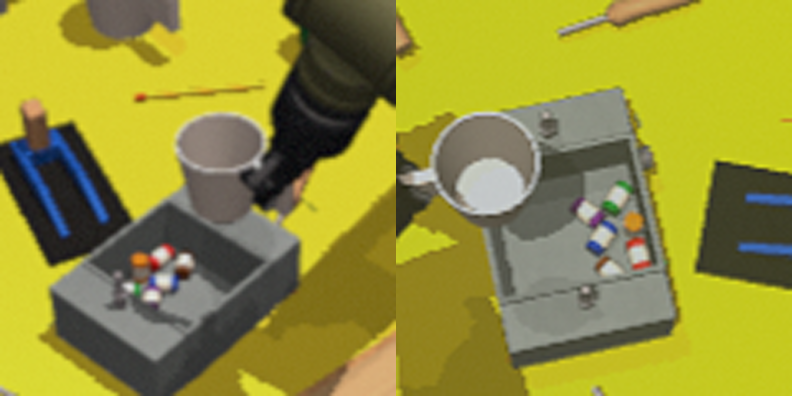

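Call:
servo_tool([
  [1,-0.1,-1.7,0,0,0,-0.116],
  [1,-0.3,-3.4,0,0,0,-0.232],
  [1,-0.4,-5.2,0,0,0,-0.348],
  [1,-0.5,-6.9,0,0,0,-0.464],
  [1,-0.7,-8.7,0,0,0,-0.58],
  [1,-0.8,-10.5,0,0,0,-0.696],
  [1,-1,-12.3,0,0,0,-0.812],
  [1,-1.1,-14.2,0,0,0,-0.928],
  [1,-1.3,-16.1,0,0,0,-1.044],
  [1,-1.5,-18,0,0,0,-1.16],
  [1,-1.8,-20,0,0,0,-1.276],
  [1,-2.1,-21.9,0,0,0,-1.392],
])

```text
t: 58.07
tcp_pos: [0.5179, -0.1385, 0.3011]
eef_rot: [1.554, 0.304, -2.336]
ft_force: [-0.4, -0.3, -1.3]
width: 0.011
```

Call:
servo_tool([
  [1,-0.3,-2,0,0,0,-0.116],
  [1,-0.6,-3.9,0,0,0,-0.232],
  [1,-1,-5.9,0,0,0,-0.348],
  [1,-1.3,-7.9,0,0,0,-0.464],
  [1,-1.7,-9.8,0,0,0,-0.58],
  [1,-2.1,-11.8,0,0,0,-0.696],
  [1,-2.5,-13.7,0,0,0,-0.812],
  [1,-3,-15.7,0,0,0,-0.928],
  [1,-3.5,-17.6,0,0,0,-1.044],
  [1,-4.1,-19.5,0,0,0,-1.16],
  [1,-4.7,-21.3,0,0,0,-1.276],
  [1,-5.2,-23.2,0,0,0,-1.392],
])

```text
t: 59.07
tcp_pos: [0.4649, -0.3707, 0.3011]
eef_rot: [-1.227, 0.673, 1.842]
ft_force: [0.7, -0.6, -2.0]
width: 0.0114
```

Call:
servo_tool([
  [1,0,0,-2,0,0,0],
  [1,0,0,-5,0,0,0],
  [1,0,0,-8,0,0,0],
  [1,0,0,-11,0,0,0],
  [1,0,0,-14,0,0,0],
  [1,0,0,-16,0,0,0],
  [1,0,0,-16,0,0,0],
  [1,0,0,-16,0,0,0],
])

```text
t: 59.73
tcp_pos: [0.465, -0.369, 0.1399]
eef_rot: [-1.226, 0.67, 1.85]
ft_force: [-0.4, -0.4, -0.5]
width: 0.0111
```

Run:
```python
from h import *
S=snap("scene");goto([.4545,-.352,.054],Rt=Rcup(-1.0));crop(S,220,110,320,210,7,"l2")
print(sensors.state()["tcp_pos"])
```

```text
t 59.78 delta cm [-0.01 -0.01 -3.8 ] rot [0.002 0.003 0.001] rows 0.9 q [-0.79  0.32  1.73  0.08  1.48  1.76] F [ 0.5  0.4 -1.3] w 0.0111
[ 0.46591458 -0.36955874  0.14170316]
```

View pics/l2.png

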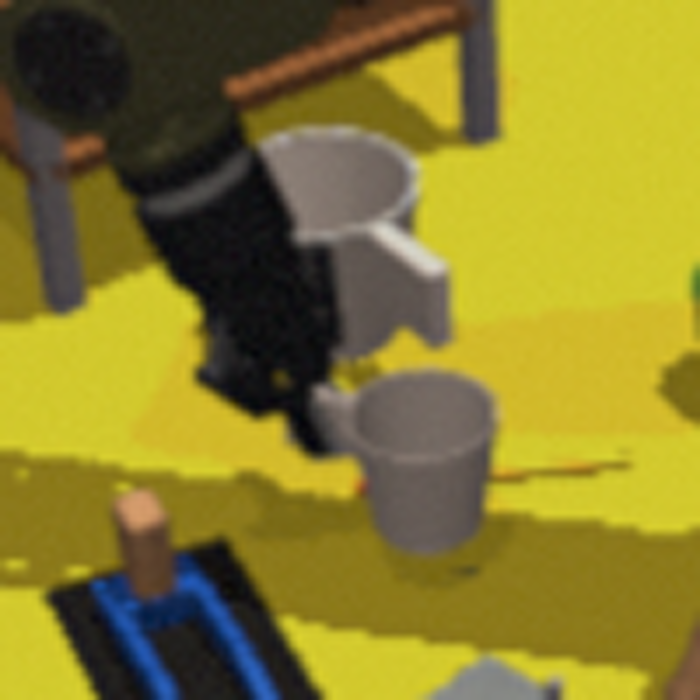

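Call:
servo_tool([
  [1,0,0,-1.5,0,0,0],
  [1,0,0,-2.8,0,0,0],
  [1,0,0,-3.4,0,0,0],
  [1,0,0,-3.7,0,0,0],
  [1,0,0,-3.7,0,0,0],
  [1,0,0,-3.7,0,0,0],
])

```text
t: 60.28
tcp_pos: [0.4661, -0.3682, 0.1034]
eef_rot: [-1.23, 0.67, 1.851]
ft_force: [0.3, -0.6, -1.4]
width: 0.0111
```

Call:
servo_tool([
  [0.7,0,0,0,0,0,0],
  [0.5,0,0,0,0,0,0],
  [0.4,0,0,0,0,0,0],
  [0.4,0,0,0,0,0,0],
  [0.4,0,0,0,0,0,0],
  [0.4,0.4,-0.6,1.7,0,0,0],
  [0.4,1.1,-1.7,4.6,0,0,0],
  [0.4,1.7,-2.6,8,0,0,0],
  [0.4,1.7,-2.6,12,0,0,0],
  [0.4,1.7,-2.6,16,0,0,0],
  [0.4,1.7,-2.6,18,0,0,0],
])

```text
t: 61.2
tcp_pos: [0.484, -0.3953, 0.2897]
eef_rot: [-1.237, 0.672, 1.846]
ft_force: [0.2, -0.4, 0.1]
width: 0.0511
```

Call:
servo_tool([
  [0.4,0,3,2,0,0,0.1],
  [0.4,0,7,2,0,0,0.2],
  [0.4,0,11,2,0,0,0.3],
  [0.4,0,15,2,0,0,0.4],
  [0.4,0,19,2,0,0,0.5],
  [0.4,0,23,2,0,0,0.6],
  [0.4,0,27,2,0,0,0.7],
  [0.4,-1,31,2,0,0,0.8],
  [0.4,-2,35,2,0,0,0.9],
  [0.4,-3,39,2,0,0,1],
  [0.4,-3,39,2,0,0,1],
  [0.4,-3,39,2,0,0,1],
])

```text
t: 62.2
tcp_pos: [0.4525, -0.0023, 0.3038]
eef_rot: [1.736, 0.005, -2.613]
ft_force: [0.0, -0.7, -0.2]
width: 0.0509
```

Run:
```python
from h import *
S=snap("scene","m1");T=snap("top","m2");s=sensors.state();print(s["t"],s["tcp_pos"],s["ft_force"],s["joint_pos"].round(2))
```

```text
62.3 [ 0.45311155 -0.00452653  0.303722  ] [ 0.13033297 -0.89301313  0.04618375] [-0.11 -0.13  1.93 -0.04  1.74  1.46]
```

View pics/m1.png

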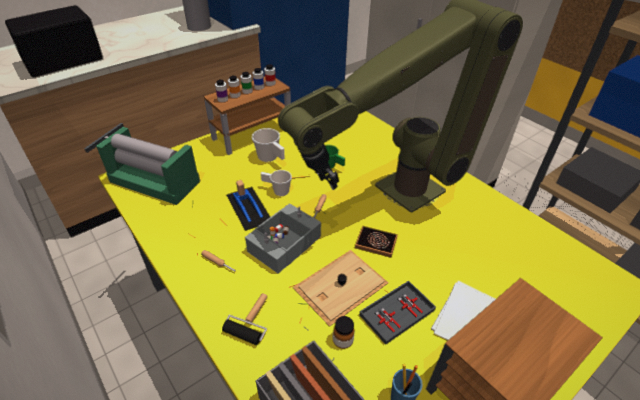

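View pics/m2.png

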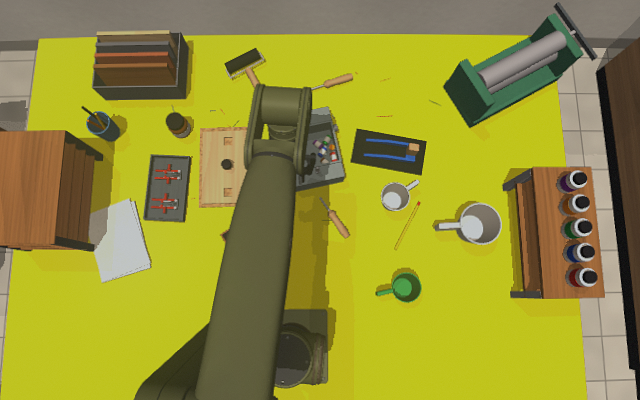

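Run:
```python
from h import *
S=snap("scene");T=snap("top")
cv2.imwrite("pics/n1.png",np.hstack([cv2.resize(S["frame"][150:280,225:355],None,fx=3,fy=3,interpolation=cv2.INTER_CUBIC),cv2.resize(T["frame"][110:240,300:430],None,fx=3,fy=3,interpolation=cv2.INTER_CUBIC)]))
k=onz(T,164,227,.043);print("knob",k)
c=np.array([.5697,-.061]);u=np.array([.9774,.2116])
for i in range(1,7):
  for n in C:
    for d in place_of(n,f"stub{i}_centre")[:1]:
      p=onz(C[n],*d["centre"],.02)[:2]-c; print(i,n,round(d["conf"],2),np.round(d["centre"]),round(p@u,3),round(p@[-u[1],u[0]],3))
```

```text
knob [0.52416373 0.19072993 0.043     ]
1 scene 0.45 [230. 281.] -0.028 -0.04
1 top 0.61 [158. 334.] -0.035 -0.06
2 scene 0.44 [236. 280.] -0.007 -0.022
2 top 0.5 [150. 323.] -0.004 -0.034
3 top 0.59 [143. 328.] 0.015 -0.054
4 scene 0.4 [232. 274.] -0.007 -0.054
4 top 0.46 [146. 331.] 0.004 -0.06
5 scene 0.38 [240. 273.] 0.025 -0.027
5 top 0.57 [142. 317.] 0.023 -0.02
6 scene 0.59 [234. 289.] -0.033 -0.005
6 top 0.49 [163. 324.] -0.046 -0.03
```

View pics/n1.png

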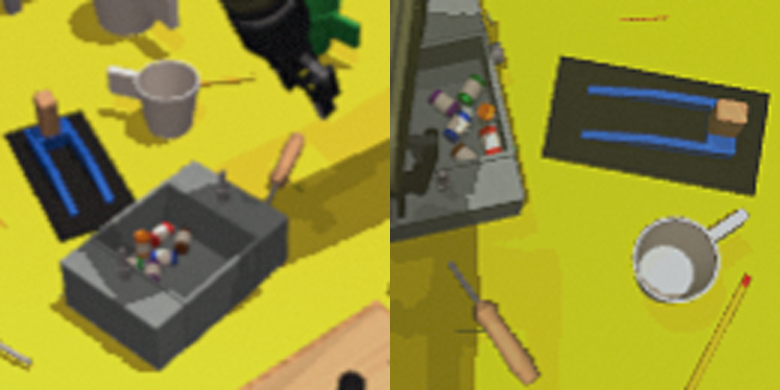

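The pictures show six stubs in the box, the cup empty and upright, the wedge flat on its mat, the lid on the cork mat and both clips in the tray. I'm handing in.

Run:
```python
from workcell import ticket
print(ticket.sign_off())
```

```text
the job is handed in; nothing more can be done
None
```

The job is done and handed in at about 63 s of the 210 s allowed. The sign-off gives no verdict, so what follows is what I saw in the last pictures.

**What I did:**
- **Clips:** I slid the wedge under clip 2 and then clip 1, sprang each over its bulb, lifted it off by its lug ends and laid it in the steel tray.
- **Wedge and lid:** I put the wedge back on its rubber mat and moved the lid onto the cork mat.
- **Cup:** I used the smaller white cup and poured it over the box at about 2.2 rad. I then stood it empty where it had been.

**Last checks:**
- **Clips:** both lie flat in the tray.
- **Lid:** the knob measures about 5 mm from the mat's middle along each side.
- **Stubs:** all six are visible in the box. The networks place every one inside the opening; the closest is about 10 mm from a side wall.
- **Wedge and cup:** the wedge lies on its mat and the cup stands upright.
- **Ink jar:** I never went near it and it looks unmoved, but I did not measure that at the end.
- **Robot:** the arm is clear of everything.

**What went wrong or disagreed:**
- **First pinch of clip 2:** the fingers also caught the wedge's tines and lifted its tips slightly. I lowered it, let go and gripped higher. By then the clip was already up off the bulb.
- **Cameras:** the two differed by up to several millimetres on some points, so I mostly relied on the top camera.

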